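# Reassemble the packing-room balance for its daily check

### The arm

A 6-joint arm with a two-finger parallel gripper is mounted at the origin on the work surface. World frame = base frame: x ahead of the robot, y to its left, z up, the work surface at z = 0. Lengths are in m, angles in degrees, forces in N, time in s.
With the tool pointing down it reaches from about 0.375 to 0.9 m from the base axis. Payload 3.1 kg.
Tool frame: the origin (TCP) lies on the centre line of the jaws, within the pads' length; the fingertips stand 8 mm ahead of it and the grasp point (between the pads) lies 11 mm behind it; y points along the fingers, x is the direction in which the jaws open and shut, and the axes are right-handed (so a half turn about y gives the same grasp; the last joint's range is limited). The gripper opens to 87 mm and grips with 3 to 60 N. Pads are 19 mm wide; open, the fingers measure 117 mm over their backs; the gripper's body (75 mm by 190 mm) begins 51 mm behind the grasp point.
Start: joints at [60.59, 30.224, 82.088, -0, 67.689, -10.227], TCP at [0.205, 0.59, 0.201] pointing down, gripper open.
Joint ranges: [-176.69, 176.69], [-43.24, 126.21], [12.49, 139.97], [-82, 262], [0, 151.66], [-163.58, 163.58]. Speed limits (degrees/s): [159.86, 159.86, 180, 180, 180, 180].

### API

Orientations are given as a 3x3 rotation matrix whose columns are the frame's x, y, z axes.
In Python, from rig import read_state, imaging, job, spotter gives the robot as it stands.
- The arm moves only by the tool apply_moves, never from a script. Its argument "steps" is a list of rows, each an object of numbers: "x", "y", "z": the shift along the world's x, y, z in mm; "spin": the turn about the world's z in rad. In form: [{"x": .., "y": .., "z": .., "spin": ..}, ...]. A call has 1 to 12 rows; each row shifts and turns the pose as measured when the row begins; what a row does not reach is not made up. A row lasts 1/10 s, in which the tool goes at most 50 mm and 8.59 degrees, less where a joint would pass 70% of its speed; a pose out of reach is approached as far as the arm can. A call is refused whole if a number of a shift passes 50 or a number of a turn 0.15, either way. A call with a gripper value outside its range is refused whole. "grip" is the finger opening in mm, from 0 to 87, set as the call begins (left out, the last holds). The fingers move at their own pace and stop on an object; the grip force is fixed at half the most. Time passes only in rows, so rows that do not move let the fingers close. It gives the time, the measured TCP pose, the force and the opening at its end, in the units of the state.
- read_state(): the state, without advancing time (a new reading comes with each control period).
- imaging.capture(name): name is "scene" or "top" or "wrist"; returns the picture (480x640x3 uint8, red, green, blue); there is no depth.
- imaging.camera_params(name): a dict with "fov_y" (degrees; the focal length in pixels is half the picture's height over the tangent of half this angle, whatever the lens; pixels are square), "cx", "cy" (the principal point, pixels), "dist" ([k1, k2, p1, p2, k3] as OpenCV has them; the pictures are not rectified), "R" (3x3) and "t" (3): a world point X has camera coordinates R X + t. Camera axes: x right, y down, z forward; pixel columns grow to the right and rows downward; lengths in m; the calibration is good to about 2 mm. A picture is of the moment at which its call begins: read the wrist's pose just before it. camera_params takes no time and is no camera call; for the wrist camera it gives the pose at the moment of the call.
- job.hand_in(): hands the job in, once; it reports no verdict.
Trained networks look in the newest picture that a camera, given by its name, has taken for a name from the list of things; names that differ only in an ending like _2 or _b are one class to them, and where a whole thing is asked for, a point or a joint stands for the part that bears it (a point fixed in the world has none). Each returns a list of dicts, best first, with "score" (0 to 1); they miss things now and then, are a little off and sometimes report something else, mostly with a low value. They report only what shows in the picture. A call takes as long as a camera call.
- spotter.cut_out(name, camera): "mask" (480x640 bool, what is visible of it) and "rect" ([left, top, width, height] in pixels, round what is visible of it).
The state is a dict: "time_s": time; "joint_positions": joint angles; "qvel": joint speeds; "tau": joint torques, N m; "position": TCP position; "tcp_rot": TCP orientation; "force": force on the tool from outside, world axes, zero at the start; "moment": the same for the moment, N m; "opening": opening from 0.0 (shut) to 1.0 (fully open).
Only numpy, scipy, OpenCV 4.12 (cv2) and the standard library are available. Lean on these libraries where they do the work, as an engineer would, in place of code of your own. Each camera call takes 0.05 s, during which the arm holds its last target.

### The job

The balance has been taken apart for cleaning: put it back together and load it for its daily check. Seat the spoked pan support on the spindle, lay the round pan on the support, stand the larger check weight gently in the middle of the pan, and last put the clear draught cover over it all, standing on the balance's top centred on the printed ring and clear of the pan. Leave the smaller weight in its block and the banded stack of cartons where they are.

Things in the scene. Friction and masses are not known exactly. Their poses are not given: they have to be found in the camera images.
- balance: white bench balance, fixed: 220 mm long (its x), 160 wide (its y), flat top 60 mm above the bench over the rear 150 mm; a grey panel with display slopes down at the front (-x). Its place and turn (up to 0.2 rad) vary. Origin: under the centre of its body, on the bench; z up
- spindle (a point): centre of the upper face of the spindle's 32 mm collar, 32 mm behind (+x of) the balance's origin, 65 mm above the bench, 5 mm above the balance's flat top. From the collar rises a pin 10 mm in diameter and 10 mm tall, its upper half tapering to 4 mm. A grey ring, 103 mm outer and 91 mm inner diameter, is printed round it on the flat top
- support: pan support, cast aluminium wheel, 52 mm outer diameter, 16 mm tall: a 32 mm hub and four spokes to a rim 5 mm thick, which lies 10 to 16 mm above its underside, top flush with the hub. Blind hole in the hub from below, 15 mm wide, 12 mm deep, for the pin; seated, the hub's underside rests on the collar. Stands upright on its hub. Origin: centre of the hub's underside; z up. About 60 g
- pan: weighing pan, round flat-topped steel pan lying skirt down: 68 mm diameter, 18 mm tall, a 3 mm plate with a skirt 2.5 mm thick hanging 15 mm below it. On the support, the plate rests on the rim with the skirt outside it (5.5 mm play all round), the pan's origin 1 mm above the collar's face. Origin: centre of the skirt's lower edge, 18 mm below the upper face; z up. About 80 g
- weight_block: low block of wood, fixed, 116 x 62 x 26 mm (its x, y, z) with two round wells 12 mm deep holding the two check weights upright: the larger at x = -26 mm, the smaller at x = +30 mm. Origin: centre of its underside; z up
- weight_large: larger check weight (500 g), polished steel cylinder 42 mm diameter, 43 mm tall, above it a neck and a knob of 24 mm diameter, 53 to 62 mm above its underside. Stands in the block, its underside 14 mm above the bench; well 46 mm wide. Origin: centre of its underside; z up. On the pan its underside is 19 mm above the collar's face
- weight_small: smaller check weight (200 g), same shape: 30 mm diameter, 46 mm tall in all, knob of 18 mm diameter. Stays in the block. Origin: centre of its underside; z up
- cover: draught cover, clear plastic cylinder closed at the top, standing open end down: 97 mm outer, 92 mm inner diameter, 98 mm tall (95 mm inside); on top a black knob, 28 mm diameter, 108 to 126 mm above the lower edge, on a 14 mm neck. Origin: centre of its open lower edge; z up. On the balance its lower edge is on the flat top, 5 mm below the collar's face. 140 g
- cartons: stack of white flat cartons with a brown band, 95 x 60 x 48 mm (its x, y, z), loose; leave it alone. Origin: centre of its underside; z up

How it is judged (in metres and radians):
On the way, in this order (a step that is already met when the one before it is completed fails the run):
1. the pan support is seated on the spindle (z of support in the frame of spindle between -0.0025 and 0.003 m and horizontal distance between support and spindle below 0.004 m and angle between support's own z axis and vertical below 0.06 rad), for 0.2 s.
2. the pan lies on the support (all of step 1 and z of pan in the frame of spindle between -0.0015 and 0.004 m and horizontal distance between pan and spindle below 0.008 m and angle between pan's own z axis and vertical below 0.06 rad), for 0.2 s.
3. the larger weight stands in the middle of the pan (all of step 2 and z of weight_large in the frame of spindle between 0.0165 and 0.022 m and horizontal distance between weight_large and spindle below 0.01 m and angle between weight_large's own z axis and vertical below 0.06 rad), for 0.2 s.
4. the cover stands over it all (all of step 3 and z of cover in the frame of spindle between -0.0075 and -0.002 m and horizontal distance between cover and spindle below 0.009 m and angle between cover's own z axis and vertical below 0.06 rad), for 0.2 s.
At the end, for the whole second after the job is handed in: The support is down on the collar (within 3 mm in height, 4 mm of the spindle's axis), the pan level on it (within 8 mm of the axis), the larger weight upright on the pan (within 10 mm of the axis), the cover upright on the balance's flat top (within 9 mm of the axis); all released and at rest (all of step 4 and linear speed of each of support, pan, weight_large, cover below 0.02 m/s and contact force between the fingers and support below 0.1 N and contact force between the fingers and pan below 0.1 N and contact force between the fingers and weight_large below 0.1 N and contact force between the fingers and cover below 0.1 N); the robot touches nothing.
It fails at once if the larger weight is dropped: it falls freely from more than about 10 mm (faster than 0.45 m/s) over the balance (linear speed of weight_large above 0.45 m/s and contact force between the fingers and weight_large below 0.1 N and horizontal distance between weight_large and spindle below 0.08 m).
It fails at once if the smaller weight is taken or pushed out of its place (15 mm) (distance of weight_small from where it was at the start of the episode above 0.015 m).
It fails at once if the stack of cartons is moved by more than 15 mm (distance of cartons from where it was at the start of the episode above 0.015 m).
It also fails if it takes over 122 s, if anything falls off the work surface, if the arm or the gripper's body presses on something with over 40 N, if the wrist force passes 120 N, or if a joint passes its speed limit or range.

## Working session

There is one attempt and no reset: what is moved stays moved. The work goes in short steps, Python scripts to look and compute and a tool call to move; the robot and the scene stay as the last step left them, time stands still between calls to the robot, and variables do not carry over. Pictures are saved under pics/ and viewed, and the job is handed in when it is done.

Besides the shell and the picture viewer there is one more tool, called as a command line: name --argument value ..., lists and objects as JSON in quotes. apply_moves: Moves the arm, as the interface text tells. Its arguments: {"type":"object","properties":{"steps":{"type":"array"},"grip":{"type":"number"}},"required":["steps"]}

```bash
ls; mkdir -p pics; python3 - <<'E'
from rig import read_state, imaging, job, spotter
import cv2, numpy as np
s=read_state(); print(s)
for c in ["scene","top","wrist"]:
    im=imaging.capture(c); cv2.imwrite(f"pics/{c}0.png",im[:,:,::-1]); p=imaging.camera_params(c); print(c,p)
E
```

```text
pics
{'time_s': 0.0, 'joint_positions': array([ 6.05908778e+01,  3.02777286e+01,  8.21564241e+01, -9.00348585e-04,
        6.76880429e+01, -1.02249714e+01]), 'qvel': array([-0.08778915,  0.09039636, -0.01163922, -0.05235559, -0.04288387,
       -0.08553442]), 'tau': array([ 1.65426968e-04, -4.40042710e+01, -1.76591098e+01,  6.32177596e-02,
        5.82849118e-02, -1.38368659e-04]), 'position': array([0.20494606, 0.58962532, 0.20038473]), 'tcp_rot': array([[ 3.28598664e-01, -1.03458822e-03, -9.44469082e-01],
       [ 9.44467311e-01, -1.86502045e-03,  3.28600091e-01],
       [-2.10141993e-03, -9.99997726e-01,  3.64291528e-04]]), 'force': array([0.66890246, 0.34488226, 0.41474388]), 'moment': array([-0.0474121 ,  0.10440477, -0.01144092]), 'opening': 1.001807258682562}
scene {'fov_y': 56.50104635694956, 'cx': 323.8312469426341, 'cy': 239.41696661402923, 'dist': array([-0.04088479,  0.        ,  0.        ,  0.        ,  0.        ]), 'R': array([[ 7.84663436e-01,  6.19921878e-01, -3.96034894e-04],
       [ 3.44387877e-01, -4.36438485e-01, -8.31215038e-01],
       [-5.15461232e-01,  6.52087658e-01, -5.55950901e-01]]), 't': array([-0.40255133, -0.09293364,  1.20969173])}
top {'fov_y': 57.11794744685914, 'cx': 323.15460168043717, 'cy': 243.23092187358276, 'dist': array([0.02404588, 0.        , 0.        , 0.        , 0.        ]), 'R': array([[-0.01869571, -0.99967276,  0.01746003],
       [-0.99823994,  0.01768022, -0.0566077 ],
       [ 0.05628048, -0.01848762, -0.99824382]]), 't': array([0.03010445, 0.48334281, 1.12412875])}
wrist {'fov_y': 69.2917748639714, 'cx': 325.2670064572328, 'cy': 236.03394817412646, 'dist': array([0.00733733, 0.        , 0.        , 0.        , 0.        ]), 'R': array([[ 3.27752356e-01,  9.44763365e-01, -7.59243295e-04],
       [ 9.04124725e-01, -3.13420845e-01,  2.90389146e-01],
       [ 2.74111064e-01, -9.58621773e-02, -9.56908338e-01]]), 't': array([-0.62362574, -0.03601383,  0.39151065])}
```

View pictures.

View pics/scene0.png

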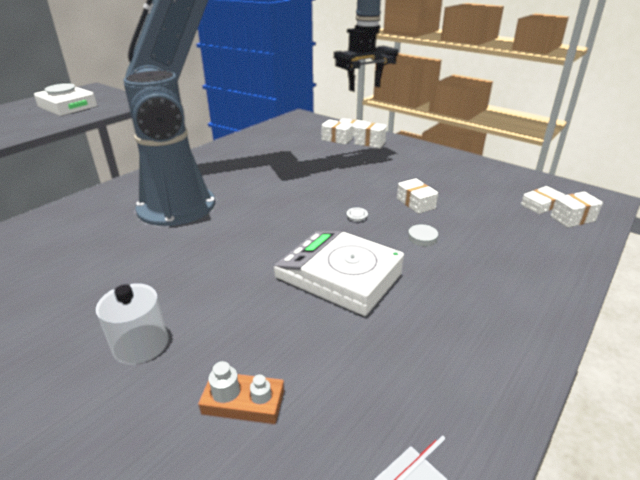

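View pics/top0.png

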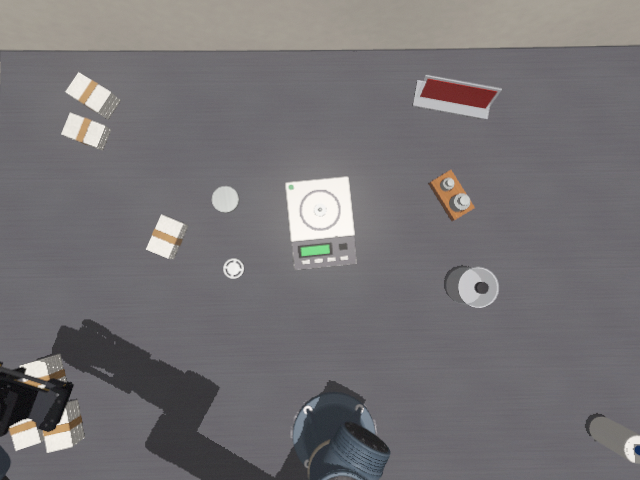

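View pics/wrist0.png

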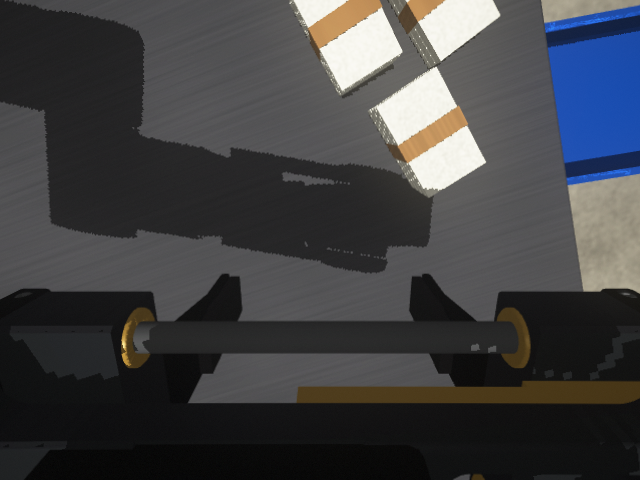

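```bash
cat > h.py <<'E'
from rig import read_state, imaging, job, spotter
import cv2, numpy as np
def K(p):
    f=240/np.tan(np.radians(p["fov_y"])/2); return np.array([[f,0,p["cx"]],[0,f,p["cy"]],[0,0,1.]])
def onplane(p,uv,z):
    uv=np.asarray(uv,float).reshape(-1,1,2)
    n=cv2.undistortPoints(uv,K(p),p["dist"]).reshape(-1,2)
    d=np.c_[n,np.ones(len(n))]@p["R"]; C=-p["R"].T@p["t"]
    return C+d*((z-C[2])/d[:,2])[:,None]
def proj(p,X):
    X=np.asarray(X,float).reshape(-1,3)
    return cv2.projectPoints(X,cv2.Rodrigues(p["R"])[0],p["t"],K(p),p["dist"])[0].reshape(-1,2)
def shot(cam,name):
    p=imaging.camera_params(cam); im=imaging.capture(cam); cv2.imwrite(f"pics/{name}.png",im[:,:,::-1]); return p,im
def circ(c,r,n=60):
    a=np.linspace(0,2*np.pi,n); return np.c_[c[0]+r*np.cos(a),c[1]+r*np.sin(a),np.full(n,c[2])]
E
python3 - <<'E'
from h import *
for cam in ["top","scene"]:
    p,im=shot(cam,cam+"1")
    for n in ["balance","support","pan","weight_block","weight_large","weight_small","cover","cartons"]:
        for d in spotter.cut_out(n,cam)[:2]:
            m=d["mask"].astype(np.uint8); M=cv2.moments(m,True)
            if M["m00"]==0: continue
            c=(M["m10"]/M["m00"],M["m01"]/M["m00"])
            print(cam,n,round(d["score"],2),d["rect"],np.round(c,1),int(M["m00"]),np.round(onplane(p,c,0.02)[0],3))
print(read_state()["time_s"])
E
```

```text
top balance 0.96 [285.3, 178.5, 70.2, 90.8] [320.9 223. ] 5477 [0.536 0.026 0.02 ]
top balance 0.57 [431.1, 176.6, 39.6, 43.6] [448.1 193.9] 692 [ 0.605 -0.304  0.02 ]
top support 0.8 [225.6, 262.4, 15.2, 17.6] [233.8 268.4] 195 [0.423 0.25  0.02 ]
top pan 0.84 [216.3, 186.3, 22.9, 26.7] [225.6 199.5] 602 [0.6  0.27 0.02]
top weight_block 0.9 [429.7, 173.0, 45.2, 48.7] [449.  194.6] 782 [ 0.604 -0.307  0.02 ]
top weight_large 0.5 [451.0, 195.9, 17.9, 13.8] [459.1 202.6] 286 [ 0.582 -0.332  0.02 ]
top weight_small 0.6 [439.0, 177.8, 19.8, 13.6] [447.  184.2] 167 [ 0.631 -0.302  0.02 ]
top weight_small 0.21 [148.8, 214.8, 41.0, 46.7] [166.8 237.9] 1195 [0.504 0.419 0.02 ]
top cover 0.8 [445.4, 267.0, 52.2, 42.9] [472.1 286.6] 1713 [ 0.366 -0.358  0.02 ]
top cartons 0.97 [152.8, 215.4, 35.2, 43.7] [166.9 237.4] 1110 [0.505 0.419 0.02 ]
scene balance 0.82 [277.4, 228.8, 123.5, 88.1] [341.3 269.2] 6916 [0.537 0.029 0.02 ]
scene support 0.74 [272.1, 232.5, 132.9, 83.3] [341.4 269.2] 6879 [0.537 0.029 0.02 ]
scene support 0.57 [347.5, 207.6, 21.6, 12.9] [356.8 213.9] 202 [0.432 0.238 0.02 ]
scene pan 0.78 [409.3, 224.8, 32.6, 19.2] [422.5 235.2] 542 [0.609 0.253 0.02 ]
scene weight_block 0.78 [197.4, 374.8, 89.5, 53.1] [244.6 402.5] 2329 [ 0.618 -0.325  0.02 ]
scene weight_large 0.69 [250.4, 376.9, 20.3, 28.7] [260.4 390.1] 494 [ 0.621 -0.295  0.02 ]
scene weight_large 0.57 [210.2, 363.0, 31.2, 38.6] [224.1 383. ] 941 [ 0.567 -0.321  0.02 ]
scene weight_small 0.55 [253.8, 376.8, 18.0, 28.6] [260.6 390. ] 468 [ 0.621 -0.294  0.02 ]
scene cover 0.93 [97.2, 283.3, 70.4, 80.7] [132.3 323.2] 4345 [ 0.334 -0.337  0.02 ]
scene cover 0.54 [271.5, 234.2, 131.5, 80.3] [341.4 269.3] 6880 [0.537 0.029 0.02 ]
scene cartons 0.77 [394.8, 177.9, 42.5, 37.6] [417.1 195.7] 1025 [0.505 0.42  0.02 ]
1.05
```

apply_moves --steps '[{"x":24,"y":-38},{"x":24,"y":-38},{"x":24,"y":-38},{"x":24,"y":-38},{"x":24,"y":-38},{"x":24,"y":-38},{"x":24,"y":-38},{"x":24,"y":-38},{"x":24,"y":-38},{"x":0,"y":0}]' --grip 87

```text
invalid input at $.steps[0]: expected keys x, y, z, spin
```

```bash
python3 - <<'E'
from h import *
p,im=shot("wrist","w1"); s=read_state(); print(s["time_s"],s["position"],s["tcp_rot"])
for d in spotter.cut_out("support","wrist")[:2]: print(d["score"],d["rect"])
print(proj(p,np.r_[s["position"][:2],0.0]),proj(p,s["position"]))
E
```

```text
1.1 [0.20532417 0.59027874 0.20132129] [[ 3.28594083e-01 -2.71534068e-05 -9.44471243e-01]
 [ 9.44471241e-01 -5.77620817e-05  3.28594084e-01]
 [-6.34770739e-05 -9.99999998e-01  6.66533360e-06]]
[[325.6545404  204.34324935]] [[326.34334085 275.70733077]]
```

View pics/w1.png

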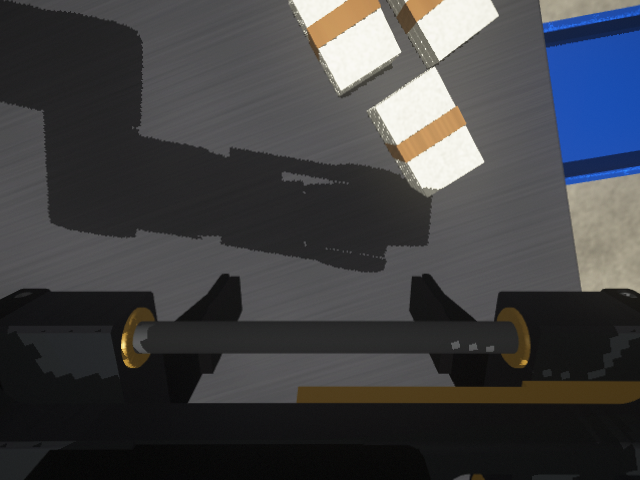

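apply_moves --steps '[{"x":24,"y":-38,"z":0,"spin":0},{"x":24,"y":-38,"z":0,"spin":0},{"x":24,"y":-38,"z":0,"spin":0},{"x":24,"y":-38,"z":0,"spin":0},{"x":24,"y":-38,"z":0,"spin":0},{"x":24,"y":-38,"z":0,"spin":0},{"x":24,"y":-38,"z":0,"spin":0},{"x":24,"y":-38,"z":0,"spin":0},{"x":24,"y":-38,"z":0,"spin":0},{"x":0,"y":0,"z":0,"spin":0}]' --grip 87

```text
time_s: 2.15
position: [0.4292, 0.2383, 0.2033]
tcp_rot: [[0.323, 0.01, -0.946], [0.946, 0.007, 0.323], [0.009, -1.0, -0.007]]
force: [-0.2, 0.9, -0.4]
opening: 1.004
```

```bash
python3 - <<'E'
from h import *
p,im=shot("wrist","w2"); s=read_state(); print(s["time_s"],s["position"],s["tcp_rot"][:,0])
for d in spotter.cut_out("support","wrist")[:2]: print(d["score"],d["rect"])
print(proj(p,np.r_[s["position"][:2],0.0]),proj(p,s["position"]))
E
```

```text
2.2 [0.42744476 0.23997157 0.20320623] [0.32172127 0.94678455 0.00971753]
0.61 [308.5, 174.3, 46.4, 48.0]
[[324.89079196 200.8873794 ]] [[328.14695665 272.15524121]]
```

View pics/w2.png

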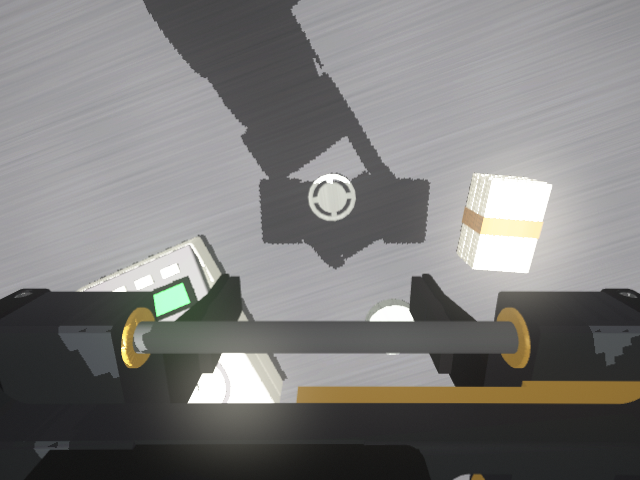

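```bash
cat >> h.py <<'E'
def ell(mask):
    c,_=cv2.findContours(mask.astype(np.uint8),cv2.RETR_EXTERNAL,cv2.CHAIN_APPROX_NONE); c=max(c,key=cv2.contourArea)
    return cv2.fitEllipse(cv2.convexHull(c))
def seg(im,uv,half,thr):
    g=cv2.cvtColor(im,cv2.COLOR_RGB2GRAY); u,v=map(int,uv); x0,y0=max(0,u-half),max(0,v-half)
    m=np.zeros(g.shape,np.uint8); m[y0:v+half,x0:u+half]=g[y0:v+half,x0:u+half]>thr; return m
def over(p,im,name,circles,crop=None,sc=4):
    o=im[:,:,::-1].copy()
    if crop: x0,y0,x1,y1=crop
    else: x0,y0,x1,y1=0,0,640,480; sc=1
    o=cv2.resize(o[y0:y1,x0:x1],None,fx=sc,fy=sc,interpolation=cv2.INTER_CUBIC)
    for c,r in circles:
        q=(proj(p,circ(c,r))-[x0,y0]+.5)*sc; cv2.polylines(o,[np.round(q).astype(int)],True,(0,0,255),1)
    cv2.imwrite(f"pics/{name}.png",o)
E
python3 - <<'E'
from h import *
s=read_state(); p,im=shot("wrist","w3"); print(s["time_s"],s["position"],s["tcp_rot"][:,0])
d=spotter.cut_out("support","wrist")[0]; e=ell(d["mask"]); print(e, onplane(p,e[0],.016))
m=seg(im,(332,197),32,130); e=ell(m); X=onplane(p,e[0],.016)[0]; print(e,X)
over(p,im,"w3o",[(X,.026),(X,.016)],(280,140,400,240),6)
P,I=shot("top","t3"); d=spotter.cut_out("support","top")[0]; e=ell(d["mask"]); print(onplane(P,e[0],.016))
E
```

```text
2.25 [0.4260677  0.24128789 0.20304166] [0.31979562 0.9474378  0.00961076]
((329.9952087402344, 201.651611328125), (47.09422302246094, 47.70088195800781), 39.96223831176758) [[0.42313168 0.24909496 0.016     ]]
((331.77117919921875, 180.4749298095703), (62.59534454345703, 88.11652374267578), 7.058432102203369) [0.40201965 0.25809924 0.016     ]Traceback (most recent call last):
  File "<stdin>", line 6, in <module>
IndexError: list index out of range
```

View pics/w3o.png

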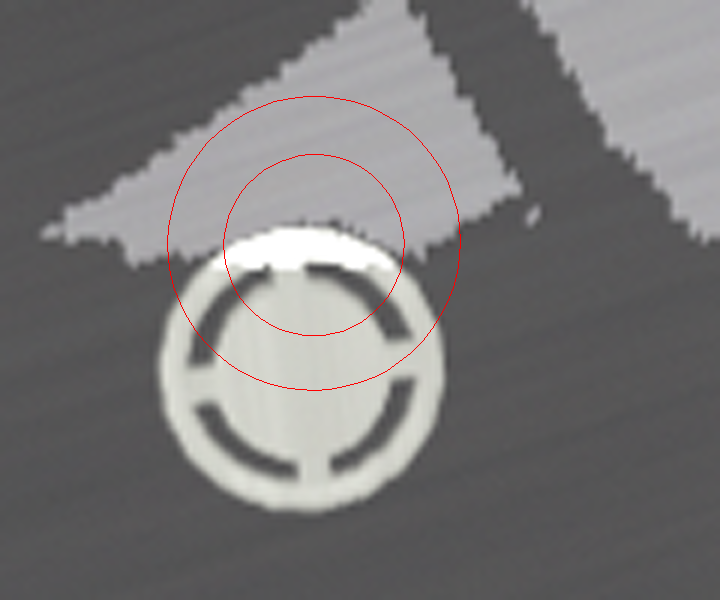

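apply_moves --steps '[{"x":0,"y":0,"z":-40,"spin":0},{"x":0,"y":3,"z":-40,"spin":0},{"x":0,"y":3,"z":-20,"spin":0},{"x":0,"y":0,"z":0,"spin":0},{"x":0,"y":0,"z":0,"spin":0}]'

```text
time_s: 2.95
position: [0.4229, 0.2563, 0.1021]
tcp_rot: [[0.302, 0.012, -0.953], [0.953, 0.01, 0.302], [0.013, -1.0, -0.009]]
force: [-0.4, 0.3, -0.6]
opening: 1.003
```

```bash
python3 - <<'E'
from h import *
s=read_state(); p,im=shot("wrist","w4"); print(s["time_s"],s["position"],s["tcp_rot"])
ds=spotter.cut_out("support","wrist")
for d in ds[:1]:
    e=ell(d["mask"]); X=onplane(p,e[0],.016)[0]; print(d["score"],e,X)
    over(p,im,"w4o",[(X,.026),(X,.016)])
print(proj(p,s["position"]))
E
```

```text
2.95 [0.42287228 0.25633408 0.10212253] [[ 0.30228605  0.01232423 -0.95313759]
 [ 0.95312203  0.010226    0.30241334]
 [ 0.01347379 -0.99987176 -0.00865532]]
0.94 ((316.10772705078125, 234.63711547851562), (61.24211502075195, 62.88413619995117), 88.6818618774414) [0.42260984 0.24924761 0.016     ]
[[326.37860895 275.74649837]]
```

View pics/w4o.png

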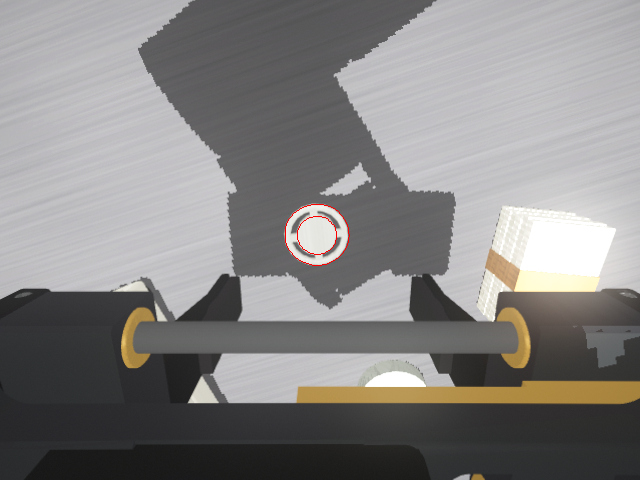

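apply_moves --steps '[{"x":0,"y":-4,"z":-20,"spin":0},{"x":0,"y":-3,"z":-20,"spin":0},{"x":0,"y":0,"z":-20,"spin":0},{"x":0,"y":0,"z":-15,"spin":0},{"x":0,"y":0,"z":0,"spin":0},{"x":0,"y":0,"z":0,"spin":0}]'

```text
time_s: 3.65
position: [0.4316, 0.2523, 0.0348]
tcp_rot: [[0.3, 0.035, -0.953], [0.953, 0.017, 0.301], [0.027, -0.999, -0.028]]
force: [0.5, -0.5, 0.0]
opening: 1.003
```

apply_moves --steps '[{"x":0,"y":0,"z":0,"spin":0},{"x":0,"y":0,"z":0,"spin":0}]'

```text
time_s: 3.85
position: [0.4333, 0.2529, 0.0371]
tcp_rot: [[0.3, 0.04, -0.953], [0.953, 0.019, 0.301], [0.03, -0.999, -0.032]]
force: [-0.2, -0.2, 0.5]
opening: 0.997
```

apply_moves --steps '[{"x":0,"y":0,"z":10,"spin":0},{"x":0,"y":0,"z":10,"spin":0},{"x":0,"y":0,"z":10,"spin":0}]'

```text
time_s: 4.15
position: [0.4333, 0.253, 0.0699]
tcp_rot: [[0.3, 0.04, -0.953], [0.953, 0.019, 0.301], [0.03, -0.999, -0.033]]
force: [-0.4, 0.3, -0.4]
opening: 0.998
```

apply_moves --steps '[{"x":0,"y":0,"z":0,"spin":0}]'

```text
time_s: 4.25
position: [0.4346, 0.2534, 0.0719]
tcp_rot: [[0.3, 0.044, -0.953], [0.953, 0.02, 0.301], [0.032, -0.999, -0.036]]
force: [0.3, 0.1, 0.7]
opening: 1.0
```

```bash
python3 - <<'E'
from h import *
for i in range(8):
    s=read_state(); print(s["time_s"],np.round(s["joint_positions"],3),np.round(s["position"]*1e3,2),np.round(s["tcp_rot"][:2,1],4),np.round(s["qvel"],2)); imaging.capture("top")
E
```

```text
4.25 [ 17.273  32.072 108.235   0.579  36.952 -55.695] [434.57 253.45  71.9 ] [0.0439 0.02  ] [-0.02  0.03  0.43 -0.07  0.19  0.02]
4.3 [ 17.272  32.121 108.263   0.579  36.918 -55.698] [434.26 253.35  71.41] [0.0432 0.0198] [-0.03  1.38  0.61  0.08 -0.61 -0.01]
4.35 [ 17.271  32.186 108.293   0.58   36.899 -55.697] [433.8  253.19  70.77] [0.0419 0.0194] [ 0.01  1.03  0.47  0.03 -0.09 -0.06]
4.4 [ 17.267  32.238 108.316   0.578  36.893 -55.698] [433.41 253.03  70.25] [0.0408 0.019 ] [-0.04  0.84  0.33 -0.05 -0.13 -0.02]
4.45 [ 17.268  32.276 108.325   0.578  36.889 -55.699] [433.18 252.96  69.9 ] [0.04   0.0188] [-0.05  0.66  0.13  0.   -0.05 -0.05]
4.5 [ 17.266  32.301 108.33    0.578  36.89  -55.697] [433.04 252.91  69.67] [0.0395 0.0186] [ 0.03  0.56 -0.02  0.02 -0.   -0.01]
4.55 [ 17.265  32.32  108.33    0.578  36.889 -55.698] [433.   252.88  69.51] [0.0392 0.0185] [-0.08  0.2  -0.03  0.01 -0.1   0.03]
4.6 [ 17.266  32.322 108.327   0.579  36.888 -55.698] [433.02 252.9   69.5 ] [0.0393 0.0186] [-0.07  0.15 -0.07  0.02 -0.01  0.03]
```

apply_moves --steps '[{"x":0,"y":0,"z":45,"spin":0},{"x":0,"y":0,"z":45,"spin":0},{"x":0,"y":0,"z":45,"spin":0}]'

```text
time_s: 4.95
position: [0.4263, 0.2504, 0.1987]
tcp_rot: [[0.301, 0.016, -0.953], [0.953, 0.011, 0.301], [0.015, -1.0, -0.012]]
force: [0.5, 0.7, -0.6]
opening: 0.997
```

```bash
cat >> h.py <<'E'
def settle(n=8,v=True):
    for i in range(n):
        s=read_state()
        if v: print(round(s["time_s"],2),np.round(s["joint_positions"],2),np.round(s["position"]*1e3,1),np.round(s["tcp_rot"][:2,1],4))
        imaging.capture("top")
    s=read_state()
    print(round(s["time_s"],2),np.round(s["joint_positions"],2),np.round(s["position"]*1e3,1),np.round(s["tcp_rot"][:2,1],4),"yaw",round(np.degrees(np.arctan2(s["tcp_rot"][1,0],s["tcp_rot"][0,0])),2)); return s
E
python3 -c "
from h import *
settle()"
```

```text
4.95 [ 17.22  19.95 101.48   0.41  57.53 -55.46] [426.3 250.4 198.7] [0.0156 0.0112]
5.0 [ 17.25  19.39 100.94   0.41  57.75 -55.45] [431.3 252.3 206.1] [0.0302 0.0158]
5.05 [ 17.24  19.58 101.11   0.41  57.33 -55.46] [431.6 252.3 203.7] [0.0312 0.0161]
5.1 [ 17.24  19.76 101.33   0.41  57.23 -55.46] [429.6 251.6 201.1] [0.0262 0.0144]
5.15 [ 17.23  19.89 101.49   0.41  57.22 -55.46] [427.9 251.  199.2] [0.0216 0.013 ]
5.2 [ 17.23  19.98 101.58   0.41  57.22 -55.46] [426.8 250.6 198. ] [0.0185 0.012 ]
5.25 [ 17.23  20.05 101.62   0.41  57.23 -55.46] [426.3 250.5 197.2] [0.0167 0.0115]
5.3 [ 17.23  20.08 101.63   0.41  57.23 -55.46] [426.1 250.4 196.9] [0.0159 0.0112]
5.35 [ 17.23  20.1  101.62   0.41  57.23 -55.46] [426.2 250.4 196.8] [0.0158 0.0112] yaw 72.47
```

apply_moves --steps '[{"x":-3,"y":-1,"z":-48,"spin":0}]'

```text
time_s: 5.45
position: [0.4287, 0.2512, 0.1518]
tcp_rot: [[0.301, 0.029, -0.953], [0.953, 0.015, 0.301], [0.023, -0.999, -0.023]]
force: [1.5, -0.0, -1.1]
opening: 1.0
```

```bash
python3 -c "
from h import *
settle(6)"
```

```text
5.45 [ 17.22  23.91 104.67   0.46  49.59 -55.54] [428.7 251.2 151.8] [0.0288 0.0153]
5.5 [ 17.19  24.73 105.49   0.45  49.39 -55.54] [419.1 247.9 141.6] [0.0049 0.0077]
5.55 [ 17.2   24.56 105.41   0.45  49.88 -55.54] [417.7 247.5 143.3] [0.0007 0.0065]
5.6 [ 17.21  24.37 105.21   0.45  49.98 -55.53] [419.7 248.2 145.6] [0.0055 0.008 ]
5.65 [ 17.21  24.22 105.05   0.45  49.98 -55.53] [421.8 248.9 147.5] [0.0108 0.0097]
5.7 [ 17.22  24.11 104.94   0.45  49.95 -55.53] [423.3 249.4 148.9] [0.0148 0.0109]
5.75 [ 17.22  24.04 104.89   0.45  49.93 -55.53] [424.1 249.7 149.7] [0.0172 0.0116] yaw 72.47
```

apply_moves --steps '[{"x":0,"y":0,"z":-48,"spin":0}]'

```text
time_s: 5.85
position: [0.4312, 0.2521, 0.1073]
tcp_rot: [[0.3, 0.035, -0.953], [0.953, 0.017, 0.301], [0.027, -0.999, -0.028]]
force: [1.9, 1.0, -0.1]
opening: 1.001
```

```bash
python3 -c "
from h import *
settle(6)"
```

```text
5.85 [ 17.24  28.3  106.87   0.52  42.64 -55.62] [431.2 252.1 107.3] [0.0348 0.0172]
5.9 [ 17.2   29.28 107.42   0.51  42.38 -55.62] [423.7 249.4  97.1] [0.0136 0.0105]
5.95 [ 17.2   29.07 107.42   0.5   42.86 -55.62] [421.7 248.8  98.9] [0.0092 0.0091]
6.0 [ 17.21  28.86 107.32   0.51  42.97 -55.61] [422.7 249.2 100.9] [0.0125 0.0102]
6.05 [ 17.22  28.71 107.25   0.51  42.95 -55.61] [424.1 249.7 102.5] [0.0165 0.0115]
6.1 [ 17.22  28.61 107.2    0.51  42.92 -55.61] [425.  250.  103.4] [0.0194 0.0124]
6.15 [ 17.22  28.56 107.19   0.51  42.89 -55.62] [425.5 250.2 103.9] [0.021  0.0128] yaw 72.48
```

apply_moves --steps '[{"x":0,"y":0,"z":-48,"spin":0}]'

```text
time_s: 6.25
position: [0.4325, 0.2526, 0.0622]
tcp_rot: [[0.3, 0.039, -0.953], [0.953, 0.019, 0.301], [0.029, -0.999, -0.032]]
force: [2.4, 0.3, -0.1]
opening: 0.999
```

```bash
python3 -c "
from h import *
settle(2)"
```

```text
6.25 [ 17.25  33.1  108.65   0.6   35.79 -55.72] [432.5 252.6  62.2] [0.0392 0.0185]
6.3 [ 17.21  34.18 109.06   0.59  35.53 -55.73] [425.4 250.   51.9] [0.0187 0.0121]
6.35 [ 17.21  33.96 109.09   0.59  35.99 -55.72] [423.4 249.4  53.7] [0.0143 0.0107] yaw 72.47
```

apply_moves --steps '[{"x":0,"y":0,"z":0,"spin":0}]'

```text
time_s: 6.45
position: [0.4236, 0.2495, 0.055]
tcp_rot: [[0.301, 0.015, -0.953], [0.953, 0.011, 0.301], [0.015, -1.0, -0.011]]
force: [0.5, 0.7, 0.4]
opening: 0.999
```

```bash
python3 -c "
from h import *
settle(6)"
```

```text
6.45 [ 17.22  33.82 109.03   0.59  36.16 -55.72] [423.6 249.5  55. ] [0.0147 0.0109]
6.5 [ 17.22  33.77 109.03   0.58  36.15 -55.72] [423.8 249.6  55.4] [0.0157 0.0112]
6.55 [ 17.22  33.71 109.02   0.59  36.11 -55.72] [424.3 249.8  55.9] [0.0174 0.0117]
6.6 [ 17.22  33.7  109.02   0.59  36.08 -55.72] [424.6 249.9  56.1] [0.0183 0.012 ]
6.65 [ 17.22  33.7  109.03   0.59  36.06 -55.72] [424.7 249.9  56. ] [0.0186 0.0121]
6.7 [ 17.22  33.72 109.04   0.59  36.04 -55.72] [424.6 249.9  55.8] [0.0183 0.012 ]
6.75 [ 17.22  33.75 109.05   0.59  36.03 -55.72] [424.4 249.8  55.5] [0.0177 0.0118] yaw 72.48
```

apply_moves --steps '[{"x":-2,"y":-1,"z":-28,"spin":0}]'

```text
time_s: 6.85
position: [0.4262, 0.2501, 0.0308]
tcp_rot: [[0.301, 0.028, -0.953], [0.953, 0.015, 0.301], [0.023, -1.0, -0.022]]
force: [1.4, -0.2, 0.0]
opening: 1.003
```

```bash
python3 -c "
from h import *
settle(4,0)"
```

```text
7.05 [ 17.18  36.8  110.13   0.65  31.93 -55.85] [422.2 248.8  27.9] [0.0172 0.0117] yaw 72.48
```

apply_moves --steps '[{"x":0,"y":0,"z":-14,"spin":0}]'

```text
time_s: 7.15
position: [0.424, 0.2494, 0.0159]
tcp_rot: [[0.301, 0.022, -0.953], [0.953, 0.013, 0.301], [0.019, -1.0, -0.017]]
force: [0.7, -0.0, 0.0]
opening: 0.999
```

```bash
python3 -c "
from h import *
settle(5,0)
p,im=shot('wrist','w5')"
```

```text
7.4 [ 17.18  38.34 110.41   0.69  30.05 -55.89] [422.6 248.9  14.7] [0.0182 0.012 ] yaw 72.48
```

View pics/w5.png

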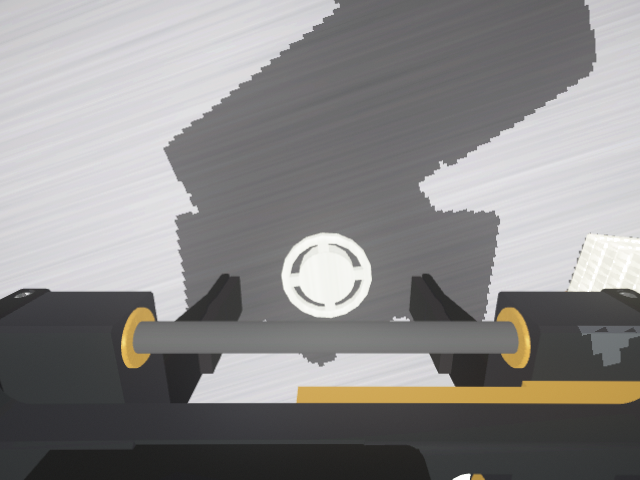

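apply_moves --steps '[{"x":0,"y":0,"z":-2,"spin":0}]' --grip 40

```text
time_s: 7.55
position: [0.4231, 0.2491, 0.0134]
tcp_rot: [[0.301, 0.02, -0.953], [0.953, 0.012, 0.301], [0.018, -1.0, -0.015]]
force: [0.3, -0.1, -0.2]
opening: 0.966
```

```bash
python3 -c "
from h import *
for i in range(5): settle(2,0); print(read_state()['opening']*87)
print(read_state()['force'])
p,im=shot('wrist','w6')"
```

```text
7.65 [ 17.18  38.54 110.44   0.7   29.77 -55.9 ] [422.9 249.   13. ] [0.019  0.0122] yaw 72.48
78.08815024858565
7.75 [ 17.18  38.56 110.45   0.7   29.77 -55.9 ] [422.7 249.   12.9] [0.0186 0.0121] yaw 72.48
70.38530870611544
7.85 [ 17.18  38.57 110.45   0.7   29.77 -55.9 ] [422.7 248.9  12.8] [0.0184 0.012 ] yaw 72.48
63.022196455967006
7.95 [ 17.18  38.58 110.45   0.7   29.77 -55.89] [422.6 248.9  12.7] [0.0183 0.012 ] yaw 72.48
54.47866667034183
8.05 [ 17.18  38.58 110.45   0.7   29.77 -55.9 ] [422.6 248.9  12.7] [0.0183 0.012 ] yaw 72.48
47.46975575746046
[-0.1673113   0.43576243 -0.63285833]
```

View pics/w6.png

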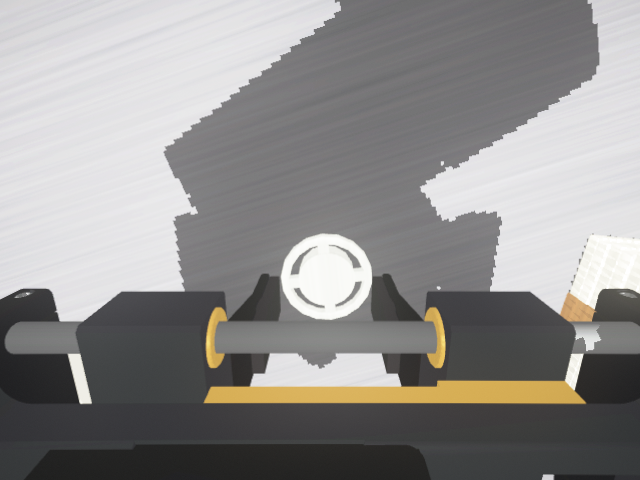

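```bash
python3 -c "
from h import *
for i in range(3): settle(2,0); print(read_state()['opening']*87)
print(read_state()['force'])
p,im=shot('wrist','w7'); over(p,im,'w7o',[],(220,200,440,400),3)"
```

```text
8.2 [ 17.18  38.58 110.45   0.7   29.77 -55.9 ] [422.6 248.9  12.7] [0.0183 0.012 ] yaw 72.48
41.618281529299686
8.3 [ 17.18  38.58 110.45   0.7   29.77 -55.9 ] [422.6 248.9  12.7] [0.0183 0.012 ] yaw 72.48
40.60308667233677
8.4 [ 17.18  38.58 110.45   0.7   29.76 -55.9 ] [422.7 248.9  12.7] [0.0184 0.012 ] yaw 72.48
39.998151180680416
[-0.63772029  0.26065362 -0.16658898]
```

View pics/w7o.png

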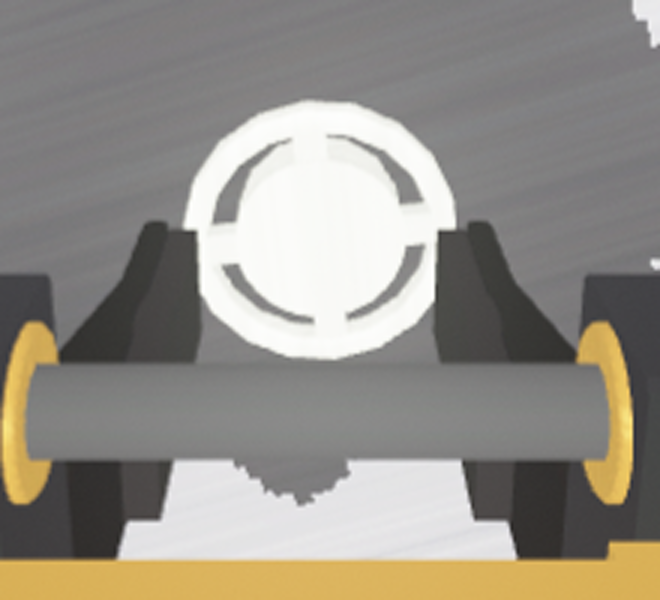

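```bash
python3 -c "
from h import *
s=read_state(); p,im=shot('scene','s7'); T=s['position']; R=s['tcp_rot']
o=cv2.resize(im[100:280,260:460,::-1],None,fx=4,fy=4,interpolation=cv2.INTER_CUBIC)
for a,c in [(0,(0,0,255)),(.008,(0,255,0)),(-.011,(255,0,0))]:
  for w in (-.02,.02):
    q=(proj(p,T+R[:,1]*a+R[:,0]*w)[0]-[260,100]+.5)*4; cv2.circle(o,tuple(np.round(q).astype(int)),3,c,-1)
o=o[200:700]
cv2.imwrite('pics/s7o.png',o[:,:800])
p=imaging.camera_params('wrist')
print([proj(p,T+R[:,1]*a)[0] for a in (-.03,-.02,-.011,0,.008)])
"
```

```text
[array([326.56509274, 300.14016422]), array([326.47810562, 291.1237801 ]), array([326.40737513, 283.7919141 ]), array([326.32924487, 275.6924596 ]), array([326.27742357, 270.32003989])]
```

View pics/s7o.png

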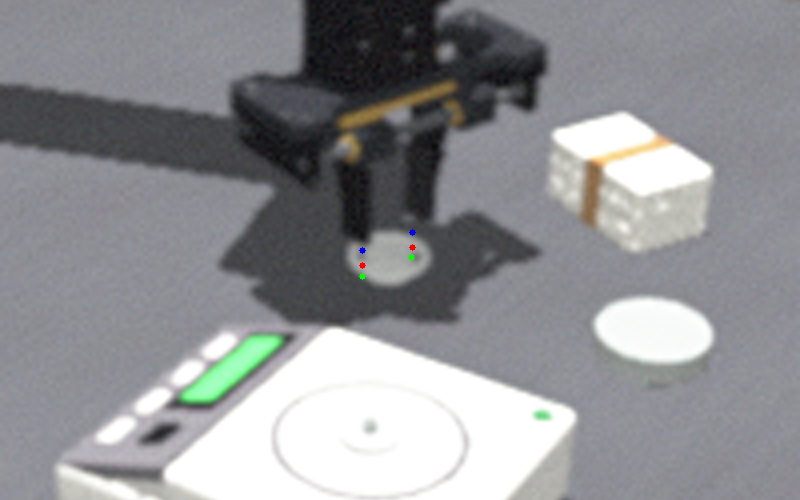

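apply_moves --steps '[{"x":0,"y":0,"z":0,"spin":0}]' --grip 76

```text
time_s: 8.6
position: [0.4226, 0.2489, 0.0127]
tcp_rot: [[0.301, 0.018, -0.953], [0.953, 0.012, 0.301], [0.017, -1.0, -0.014]]
force: [0.1, 0.2, 0.4]
opening: 0.498
```

```bash
python3 -c "
from h import *
settle(10,0); print(read_state()['opening']*87)"
```

```text
9.1 [ 17.18  38.58 110.45   0.7   29.77 -55.89] [422.7 248.9  12.7] [0.0184 0.012 ] yaw 72.48
74.43032780007562
```

apply_moves --steps '[{"x":0,"y":0,"z":-17,"spin":0}]'

```text
time_s: 9.2
position: [0.4242, 0.2495, -0.0031]
tcp_rot: [[0.301, 0.022, -0.953], [0.953, 0.013, 0.301], [0.019, -1.0, -0.017]]
force: [0.1, 0.5, -0.1]
opening: 0.864
```

```bash
python3 -c "
from h import *
s=settle(6,0); print(s['force'],s['opening']*87)
p,im=shot('scene','s8'); T=s['position']; R=s['tcp_rot']
o=cv2.resize(im[130:230,310:410,::-1],None,fx=6,fy=6,interpolation=cv2.INTER_CUBIC)
for a,c in [(-.022,(0,0,255)),(-.030,(0,255,0))]:
  for w in (-.041,.041):
   for z in (-.0095,.0095):
    q=(proj(p,T+R[:,1]*a+R[:,0]*w+R[:,2]*z)[0]-[310,130]+.5)*6; cv2.circle(o,tuple(np.round(q).astype(int)),2,c,-1)
cv2.imwrite('pics/s8o.png',o)
shot('wrist','w8')
"
```

```text
9.5 [ 17.18  40.55 110.72   0.75  27.5  -55.96] [422.8 249.   -3.9] [0.0187 0.0121] yaw 72.48
[ 0.35924189  0.60464525 -0.20020531] 75.21675653338414
```

View pics/s8o.png

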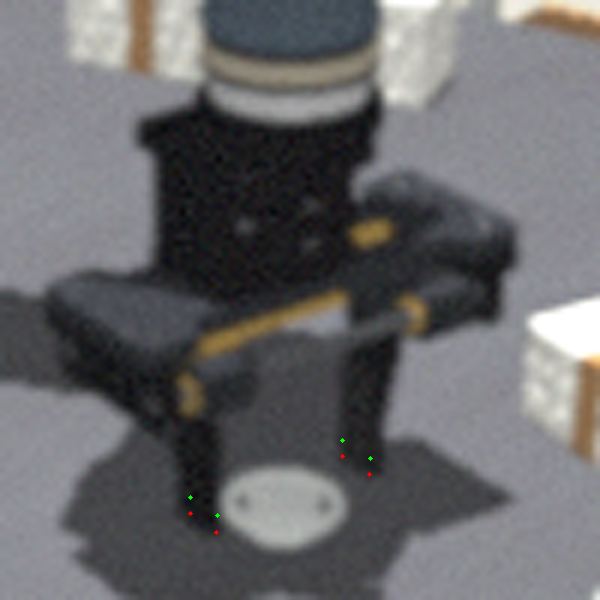

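View pics/w8.png

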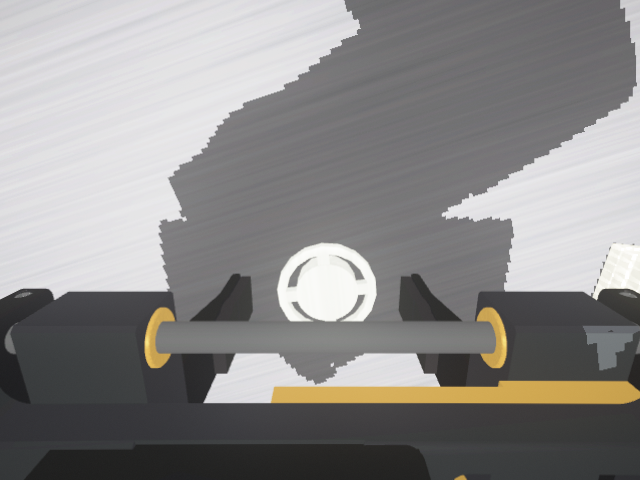

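apply_moves --steps '[{"x":0,"y":0,"z":-12,"spin":0}]'

```text
time_s: 9.7
position: [0.4242, 0.2495, -0.0148]
tcp_rot: [[0.301, 0.023, -0.953], [0.953, 0.013, 0.301], [0.02, -1.0, -0.018]]
force: [0.4, 0.4, 0.3]
opening: 0.875
```

```bash
python3 -c "
from h import *
s=settle(5,0); print(s['force'],s['opening']*87)
"
```

```text
9.95 [ 17.18  42.01 110.88   0.8   25.9  -56.  ] [422.7 249.  -16.1] [0.0185 0.0121] yaw 72.48
[ 0.56522582 -0.04410523  0.53616672] 76.05388558706827
```

apply_moves --steps '[{"x":0,"y":0,"z":0,"spin":0}]' --grip 40

```text
time_s: 10.05
position: [0.4227, 0.249, -0.0161]
tcp_rot: [[0.301, 0.018, -0.953], [0.953, 0.012, 0.301], [0.017, -1.0, -0.014]]
force: [-0.3, 0.1, 0.5]
opening: 0.841
```

```bash
python3 -c "
from h import *
for i in range(4): s=settle(2,0); print(s['force'],s['opening']*87)
shot('wrist','w9')
"
```

```text
10.15 [ 17.18  42.   110.88   0.79  25.9  -56.  ] [422.7 249.  -16.1] [0.0185 0.0121] yaw 72.48
[ 0.35459581 -0.03887396  0.20529923] 66.8568005948786
10.25 [ 17.18  41.99 110.88   0.79  25.9  -56.  ] [422.8 249.  -16. ] [0.0187 0.0121] yaw 72.48
[ 0.49723904 -0.00982159  0.45425666] 59.41839565236326
10.35 [ 17.18  41.99 110.88   0.8   25.9  -56.  ] [422.8 249.  -16. ] [0.0188 0.0122] yaw 72.48
[-0.05302453 -0.89031207 -0.51298462] 51.75497900181391
10.45 [ 17.18  42.   110.88   0.8   25.9  -56.  ] [422.8 249.  -16. ] [0.0187 0.0122] yaw 72.48
[0.20350053 0.33211739 0.3245738 ] 50.610378657082386
```

View pics/w9.png

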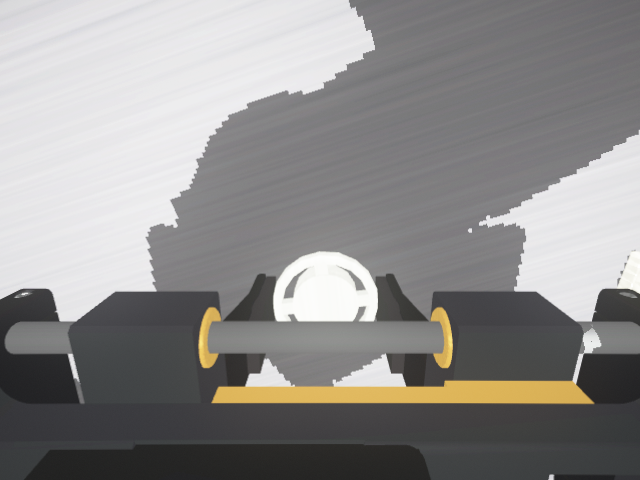

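apply_moves --steps '[{"x":0,"y":0,"z":45,"spin":0},{"x":0,"y":0,"z":45,"spin":0},{"x":0,"y":0,"z":45,"spin":0}]'

```text
time_s: 10.8
position: [0.4157, 0.2464, 0.113]
tcp_rot: [[0.302, -0.005, -0.953], [0.953, 0.005, 0.302], [0.003, -1.0, 0.006]]
force: [0.7, -0.4, 0.1]
opening: 0.581
```

```bash
python3 - <<'E'
from h import *
s=settle(7,0); print(s['opening']*87)
shot('wrist','w10')
p,im=shot('top','t10'); over(p,im,'t10o',[],(270,160,370,290),6)
P,I=shot('scene','s10'); over(P,I,'s10o',[],(270,220,410,310),5)
print(onplane(p,(320,210),.07),onplane(P,(352.5,257.5),.07))
E
```

```text
11.15 [ 17.14  27.68 107.11   0.48  45.37 -55.63] [415.6 246.4 111.3] [-0.0044  0.0049] yaw 72.44
50.47440008889122
[[0.5626634  0.02858068 0.07      ]] [[0.5696438  0.02061049 0.07      ]]
```

View pics/w10.png

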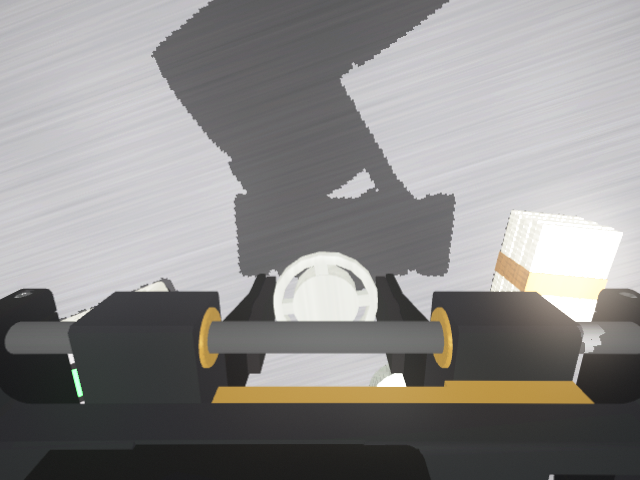

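View pics/t10o.png

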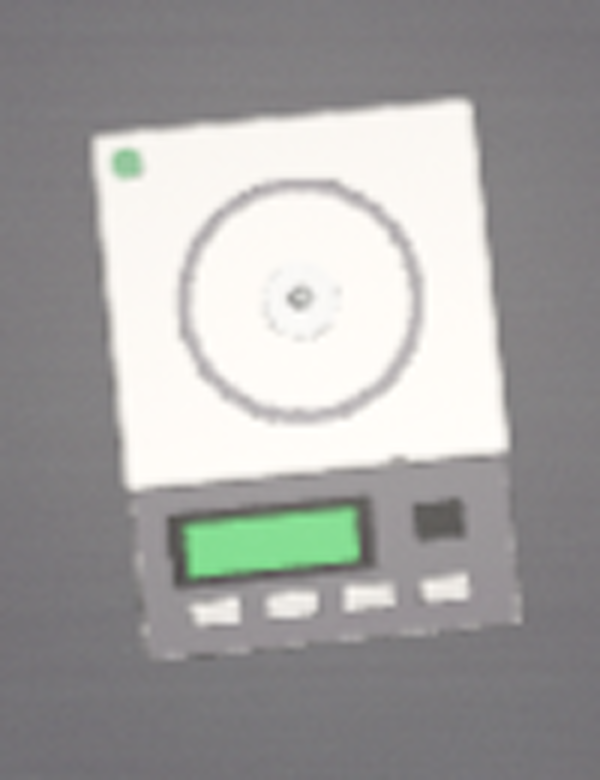

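View pics/s10o.png

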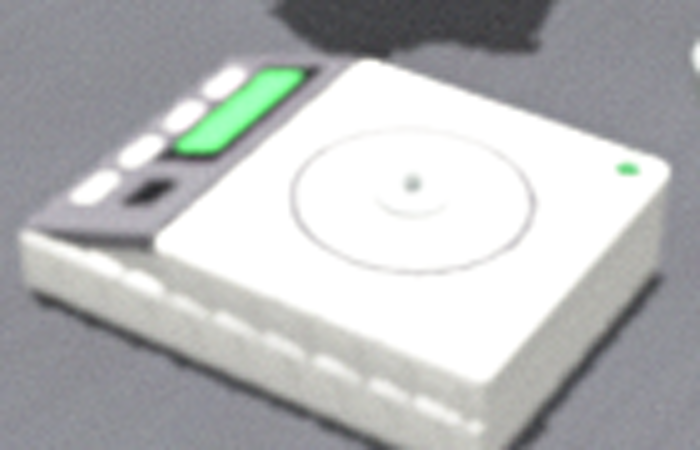

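```bash
cat >> h.py <<'E'
from scipy.optimize import least_squares
def ringfit(p,im,guess,z,r,w=.012,dark=True):
    """fit circle of radius r at height z: sample radial profiles, find darkest point, LSQ centre"""
    g=cv2.cvtColor(im,cv2.COLOR_RGB2GRAY).astype(np.float32); c=np.array(guess[:2],float)
    for it in range(3):
        a=np.linspace(0,2*np.pi,72,endpoint=False); rr=np.linspace(r-w,r+w,61); pts=[]
        for t in a:
            X=np.c_[c[0]+rr*np.cos(t),c[1]+rr*np.sin(t),np.full(len(rr),z)]
            q=proj(p,X).astype(np.float32); v=cv2.remap(g,q[:,0].reshape(1,-1),q[:,1].reshape(1,-1),cv2.INTER_LINEAR)[0]
            v=np.median(v)-v if dark else v-np.median(v)
            if v.max()<12: continue
            wt=np.clip(v-0.5*v.max(),0,None); k=(wt*rr).sum()/wt.sum(); pts.append([c[0]+k*np.cos(t),c[1]+k*np.sin(t)])
        pts=np.array(pts)
        f=least_squares(lambda s:np.hypot(pts[:,0]-s[0],pts[:,1]-s[1])-s[2],[c[0],c[1],r],loss="soft_l1",f_scale=.001)
        c=f.x[:2]
    return f.x,len(pts),np.sqrt(np.mean(f.fun**2))
E
python3 - <<'E'
from h import *
for cam,n in [("top","t10"),("scene","s10")]:
    p=imaging.camera_params(cam); im=cv2.imread(f"pics/{n}.png")[:,:,::-1].copy()
    print(cam,ringfit(p,im,(.565,.025),.06,.0485))
E
```

```text
top (array([0.56504367, 0.02937211, 0.04846858]), 72, np.float64(0.00028420668076927256))
scene (array([0.56435238, 0.02680468, 0.04850358]), 54, np.float64(0.00019933727388326015))
```

```bash
python3 - <<'E'
from h import *
s=read_state(); T=s['position']; R=s['tcp_rot']; p,im=shot('wrist','w11')
z=T[2]+.016+.016
g=T-R[:,1]*.032
print(g)
# edge fit: outer rim, points above rod only, using bright/dark transition
gr=cv2.cvtColor(im,cv2.COLOR_RGB2GRAY).astype(np.float32); c=g[:2].copy()
for it in range(3):
    pts=[]
    rr=np.linspace(.020,.033,80)
    for t in np.linspace(0,2*np.pi,120,endpoint=False):
        X=np.c_[c[0]+rr*np.cos(t),c[1]+rr*np.sin(t),np.full(80,z)]; q=proj(p,X).astype(np.float32)
        if q[:,1].max()>318 or q[:,1].min()<200: continue
        if q[-1,1]>272 and it>=0 : continue
        v=cv2.remap(gr,q[:,0].reshape(1,-1),q[:,1].reshape(1,-1),cv2.INTER_LINEAR)[0]; d=np.diff(v); k=d[30:].argmin()+30
        if d[k]<-4: pts.append([c[0]+rr[k]*np.cos(t),c[1]+rr[k]*np.sin(t)])
    pts=np.array(pts); f=least_squares(lambda x:np.hypot(pts[:,0]-x[0],pts[:,1]-x[1])-.026,c,loss="soft_l1",f_scale=.001); c=f.x
print(c,len(pts),np.sqrt(np.mean(f.fun**2)), "offset from axis",(c-g[:2])*1e3)
over(p,im,"w11o",[((c[0],c[1],z),.026)],(240,220,420,360),4)
E
```

```text
[0.41620762 0.24639139 0.14336732]
[0.41592455 0.24555189] 41 0.0010743027051548426 offset from axis [-0.28306898 -0.83949517]
```

View pics/w11o.png

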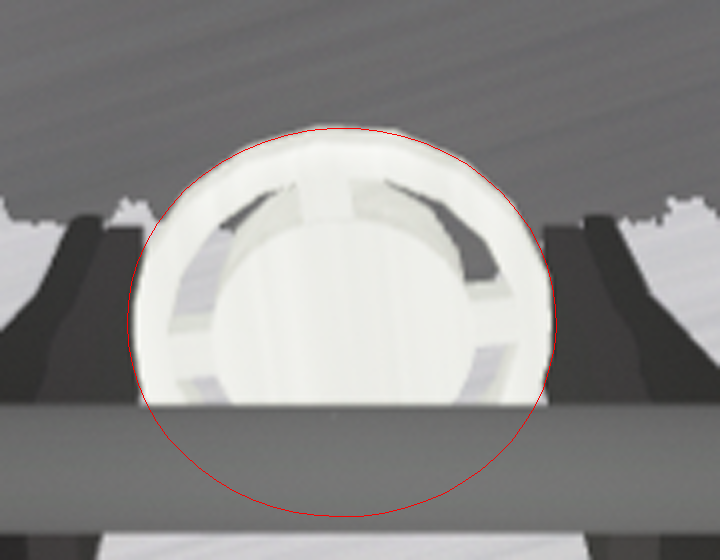

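apply_moves --steps '[{"x":25,"y":-36,"z":0,"spin":0},{"x":25,"y":-36,"z":0,"spin":0},{"x":25,"y":-36,"z":0,"spin":0},{"x":25,"y":-36,"z":0,"spin":0},{"x":25,"y":-36,"z":0,"spin":0}]'

```text
time_s: 11.85
position: [0.5382, 0.0653, 0.1075]
tcp_rot: [[0.291, -0.015, -0.957], [0.957, 0.006, 0.291], [0.001, -1.0, 0.016]]
force: [-0.1, 0.7, -0.8]
opening: 0.582
```

```bash
python3 - <<'E'
from h import *
s=settle(8,0); print(s['opening']*87)
E
```

```text
12.25 [ -4.78  31.65  98.58   0.34  50.64 -78.19] [536.5  68.  108. ] [-0.0148  0.0059] yaw 73.18
50.26902327497099
```

apply_moves --steps '[{"x":28,"y":-39,"z":0,"spin":0}]'

```text
time_s: 12.35
position: [0.5589, 0.0343, 0.1074]
tcp_rot: [[0.283, -0.023, -0.959], [0.959, 0.009, 0.282], [0.002, -1.0, 0.025]]
force: [0.2, -0.4, -1.0]
opening: 0.577
```

```bash
python3 - <<'E'
from h import *
s=settle(8,0); print(s['opening']*87)
p,im=shot('wrist','w12'); P,I=shot('scene','s12'); over(P,I,'s12o',[],(270,180,430,300),5)
E
```

```text
12.75 [ -8.41  33.13  95.12   0.27  52.73 -81.84] [563.3  30.2 107.9] [-0.0163  0.0062] yaw 73.27
50.33121125327365
```

View pics/w12.png

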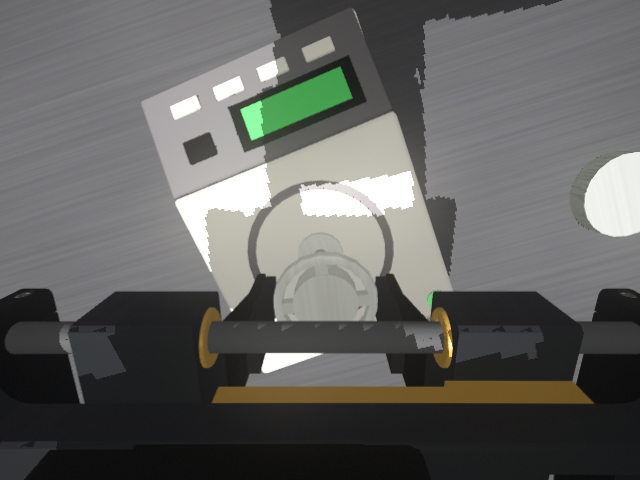

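View pics/s12o.png

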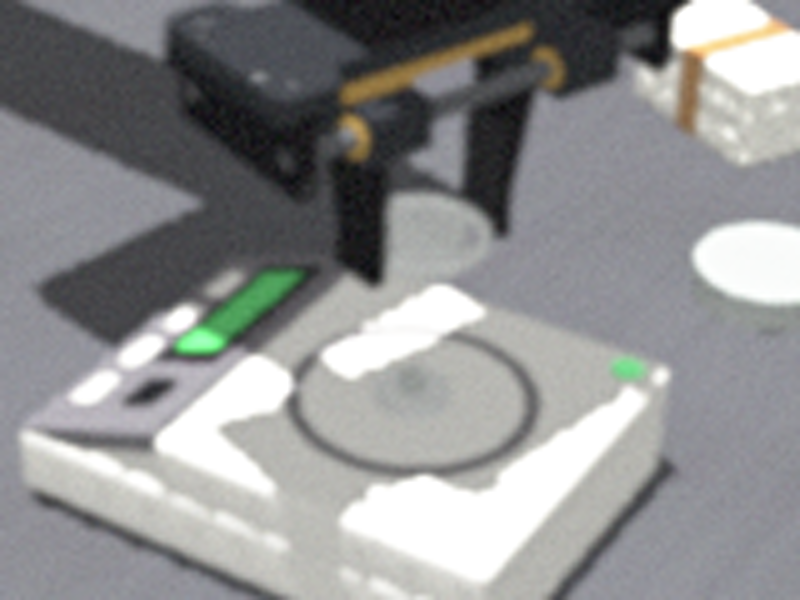

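```bash
cat >> h.py <<'E'
def edgefit(p,im,guess,z,r,w=.008,sign=-1,ymax=318,ymin=0,free=False,thr=4,iters=4,xr=(0,640)):
    """fit circle radius r (height z) to strongest radial edge (sign -1: bright inside)"""
    gr=cv2.GaussianBlur(cv2.cvtColor(im,cv2.COLOR_RGB2GRAY),(3,3),0).astype(np.float32); c=np.array(guess[:2],float); W=w
    for it in range(iters):
        pts=[]; rr=np.linspace(r-W,r+W,80)
        for t in np.linspace(0,2*np.pi,120,endpoint=False):
            X=np.c_[c[0]+rr*np.cos(t),c[1]+rr*np.sin(t),np.full(80,z)]; q=proj(p,X).astype(np.float32)
            if q[:,1].max()>ymax or q[:,1].min()<ymin or q[:,0].min()<xr[0] or q[:,0].max()>xr[1]: continue
            v=cv2.remap(gr,q[:,0].reshape(1,-1),q[:,1].reshape(1,-1),cv2.INTER_LINEAR)[0]; d=np.diff(v)*(-sign)*-1 if False else np.diff(v)*sign
            k=d.argmax()
            if d[k]>thr: pts.append([c[0]+rr[k]*np.cos(t),c[1]+rr[k]*np.sin(t)])
        pts=np.array(pts)
        fun=(lambda x:np.hypot(pts[:,0]-x[0],pts[:,1]-x[1])-x[2]) if free else (lambda x:np.hypot(pts[:,0]-x[0],pts[:,1]-x[1])-r)
        f=least_squares(fun,np.r_[c,r] if free else c,loss="soft_l1",f_scale=.0005); c=f.x[:2]; W=max(.6*W,.003)
    return f.x,len(pts),np.sqrt(np.mean(f.fun**2))
E
python3 - <<'E'
from h import *
p=imaging.camera_params('wrist'); im=cv2.imread("pics/w12.png")[:,:,::-1].copy(); s=read_state(); T=s['position']
# ring outer edge: dark inside -> bright outside sign +1 ; restrict y<270
for sg,r in [(1,.0515),(-1,.0455)]:
    print(sg,edgefit(p,im,(.5647,.0281),.06,r,w=.005,sign=sg,ymax=265,free=False))
x,n,e=edgefit(p,im,(.5647,.0281),.06,.0515,w=.005,sign=1,ymax=265)
z=T[2]+.031
w=edgefit(p,im,T,z,.026,w=.004,sign=-1,ymax=300,xr=(276,376)); print(w,T)
w2=edgefit(p,im,T,z-.006,.026,w=.004,sign=-1,ymax=300,xr=(276,376)); print(w2)
over(p,im,'w12o',[((x[0],x[1],.06),.0515),((x[0],x[1],.06),.0455),((x[0],x[1],.065),.016),((w[0][0],w[0][1],z),.026)],(220,160,420,310),4)
E
```

```text
1 (array([0.56542428, 0.02514497]), 20, np.float64(0.000508851103149238))
-1 (array([0.56209763, 0.02589353]), 27, np.float64(0.0011320647287128155))Traceback (most recent call last):
  File "<stdin>", line 8, in <module>
  File "h.py", line 67, in edgefit
    f=least_squares(fun,np.r_[c,r] if free else c,loss="soft_l1",f_scale=.0005); c=f.x[:2]; W=max(.6*W,.003)
    return func(*args, **kwargs)
    vector_fun = VectorFunction(
        fun_wrapped,
    ...<6 lines>...
        workers=workers
    )
    self._update_fun()
    ~~~~~~~~~~~~~~~~^^
    self.f = self.fun_wrapped(xp_copy(self.x))
             ~~~~~~~~~~~~~~~~^^^^^^^^^^^^^^^^^
    return np.atleast_1d(self.fun(x))
                         ~~~~~~~~^^^
    return self.f(x, *self.args, **self.kwargs)
           ~~~~~~^^^^^^^^^^^^^^^^^^^^^^^^^^^^^^
  File "h.py", line 66, in <lambda>
    fun=(lambda x:np.hypot(pts[:,0]-x[0],pts[:,1]-x[1])-x[2]) if free else (lambda x:np.hypot(pts[:,0]-x[0],pts[:,1]-x[1])-r)
                                                                                              ~~~^^^^^
IndexError: too many indices for array: array is 1-dimensional, but 2 were indexed
```

```bash
python3 - <<'E'
from h import *
p=imaging.camera_params('wrist'); im=cv2.imread("pics/w12.png")[:,:,::-1].copy(); s=read_state(); T=s['position']; z=T[2]+.031
c=(.5645,.0271)
over(p,im,'w12o',[((c[0],c[1],.06),.0515),((c[0],c[1],.06),.0455),((c[0],c[1],.065),.016),((T[0]+.0003,T[1]-.0008,z),.026)],(220,160,420,310),4)
E
```

```text
(no output)
```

View pics/w12o.png

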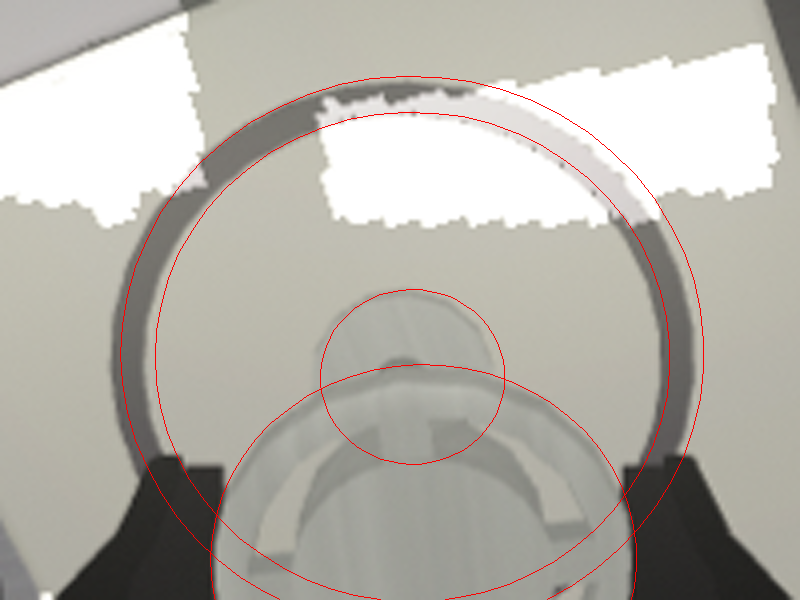

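apply_moves --steps '[{"x":1.5,"y":-3,"z":-36,"spin":0}]'

```text
time_s: 12.95
position: [0.5693, 0.0271, 0.0757]
tcp_rot: [[0.287, -0.005, -0.958], [0.958, 0.004, 0.287], [0.003, -1.0, 0.006]]
force: [1.0, -0.4, -0.5]
opening: 0.58
```

```bash
python3 - <<'E'
from h import *
s=settle(7,0); print(s['opening']*87,s['force'])
p,im=shot('wrist','w13'); T=s['position']
c=(.5635,.026); w=T+[-.0012,-.0004,.031]
over(p,im,'w13o',[((c[0],c[1],.06),.0515),((c[0],c[1],.06),.0455),((c[0],c[1],.065),.016),((w[0],w[1],w[2]),.026)],(220,160,420,310),4)
E
```

```text
13.3 [ -8.69  36.27  96.14   0.28  48.41 -82.14] [566.   26.9  73.2] [-0.0136  0.0058] yaw 73.26
50.27809552318505 [-0.16898005  0.50590021 -1.0010262 ]
```

View pics/w13o.png

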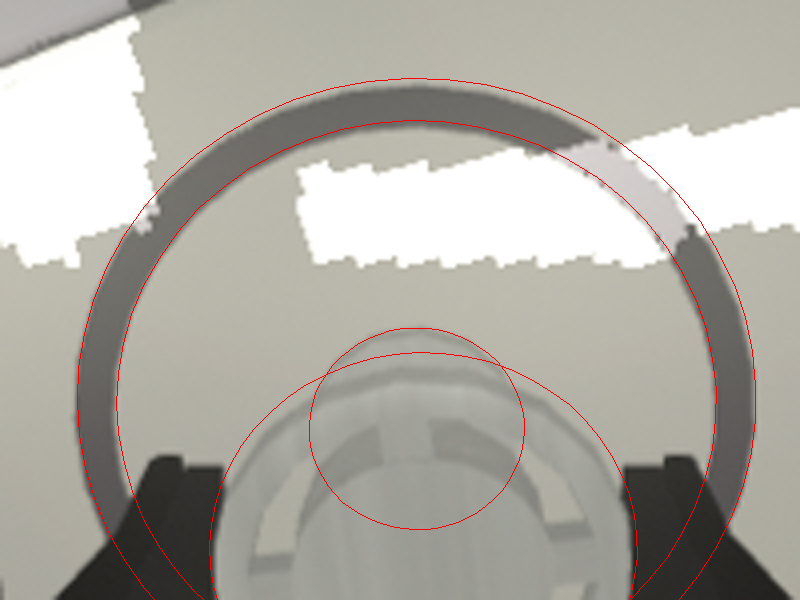

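apply_moves --steps '[{"x":-0.8,"y":0,"z":-14,"spin":0}]'

```text
time_s: 13.45
position: [0.5676, 0.0267, 0.0616]
tcp_rot: [[0.288, -0.007, -0.958], [0.958, 0.005, 0.288], [0.002, -1.0, 0.008]]
force: [-0.0, 0.1, -0.8]
opening: 0.583
```

```bash
python3 - <<'E'
from h import *
s=settle(6,0); print(s['opening']*87,s['force'])
p,im=shot('wrist','w14'); T=s['position']
P,I=shot('scene','s14'); over(P,I,'s14o',[],(290,190,430,290),5)
c=(.563,.0263); w=T+[-.0027,0,.031]
over(p,im,'w14o',[((c[0],c[1],.06),.0515),((c[0],c[1],.06),.0455),((c[0],c[1],.065),.016),((w[0],w[1],w[2]),.0255)],(220,160,420,310),4)
E
```

```text
13.75 [ -8.71  37.44  96.66   0.29  46.64 -82.17] [565.8  26.8  59.9] [-0.0122  0.0056] yaw 73.26
50.41116523110675 [ 0.43249399  0.15374221 -0.54259174]
```

View pics/w14o.png

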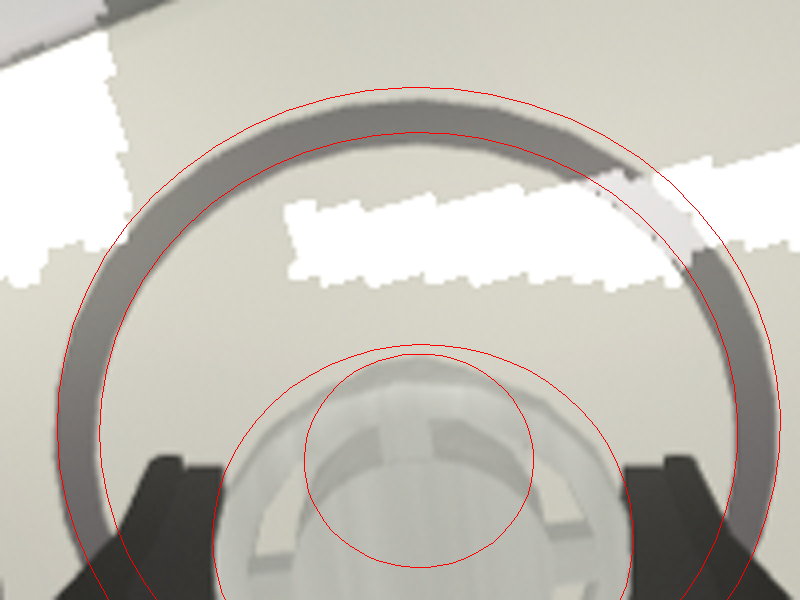

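View pics/s14o.png

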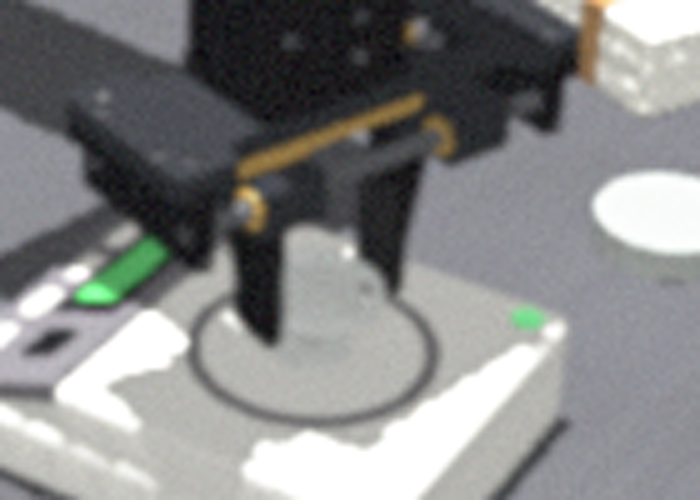

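apply_moves --steps '[{"x":-0.5,"y":0.2,"z":-6,"spin":0}]'

```text
time_s: 13.95
position: [0.5662, 0.0269, 0.0546]
tcp_rot: [[0.288, -0.01, -0.958], [0.958, 0.005, 0.288], [0.002, -1.0, 0.011]]
force: [0.7, -0.5, 0.3]
opening: 0.582
```

```bash
python3 - <<'E'
from h import *
s=settle(4,0); print(s['opening']*87,s['force'])
E
```

```text
14.15 [ -8.7   38.    96.92   0.29  45.87 -82.16] [564.9  27.   53.6] [-0.013   0.0056] yaw 73.26
50.48295255738413 [ 0.17815009  0.51048569 -1.92891935]
```

apply_moves --steps '[{"x":0,"y":0,"z":-4,"spin":0}]'

```text
time_s: 14.25
position: [0.5654, 0.027, 0.0498]
tcp_rot: [[0.288, -0.012, -0.958], [0.958, 0.005, 0.288], [0.002, -1.0, 0.013]]
force: [1.0, 0.2, 0.3]
opening: 0.582
```

```bash
python3 - <<'E'
from h import *
s=settle(4,0); print(s['opening']*87,s['force'])
E
```

```text
14.45 [ -8.7   38.39  97.02   0.29  45.38 -82.17] [564.9  27.1  49.4] [-0.0131  0.0056] yaw 73.27
50.21586864055236 [ 0.25739869 -0.09168875 -0.96351644]
```

apply_moves --steps '[{"x":0,"y":0,"z":-1,"spin":0}]'

```text
time_s: 14.55
position: [0.5647, 0.0271, 0.049]
tcp_rot: [[0.288, -0.014, -0.958], [0.958, 0.006, 0.288], [0.002, -1.0, 0.015]]
force: [-1.5, 0.2, 11.9]
opening: 0.58
```

```bash
python3 - <<'E'
from h import *
s=settle(4,0); print(s['opening']*87,s['force'])
E
```

```text
14.75 [ -8.7   38.41  97.05   0.29  45.34 -82.17] [564.7  27.1  49.1] [-0.0133  0.0056] yaw 73.27
50.396321639265274 [-0.53751634  0.04403091  5.29654734]
```

apply_moves --steps '[{"x":0,"y":0,"z":0,"spin":0}]' --grip 72

```text
time_s: 14.85
position: [0.5648, 0.0271, 0.0493]
tcp_rot: [[0.288, -0.013, -0.958], [0.958, 0.006, 0.288], [0.002, -1.0, 0.014]]
force: [-1.0, -0.4, -0.6]
opening: 0.615
```

```bash
python3 - <<'E'
from h import *
s=settle(7,0); print(s['opening']*87,s['force'])
p,im=shot('wrist','w15'); 
P,I=shot('scene','s15'); over(P,I,'s15o',[],(290,190,430,290),5)
E
```

```text
15.2 [ -8.69  38.43  97.05   0.29  45.33 -82.17] [564.7  27.1  48.9] [-0.0135  0.0057] yaw 73.27
71.15674157352964 [-0.262862   -0.98390674  0.13108589]
```

View pics/w15.png

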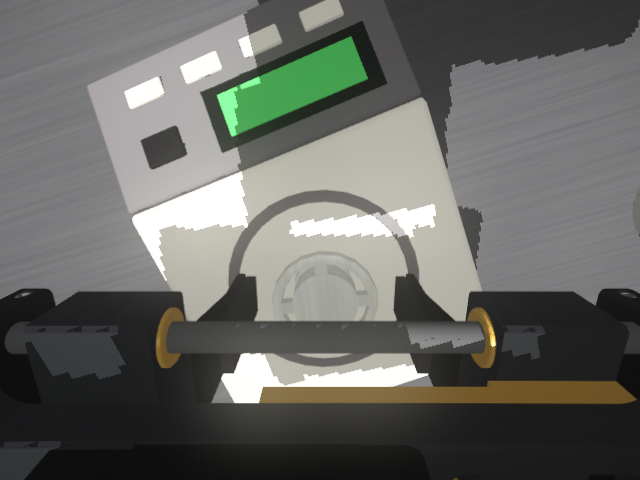

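View pics/s15o.png

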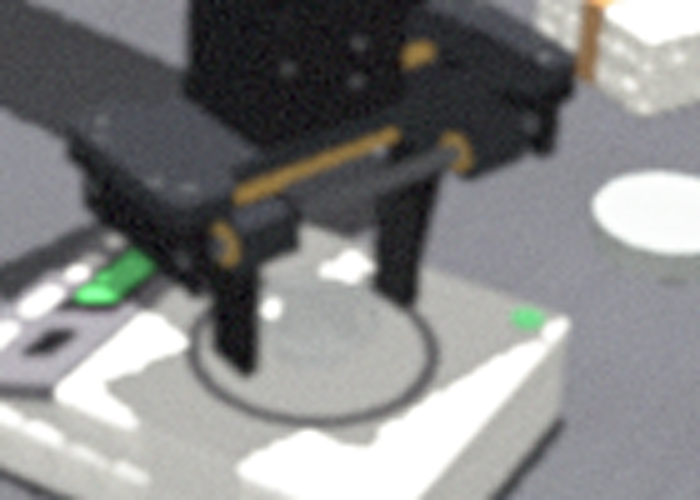

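apply_moves --steps '[{"x":0,"y":0,"z":20,"spin":0},{"x":0,"y":0,"z":45,"spin":0},{"x":0,"y":0,"z":40,"spin":0},{"x":7,"y":45,"z":0,"spin":0},{"x":7,"y":45,"z":0,"spin":0},{"x":7,"y":45,"z":0,"spin":0},{"x":7,"y":45,"z":0,"spin":0}]' --grip 87

```text
time_s: 16.0
position: [0.5935, 0.2059, 0.1583]
tcp_rot: [[0.3, -0.013, -0.954], [0.954, 0.005, 0.3], [0.001, -1.0, 0.014]]
force: [0.8, -0.8, -0.6]
opening: 0.997
```

```bash
python3 - <<'E'
from h import *
s=settle(7,0); print(s['opening']*87,s['force'])
p,im=shot('wrist','w16'); T=s['position']
P,I=shot('scene','s16'); over(P,I,'s16o',[],(290,210,430,310),5)
P2,I2=shot('top','t16'); over(P2,I2,'t16o',[((.565,.027,.081),.026),((.565,.027,.06),.0515)],(270,160,370,260),6)
for cam,q in (("scene",P),("top",P2)):
    for d in spotter.cut_out("pan",cam)[:1]: e=ell(d["mask"]); print(cam,d["score"],e,onplane(q,e[0],.018))
    for d in spotter.cut_out("support",cam)[:1]: e=ell(d["mask"]); print(cam,d["score"],e,onplane(q,e[0],.081))
E
```

```text
16.35 [  8.5   33.5   83.66   0.45  63.65 -64.23] [592.9 203.2 157.6] [-0.0149  0.0049] yaw 72.53
87.08406707995438 [-0.43893214 -0.73035058 -0.746955  ]
scene 0.77 ((422.5015869140625, 235.6997833251953), (20.795745849609375, 29.401874542236328), 100.12619018554688) [[0.60919446 0.25357109 0.018     ]]
scene 0.58 ((353.1029357910156, 252.88880920410156), (16.389785766601562, 25.610483169555664), 95.34980773925781) [[0.5700388  0.02144449 0.081     ]]
top 0.51 ((319.5473937988281, 208.1005859375), (19.044775009155273, 20.156017303466797), 165.7005157470703) [[0.56587824 0.02973831 0.081     ]]
```

View pics/w16.png

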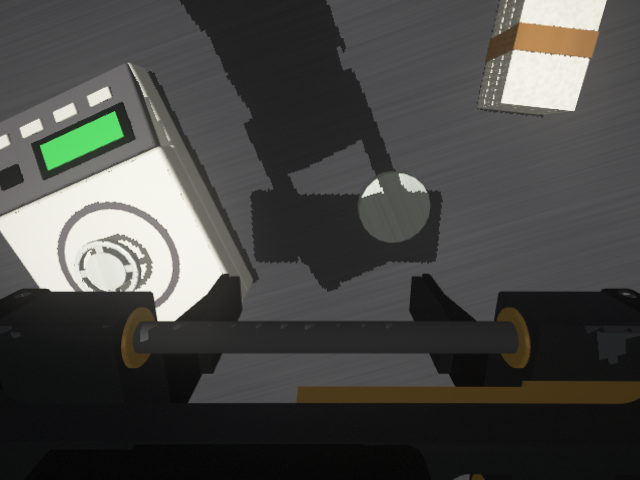

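View pics/s16o.png

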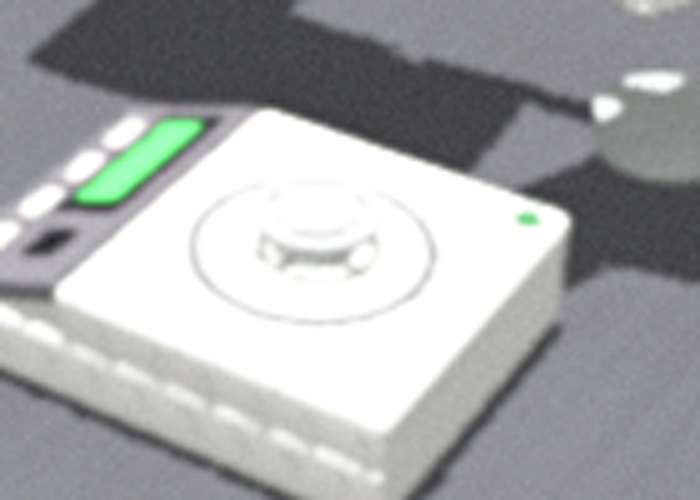

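View pics/t16o.png

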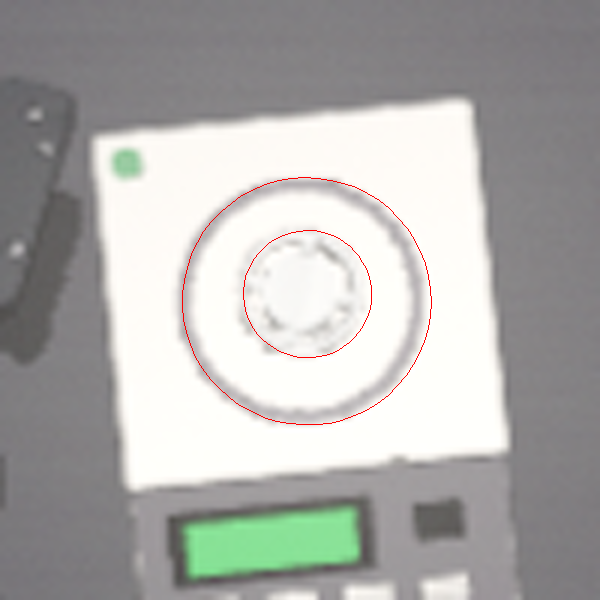

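```bash
python3 - <<'E'
from h import *
s=read_state(); p=imaging.camera_params('wrist'); T=s['position']; R=s['tcp_rot']; print(T,R[:,1])
C=-p['R'].T@p['t']; print("cam in tool", R.T@(C-T)*1e3, (p['R']@R).round(4).tolist())
im=cv2.imread("pics/w16.png")[:,:,::-1].copy()
c=(.5648,.0275)
over(p,im,'w16o',[((c[0],c[1],.06),.0515),((c[0],c[1],.06),.0455),((c[0],c[1],.081),.026),((.605,.262,.018),.034)])
for z in (.018,):
    print(edgefit(p,im,(.605,.262),z,.034,w=.01,sign=-1,free=True))
E
```

```text
[0.59338618 0.20383839 0.15797431] [-0.0137931   0.00550514 -0.99988972]
cam in tool [  -0.85830169 -184.02428725   79.7416517 ] [[1.0, -0.0009, 0.0009], [0.0006, -0.2907, -0.9568], [0.0011, 0.9568, -0.2907]]
(array([0.60283845, 0.26931746, 0.03388332]), 32, np.float64(0.0002878568224054935))
```

View pics/w16o.png

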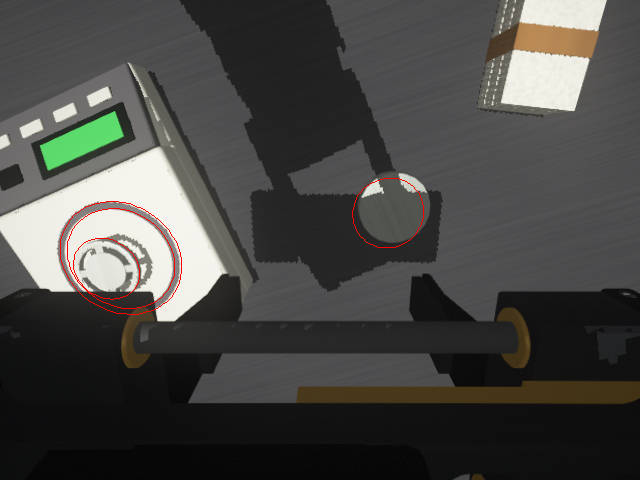

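apply_moves --steps '[{"x":5,"y":40,"z":-20,"spin":0}]'

```text
time_s: 16.8
position: [0.601, 0.2404, 0.1406]
tcp_rot: [[0.305, -0.008, -0.952], [0.952, 0.005, 0.305], [0.002, -1.0, 0.009]]
force: [0.5, 1.2, -0.0]
opening: 0.993
```

```bash
python3 -c "
from h import *
s=settle(4,0)"
```

```text
17.0 [ 12.09  36.25  81.71   0.5   62.84 -60.78] [597.8 244.1 137.3] [-0.0152  0.0047] yaw 72.63
```

apply_moves --steps '[{"x":4,"y":25,"z":-38,"spin":0}]'

```text
time_s: 17.1
position: [0.6068, 0.2676, 0.1046]
tcp_rot: [[0.301, -0.003, -0.954], [0.954, 0.006, 0.301], [0.005, -1.0, 0.005]]
force: [1.9, 0.3, 0.5]
opening: 1.002
```

```bash
python3 - <<'E'
from h import *
s=settle(8,0)
s=read_state(); p,im=shot('wrist','w17'); print(s['position'])
r=edgefit(p,im,(.6025,.2693),.018,.034,w=.008,sign=-1,free=True,ymax=312); print(r)
over(p,im,'w17o',[((r[0][0],r[0][1],.018),.034)])
E
```

```text
17.5 [ 14.08  39.72  81.11   0.53  59.79 -58.77] [602.9 268.4 101.2] [-0.0123  0.0052] yaw 72.58
[0.6029348  0.26841664 0.10116081]
(array([0.60208908, 0.26812453, 0.03391817]), 29, np.float64(0.00022805717325138558))
```

View pics/w17o.png

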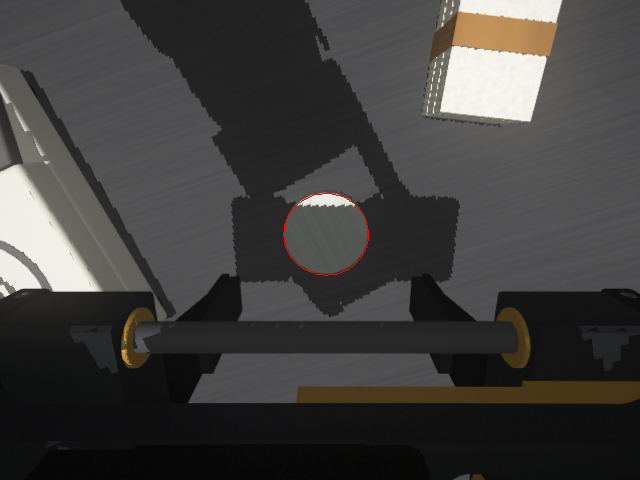

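apply_moves --steps '[{"x":-1,"y":0,"z":-45,"spin":0}]'

```text
time_s: 17.65
position: [0.6088, 0.2698, 0.0632]
tcp_rot: [[0.3, 0.005, -0.954], [0.954, 0.009, 0.3], [0.01, -1.0, -0.002]]
force: [0.9, 0.6, 1.0]
opening: 0.999
```

```bash
python3 -c "
from h import *
s=settle(7,0)"
```

```text
18.0 [ 14.11  42.89  82.58   0.57  54.95 -58.8 ] [603.3 268.8  58.1] [-0.0092  0.006 ] yaw 72.58
```

apply_moves --steps '[{"x":0,"y":0,"z":-40,"spin":0}]'

```text
time_s: 18.1
position: [0.6098, 0.2706, 0.0249]
tcp_rot: [[0.299, 0.006, -0.954], [0.954, 0.01, 0.299], [0.011, -1.0, -0.003]]
force: [0.9, 0.2, -0.2]
opening: 1.002
```

```bash
python3 - <<'E'
from h import *
s=settle(8,0)
s=read_state(); p,im=shot('wrist','w18'); print(s['position'])
r=edgefit(p,im,(.6021,.2681),.018,.034,w=.008,sign=-1,free=True,ymax=312); print(r)
over(p,im,'w18o',[((r[0][0],r[0][1],.018),.034)])
E
```

```text
18.5 [ 14.11  45.95  83.38   0.6   50.93 -58.85] [604.5 269.1  19.9] [-0.0063  0.0068] yaw 72.58
[0.60446703 0.26912049 0.01991285]
(array([0.60164198, 0.26833955, 0.03345786]), 24, np.float64(0.00020111555430536612))
```

View pics/w18o.png

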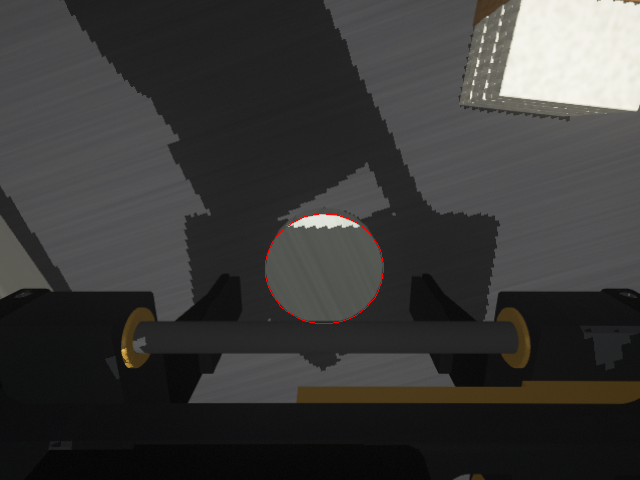

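apply_moves --steps '[{"x":-2.5,"y":-1,"z":-24,"spin":0}]'

```text
time_s: 18.65
position: [0.6059, 0.2692, -0.0003]
tcp_rot: [[0.299, 0.003, -0.954], [0.954, 0.009, 0.299], [0.01, -1.0, -0.0]]
force: [0.7, -0.2, 0.3]
opening: 0.997
```

```bash
python3 -c "
from h import *
s=settle(7,0); print(s['force'])"
```

```text
19.0 [ 14.08  47.73  84.12   0.62  48.33 -58.92] [602.6 268.3  -3.3] [-0.0049  0.0071] yaw 72.58
[ 0.52213053 -0.00654654  0.17290961]
```

apply_moves --steps '[{"x":0,"y":0,"z":-13,"spin":0}]'

```text
time_s: 19.1
position: [0.6049, 0.2689, -0.0142]
tcp_rot: [[0.299, 0.0, -0.954], [0.954, 0.008, 0.299], [0.008, -1.0, 0.002]]
force: [-0.8, 0.8, -0.4]
opening: 1.0
```

```bash
python3 - <<'E'
from h import *
s=settle(6,0);print(s['force'])
E
```

```text
19.4 [ 14.08  48.84  84.25   0.63  47.09 -58.93] [602.6 268.3 -16.4] [-0.005   0.0071] yaw 72.58
[-0.24490303  0.1664347  -0.24203758]
```

apply_moves --steps '[{"x":0,"y":0,"z":0,"spin":0}]' --grip 58

```text
time_s: 19.5
position: [0.6027, 0.2684, -0.0163]
tcp_rot: [[0.299, -0.005, -0.954], [0.954, 0.007, 0.299], [0.005, -1.0, 0.007]]
force: [0.0, 0.0, 0.4]
opening: 0.968
```

```bash
python3 - <<'E'
from h import *
for i in range(3): s=settle(3,0);print(s['force'],s['opening']*87)
shot('wrist','w19')
E
```

```text
19.65 [ 14.08  48.83  84.25   0.63  47.1  -58.94] [602.7 268.3 -16.2] [-0.0048  0.0071] yaw 72.58
[ 0.09008878  0.20763129 -0.0792293 ] 74.1310182270088
19.8 [ 14.08  48.83  84.25   0.64  47.09 -58.94] [602.7 268.4 -16.2] [-0.0048  0.0072] yaw 72.58
[ 0.56578797 -0.04557558  0.64268779] 67.27894032217202
19.95 [ 14.08  48.83  84.24   0.64  47.09 -58.93] [602.7 268.4 -16.3] [-0.0048  0.0072] yaw 72.58
[0.80232823 0.60691134 0.6959781 ] 67.73154094457483
```

View pics/w19.png

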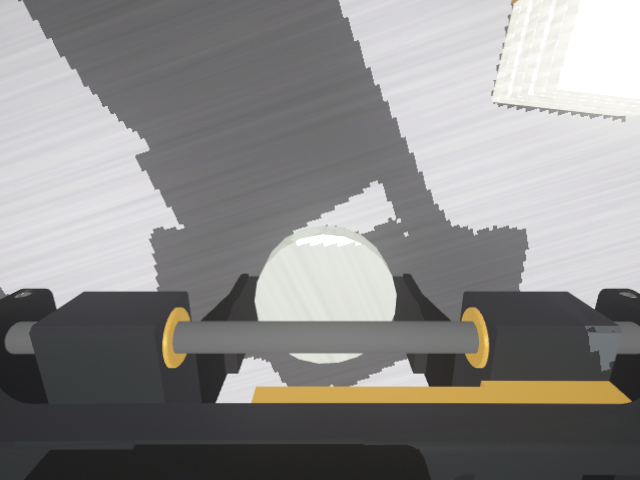

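apply_moves --steps '[{"x":0,"y":0,"z":40,"spin":0},{"x":0,"y":0,"z":45,"spin":0},{"x":0,"y":0,"z":45,"spin":0},{"x":-6,"y":-42,"z":0,"spin":0},{"x":-6,"y":-42,"z":0,"spin":0},{"x":-6,"y":-42,"z":0,"spin":0},{"x":-6,"y":-42,"z":0,"spin":0}]'

```text
time_s: 20.7
position: [0.5767, 0.1009, 0.1168]
tcp_rot: [[0.289, -0.004, -0.957], [0.957, 0.007, 0.289], [0.005, -1.0, 0.005]]
force: [0.0, -0.4, -0.9]
opening: 0.774
```

```bash
python3 - <<'E'
from h import *
s=settle(8,0);print(s['force'],s['opening']*87)
E
```

```text
21.1 [ -0.98  33.57  92.11   0.48  54.56 -74.49] [577.2 103.4 116.3] [-0.0042  0.0069] yaw 73.22
[ 0.95974873  0.32047965 -1.63609053] 67.55139003802991
```

apply_moves --steps '[{"x":-6,"y":-40,"z":0,"spin":0}]'

```text
time_s: 21.2
position: [0.5721, 0.0677, 0.1163]
tcp_rot: [[0.282, -0.002, -0.959], [0.959, 0.008, 0.282], [0.007, -1.0, 0.005]]
force: [0.1, -0.5, -0.5]
opening: 0.775
```

```bash
python3 - <<'E'
from h import *
s=settle(6,0)
E
```

```text
21.5 [ -4.92  32.85  93.77   0.5   53.64 -78.5 ] [571.4  64.5 116.3] [-0.004   0.0073] yaw 73.29
```

apply_moves --steps '[{"x":-6,"y":-36,"z":0,"spin":0}]'

```text
time_s: 21.6
position: [0.5661, 0.0324, 0.1163]
tcp_rot: [[0.282, -0.003, -0.959], [0.959, 0.009, 0.282], [0.008, -1.0, 0.005]]
force: [-0.3, -0.7, -0.7]
opening: 0.778
```

```bash
python3 - <<'E'
from h import *
s=settle(8,0);print(s['force'],s['opening']*87)
p,im=shot('wrist','w20'); P,I=shot('scene','s20'); over(P,I,'s20o',[],(280,170,440,290),5)
T=s['position']
over(p,im,'w20o',[((.565,.0275,.06),.0515),((.565,.0275,.06),.0455),((.565,.0275,.081),.026),((T[0],T[1],T[2]+.034),.034)])
E
```

```text
22.0 [ -8.55  32.31  95.04   0.5   52.95 -82.2 ] [565.4  29.6 116.2] [-0.004   0.0076] yaw 73.36
[-0.40406581 -0.55370596 -0.86195321] 67.31875228408093
```

View pics/w20o.png

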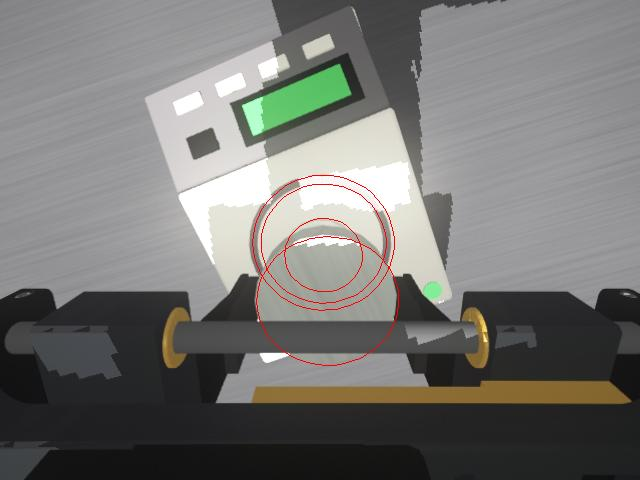

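View pics/s20o.png

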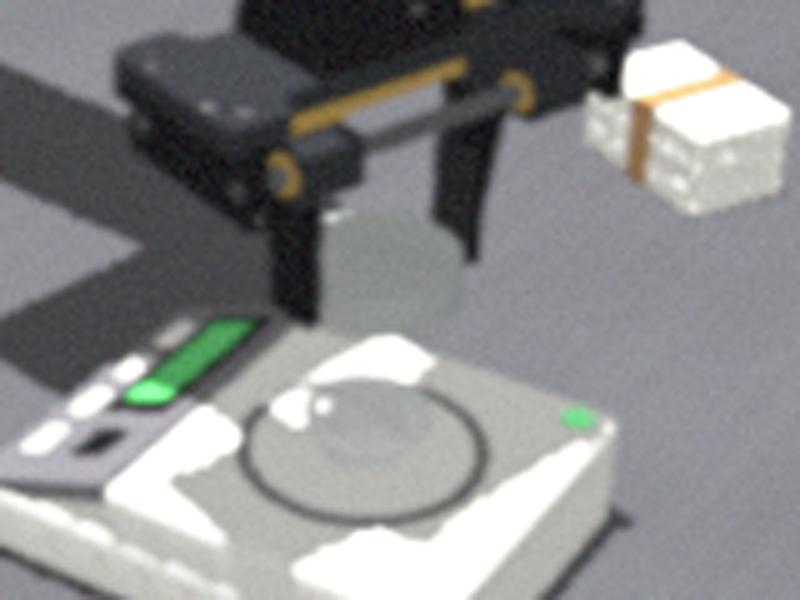

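```bash
python3 - <<'E'
from h import *
s=read_state();T=s['position'];print(T)
for cam,n in (("scene","s20"),("wrist","w20")):
    P=imaging.camera_params(cam); I=cv2.imread(f"pics/{n}.png")[:,:,::-1].copy()
    over(P,I,n+'o',[((T[0],T[1],T[2]+.034),.034),((T[0],T[1],T[2]+.016),.034)],(280,170,440,290) if cam=="scene" else (230,200,420,370),5 if cam=="scene" else 4)
E
```

```text
[0.56539794 0.02933729 0.11623385]
```

View pics/s20o.png

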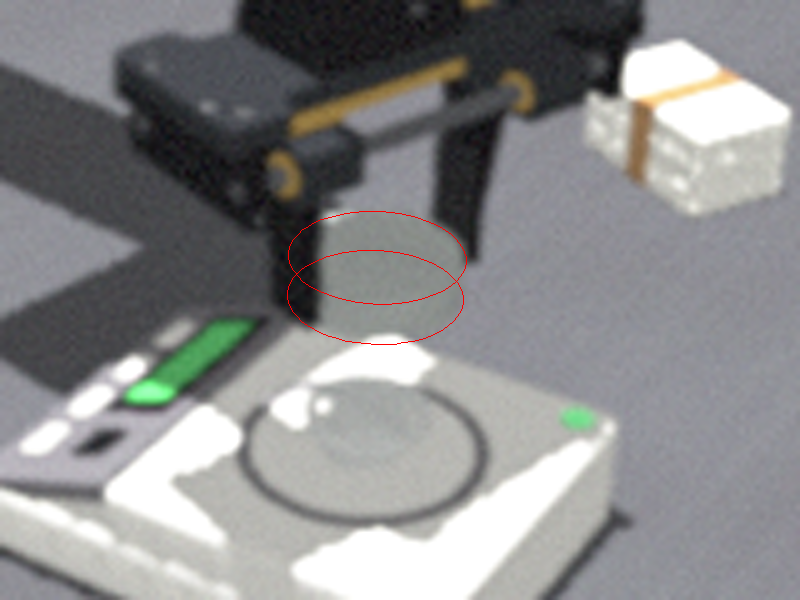

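View pics/w20o.png

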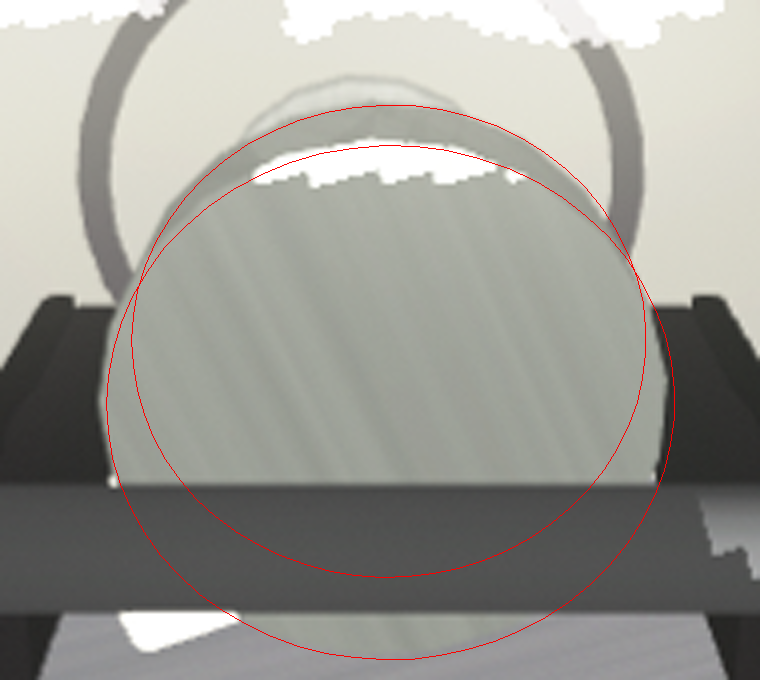

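apply_moves --steps '[{"x":0,"y":-1.5,"z":-38,"spin":0}]'

```text
time_s: 22.2
position: [0.5704, 0.0278, 0.0821]
tcp_rot: [[0.285, 0.008, -0.958], [0.958, 0.006, 0.286], [0.008, -1.0, -0.006]]
force: [1.4, -0.5, -0.4]
opening: 0.778
```

```bash
python3 - <<'E'
from h import *
s=settle(8,0);print(s['force'],s['opening']*87)
s=read_state(); T=s['position']; print(T)
p,im=shot('wrist','w21')
c=(.565,.0268)
over(p,im,'w21o',[((c[0],c[1],.06),.0515),((c[0],c[1],.06),.0455),((c[0],c[1],.081),.026),((T[0]-.0003,T[1]-.001,T[2]+.034),.034)],(220,150,420,300),4)
E
```

```text
22.6 [ -8.71  35.5   96.45   0.52  48.21 -82.41] [566.4  27.8  79.5] [-0.0016  0.0071] yaw 73.35
[ 0.05147051  0.44949795 -0.64364447] 67.85004068709
[0.56637372 0.02777782 0.0795466 ]
```

View pics/w21o.png

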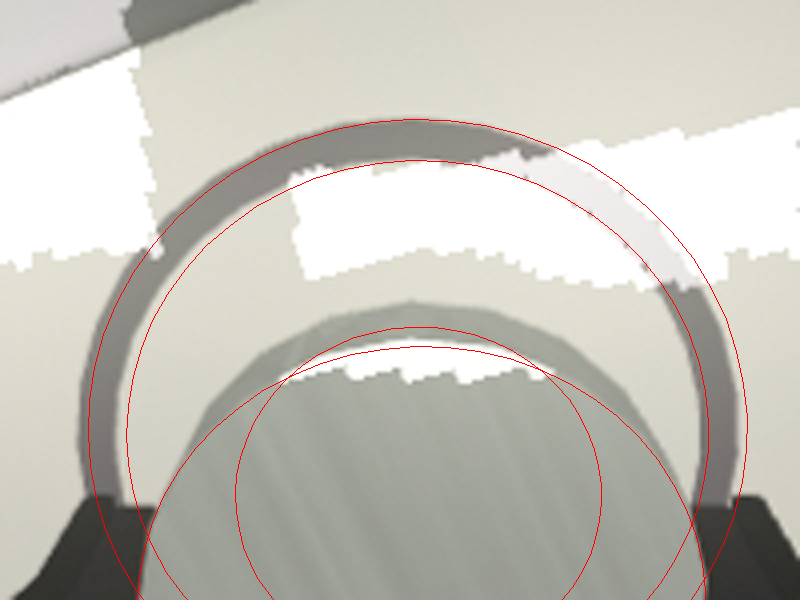

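apply_moves --steps '[{"x":-1.5,"y":-1,"z":-13,"spin":0}]'

```text
time_s: 22.75
position: [0.567, 0.0265, 0.0684]
tcp_rot: [[0.286, 0.004, -0.958], [0.958, 0.006, 0.286], [0.007, -1.0, -0.002]]
force: [1.0, 1.1, -1.2]
opening: 0.775
```

```bash
python3 - <<'E'
from h import *
s=settle(7,0);print(s['force'],s['opening']*87)
E
```

```text
23.1 [ -8.84  36.6   97.1    0.54  46.46 -82.56] [564.9  26.7  66.5] [-0.0016  0.0071] yaw 73.35
[ 0.15900525  0.20993335 -0.99241711] 67.3806100026317
```

apply_moves --steps '[{"x":0,"y":0,"z":-9,"spin":0}]'

```text
time_s: 23.2
position: [0.5661, 0.0266, 0.0583]
tcp_rot: [[0.287, 0.001, -0.958], [0.958, 0.007, 0.287], [0.007, -1.0, 0.0]]
force: [1.1, -0.6, -1.2]
opening: 0.778
```

```bash
python3 - <<'E'
from h import *
s=settle(6,0);print(s['force'],s['opening']*87)
E
```

```text
23.5 [ -8.84  37.44  97.37   0.55  45.35 -82.58] [564.9  26.8  57.4] [-0.0017  0.0071] yaw 73.35
[0.49233997 0.14073772 0.57827485] 67.36060257756498
```

apply_moves --steps '[{"x":0,"y":0,"z":-6,"spin":0}]'

```text
time_s: 23.6
position: [0.5657, 0.0266, 0.0519]
tcp_rot: [[0.287, 0.0, -0.958], [0.958, 0.007, 0.287], [0.007, -1.0, 0.002]]
force: [0.4, -0.4, -0.4]
opening: 0.777
```

```bash
python3 - <<'E'
from h import *
s=settle(5,0);print(s['force'],s['opening']*87)
E
```

```text
23.85 [ -8.84  38.01  97.54   0.55  44.62 -82.58] [564.8  26.8  51.3] [-0.0019  0.0072] yaw 73.35
[-0.02191594  0.05925131 -1.08226399] 67.96320364272721
```

apply_moves --steps '[{"x":0,"y":0,"z":-1.5,"spin":0}]'

```text
time_s: 23.95
position: [0.5651, 0.0267, 0.0499]
tcp_rot: [[0.286, -0.001, -0.958], [0.958, 0.007, 0.286], [0.006, -1.0, 0.003]]
force: [0.4, 0.6, -1.2]
opening: 0.776
```

```bash
python3 - <<'E'
from h import *
s=settle(5,0);print(s['force'],s['opening']*87)
E
```

```text
24.2 [ -8.84  38.15  97.57   0.56  44.45 -82.59] [564.8  26.7  49.8] [-0.002   0.0072] yaw 73.35
[-0.09069454 -0.18674289 -1.40770616] 67.55957867119146
```

apply_moves --steps '[{"x":0,"y":0,"z":-1,"spin":0}]'

```text
time_s: 24.3
position: [0.5648, 0.0267, 0.0496]
tcp_rot: [[0.287, -0.002, -0.958], [0.958, 0.007, 0.286], [0.006, -1.0, 0.004]]
force: [-3.3, 0.2, 11.5]
opening: 0.779
```

```bash
python3 - <<'E'
from h import *
s=settle(5,0);print(s['force'],s['opening']*87)
E
```

```text
24.55 [ -8.84  38.16  97.59   0.55  44.41 -82.59] [564.8  26.7  49.7] [-0.0017  0.0071] yaw 73.36
[-0.96125303  0.16769422  5.34384148] 67.23363396809347
```

apply_moves --steps '[{"x":0,"y":0,"z":0,"spin":0}]' --grip 87

```text
time_s: 24.65
position: [0.5649, 0.0267, 0.05]
tcp_rot: [[0.286, -0.001, -0.958], [0.958, 0.007, 0.286], [0.006, -1.0, 0.003]]
force: [-0.0, -0.1, 0.0]
opening: 0.81
```

```bash
python3 - <<'E'
from h import *
s=settle(6,0);print(s['force'],s['opening']*87)
p,im=shot('wrist','w22')
P,I=shot('scene','s22'); over(P,I,'s22o',[],(290,190,430,290),5)
E
```

```text
24.95 [ -8.84  38.17  97.59   0.55  44.4  -82.59] [564.8  26.8  49.6] [-0.0018  0.0071] yaw 73.35
[-0.0177868   0.36050108  0.57099476] 85.17685601539611
```

View pics/s22o.png

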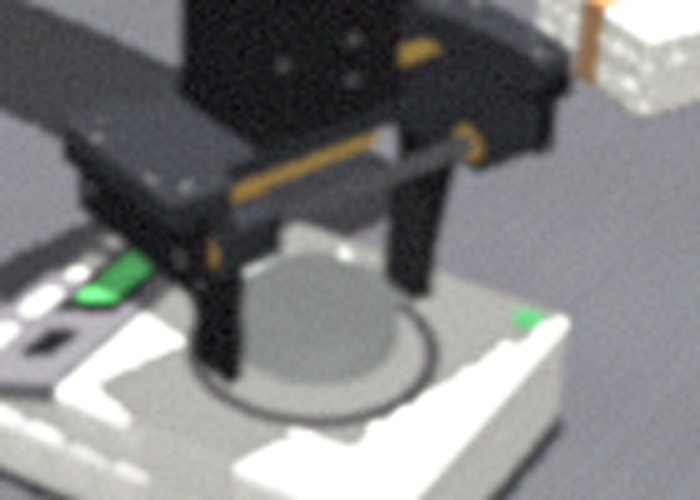

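View pics/w22.png

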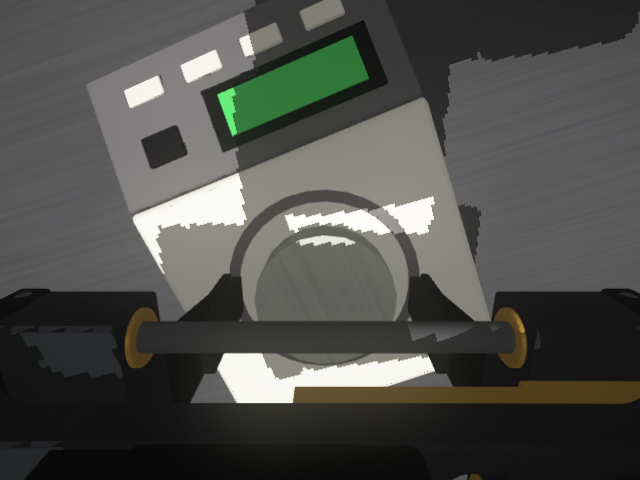

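apply_moves --steps '[{"x":0,"y":0,"z":20,"spin":0},{"x":0,"y":0,"z":45,"spin":0},{"x":0,"y":0,"z":45,"spin":0},{"x":0,"y":-45,"z":0,"spin":0.14},{"x":0,"y":-45,"z":0,"spin":0.14},{"x":0,"y":-45,"z":0,"spin":0.14},{"x":0,"y":-45,"z":0,"spin":0.14},{"x":0,"y":-45,"z":0,"spin":0}]' --grip 70

```text
time_s: 25.85
position: [0.5632, -0.198, 0.1639]
tcp_rot: [[-0.298, -0.006, -0.955], [0.955, 0.001, -0.298], [0.003, -1.0, 0.005]]
force: [0.2, 0.0, 0.3]
opening: 0.805
```

```bash
python3 - <<'E'
from h import *
s=settle(8,0);print(s['force'],s['opening']*87)
p,im=shot('wrist','w23')
P,I=shot('scene','s23'); over(P,I,'s23o',[],(280,210,420,310),5)
P2,I2=shot('top','t23'); over(P2,I2,'t23o',[((.565,.027,.084),.034),((.565,.027,.06),.0515)],(270,160,370,260),6)
for cam,q in (("scene",P),("top",P2),("wrist",p)):
  for n,z in (("weight_large",.05),("weight_small",.04),("weight_block",.026),("cover",.1)):
    for d in spotter.cut_out(n,cam)[:1]: M=cv2.moments(d["mask"].astype(np.uint8),True); c=(M["m10"]/M["m00"],M["m01"]/M["m00"]); print(cam,n,round(d["score"],2),np.round(c),onplane(q,c,z)[0].round(4))
E
```

```text
26.25 [-2.9740e+01  3.0710e+01  8.8270e+01 -1.2000e-01  6.1420e+01 -1.3696e+02] [ 563.1 -194.6  163.5] [-0.0069  0.0019] yaw 107.27
[ 1.02312405 -0.76697454  0.82733122] 69.97493153321712
scene weight_large 0.88 [224. 383.] [ 0.5874 -0.3346  0.05  ]
scene weight_small 0.64 [261. 390.] [ 0.6332 -0.3043  0.04  ]
scene weight_block 0.58 [246. 403.] [ 0.6235 -0.3278  0.026 ]
scene cover 0.7 [133. 323.] [ 0.4233 -0.3704  0.1   ]
top weight_large 0.44 [462. 207.] [ 0.5676 -0.3289  0.05  ]
top weight_small 0.44 [468. 209.] [ 0.5628 -0.3466  0.04  ]
top cover 0.74 [323. 221.] [0.5315 0.0233 0.1   ]
wrist weight_large 0.59 [173. 197.] [ 0.578  -0.3282  0.05  ]
wrist weight_small 0.8 [197. 253.] [ 0.6271 -0.3009  0.04  ]
wrist weight_block 0.9 [200. 217.] [ 0.5965 -0.3092  0.026 ]
wrist cover 0.57 [223.   2.] [ 0.433  -0.3016  0.1   ]
```

View pics/s23o.png

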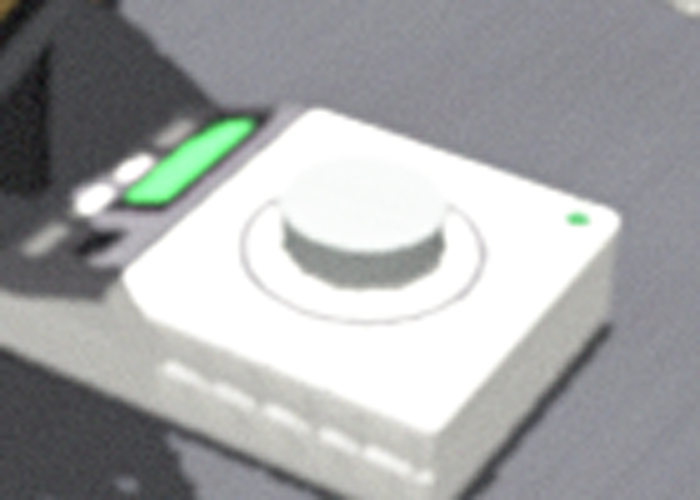

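View pics/t23o.png

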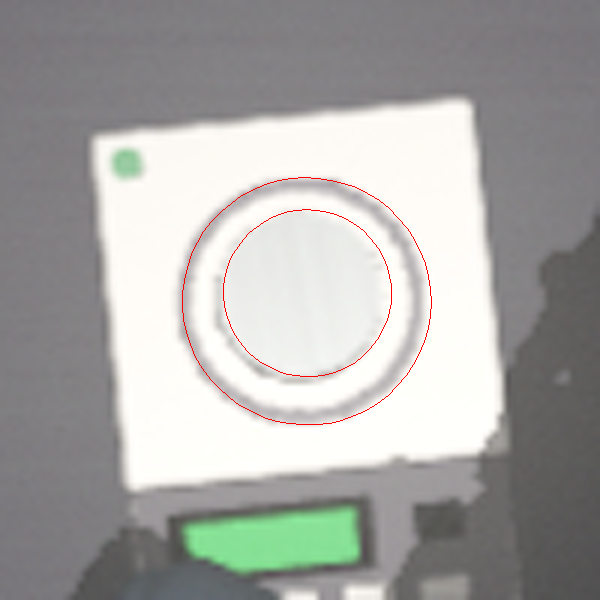

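View pics/w23.png

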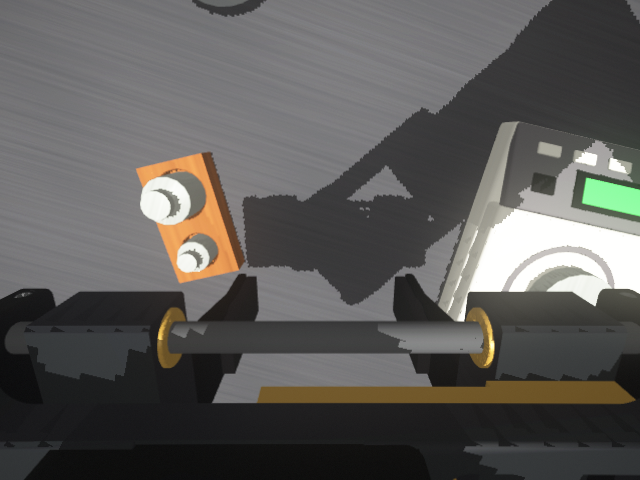

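apply_moves --steps '[{"x":5,"y":-45,"z":0,"spin":0},{"x":5,"y":-45,"z":0,"spin":0}]'

```text
time_s: 27.2
position: [0.5725, -0.2816, 0.1637]
tcp_rot: [[-0.302, -0.009, -0.953], [0.953, 0.005, -0.302], [0.008, -1.0, 0.007]]
force: [1.0, 0.3, -0.2]
opening: 0.806
```

```bash
python3 - <<'E'
from h import *
s=settle(6,0)
E
```

```text
27.5 [-3.615e+01  3.386e+01  8.187e+01 -3.000e-02  6.499e+01 -1.436e+02] [ 571.6 -280.2  163. ] [-0.0104  0.007 ] yaw 107.46
```

apply_moves --steps '[{"x":5,"y":-40,"z":-20,"spin":0}]'

```text
time_s: 27.6
position: [0.5777, -0.3153, 0.1456]
tcp_rot: [[-0.306, -0.009, -0.952], [0.952, 0.008, -0.306], [0.01, -1.0, 0.006]]
force: [1.3, 0.0, 0.3]
opening: 0.804
```

```bash
python3 - <<'E'
from h import *
s=settle(8,0)
p,im=shot('wrist','w24'); s=read_state(); print(s['position'])
E
```

```text
28.0 [-3.8610e+01  3.6790e+01  7.9310e+01 -5.0000e-02  6.4600e+01 -1.4613e+02] [ 576.7 -318.9  143.6] [-0.0102  0.0071] yaw 107.54
[ 0.57679369 -0.31912605  0.14368088]
```

View pics/w24.png

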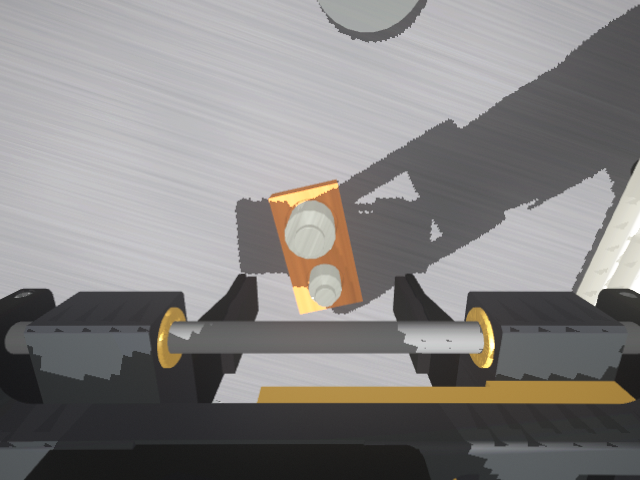

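```bash
python3 - <<'E'
from h import *
s=read_state(); p,im=shot('wrist','w25')
print(s['position'])
hsv=cv2.cvtColor(im,cv2.COLOR_RGB2HSV)
d=spotter.cut_out("weight_large","wrist"); print([ (x["score"],x["rect"]) for x in d[:2]])
print(onplane(p,(313,237),.076),onplane(p,(311,230),.057))
# saturation image edge fit : wood saturated
sat=cv2.merge([255-hsv[:,:,1]]*3)
r=edgefit(p,sat,onplane(p,(311,230),.057)[0],.057,.021,w=.006,sign=-1,ymax=262,free=True); print(r)
x=r[0]
over(p,im,'w25o',[((x[0],x[1],.057),.021),((x[0],x[1],.076),.012),((x[0],x[1],.026),.023)],(250,160,390,320),5)
E
```

```text
[ 0.57679369 -0.31912605  0.14368088]
[(0.81, [285.7, 199.8, 51.9, 59.0]), (0.21, [578.7, 161.0, 61.3, 145.6])]
[[ 0.57633517 -0.3290026   0.076     ]] [[ 0.57673084 -0.33104516  0.057     ]]
(array([ 0.5798892 , -0.33084955,  0.02118219]), 96, np.float64(0.0009196490721275949))
```

View pics/w25o.png

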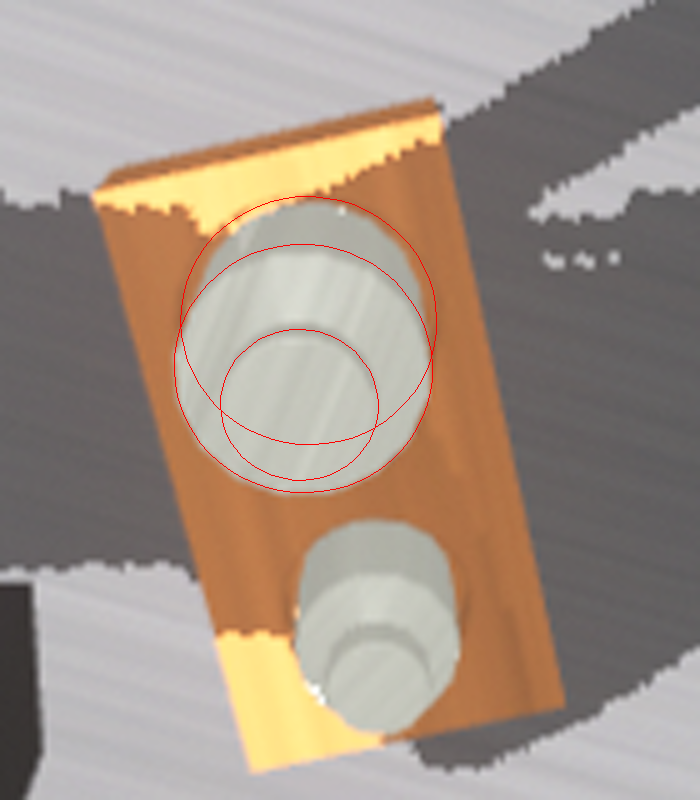

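apply_moves --steps '[{"x":3,"y":-11.5,"z":-45,"spin":0}]'

```text
time_s: 28.25
position: [0.5845, -0.333, 0.1052]
tcp_rot: [[-0.303, 0.002, -0.953], [0.953, -0.002, -0.303], [-0.003, -1.0, -0.001]]
force: [1.8, -1.4, -0.6]
opening: 0.803
```

```bash
python3 - <<'E'
from h import *
s=settle(7,0)
E
```

```text
28.6 [-3.9240e+01  4.0340e+01  7.9750e+01 -6.0000e-02  6.0410e+01 -1.4674e+02] [ 580.8 -331.4  100.7] [-0.0074  0.0048] yaw 107.53
```

apply_moves --steps '[{"x":0,"y":0,"z":-40,"spin":0}]'

```text
time_s: 28.7
position: [0.5861, -0.3353, 0.0681]
tcp_rot: [[-0.302, 0.006, -0.953], [0.953, -0.006, -0.302], [-0.008, -1.0, -0.004]]
force: [1.2, -0.3, 0.3]
opening: 0.806
```

```bash
python3 - <<'E'
from h import *
s=settle(8,0)
p,im=shot('wrist','w26'); s=read_state(); print(s['position'])
x=(.5799,-.3308)
over(p,im,'w26o',[((x[0],x[1],.057),.021),((x[0],x[1],.076),.012)])
E
```

```text
29.1 [-3.9230e+01  4.3130e+01  8.0950e+01 -7.0000e-02  5.6230e+01 -1.4673e+02] [ 581.8 -332.2   62.6] [-0.0048  0.0027] yaw 107.53
[ 0.5816266  -0.33207869  0.06241799]
```

View pics/w26o.png

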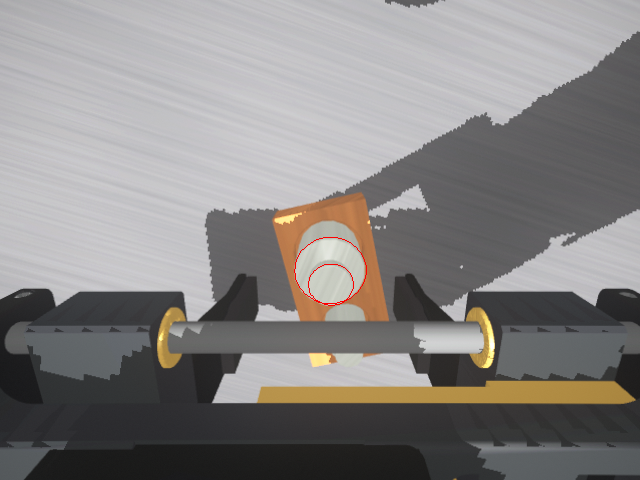

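apply_moves --steps '[{"x":-2,"y":1.5,"z":-32,"spin":0}]'

```text
time_s: 29.25
position: [0.5839, -0.3339, 0.0357]
tcp_rot: [[-0.301, 0.005, -0.953], [0.953, -0.005, -0.301], [-0.007, -1.0, -0.003]]
force: [0.6, -0.9, 0.2]
opening: 0.802
```

```bash
python3 - <<'E'
from h import *
s=settle(7,0); print(s['force'])
E
```

```text
29.6 [-3.9240e+01  4.5390e+01  8.2050e+01 -7.0000e-02  5.2760e+01 -1.4674e+02] [ 580.5 -331.3   31.7] [-0.0033  0.0014] yaw 107.53
[-0.0470153   0.59344526 -0.0224793 ]
```

apply_moves --steps '[{"x":-0.5,"y":0,"z":-20,"spin":0}]'

```text
time_s: 29.7
position: [0.5829, -0.3335, 0.0154]
tcp_rot: [[-0.301, 0.003, -0.953], [0.953, -0.004, -0.301], [-0.005, -1.0, -0.002]]
force: [0.6, -0.7, -0.6]
opening: 0.805
```

```bash
python3 - <<'E'
from h import *
s=settle(7,0); print(s['force'])
P,I=shot('scene','s26'); over(P,I,'s26o',[],(160,310,320,430),5)
E
```

```text
30.05 [-3.9270e+01  4.6910e+01  8.2430e+01 -7.0000e-02  5.0770e+01 -1.4676e+02] [ 580.6 -331.7   12.7] [-0.0021  0.0005] yaw 107.54
[0.04212568 0.87734098 0.01029018]
```

View pics/s26o.png

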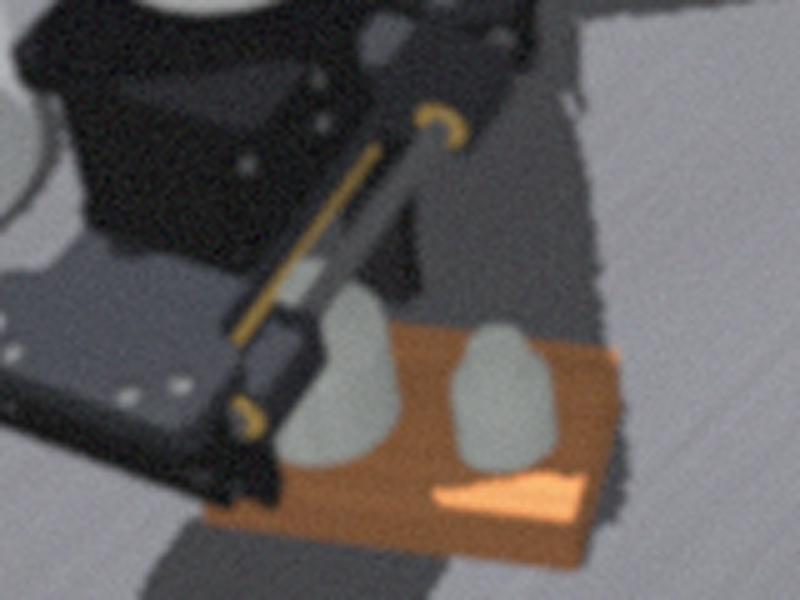

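apply_moves --steps '[{"x":-0.5,"y":0.5,"z":-2,"spin":0}]' --grip 30

```text
time_s: 30.2
position: [0.5805, -0.3316, 0.0114]
tcp_rot: [[-0.301, -0.001, -0.954], [0.954, -0.001, -0.301], [-0.0, -1.0, 0.001]]
force: [0.3, -0.1, 0.5]
opening: 0.769
```

```bash
python3 - <<'E'
from h import *
for i in range(3): s=settle(4,0);print(s['force'],s['opening']*87)
shot('wrist','w27')
E
```

```text
30.4 [-3.9260e+01  4.7030e+01  8.2580e+01 -7.0000e-02  5.0510e+01 -1.4675e+02] [ 580.  -331.1   10.7] [-0.0022  0.0005] yaw 107.54
[-0.1491194   0.00523089 -0.05105853] 53.642230787437114
30.6 [-3.9260e+01  4.7030e+01  8.2590e+01 -5.0000e-02  5.0540e+01 -1.4675e+02] [ 579.9 -330.8   10.6] [-0.0026  0.0012] yaw 107.53
[-0.06862108  0.64894798  0.18069629] 41.12214206070464
30.8 [-3.9250e+01  4.7030e+01  8.2590e+01 -6.0000e-02  5.0530e+01 -1.4675e+02] [ 579.8 -330.8   10.6] [-0.0026  0.0011] yaw 107.54
[-0.51859122  1.73169935  1.26199019] 41.22878900144006
```

View pics/w27.png

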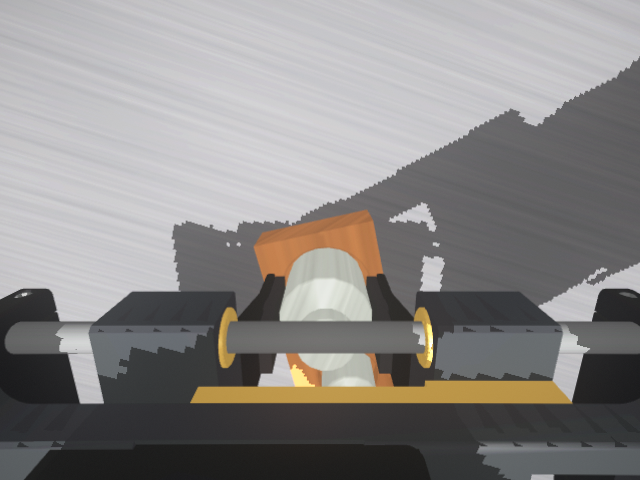

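apply_moves --steps '[{"x":0,"y":0,"z":20,"spin":0},{"x":0,"y":0,"z":35,"spin":0},{"x":0,"y":0,"z":40,"spin":0},{"x":0,"y":0,"z":40,"spin":0}]'

```text
time_s: 31.25
position: [0.5715, -0.3251, 0.136]
tcp_rot: [[-0.301, -0.023, -0.953], [0.953, 0.017, -0.301], [0.023, -1.0, 0.017]]
force: [0.7, -0.3, -5.4]
opening: 0.475
```

```bash
python3 - <<'E'
from h import *
s=settle(6,0);print(s['force'],s['opening']*87)
P,I=shot('scene','s28'); over(P,I,'s28o',[],(140,270,320,430),4)
E
```

```text
31.55 [-3.9290e+01  3.7690e+01  7.9180e+01 -1.0000e-01  6.4850e+01 -1.4677e+02] [ 571.1 -324.6  134.1] [-0.0243  0.0178] yaw 107.51
[-0.63329312 -0.15017435 -5.5913701 ] 41.57427096384416
```

View pics/s28o.png

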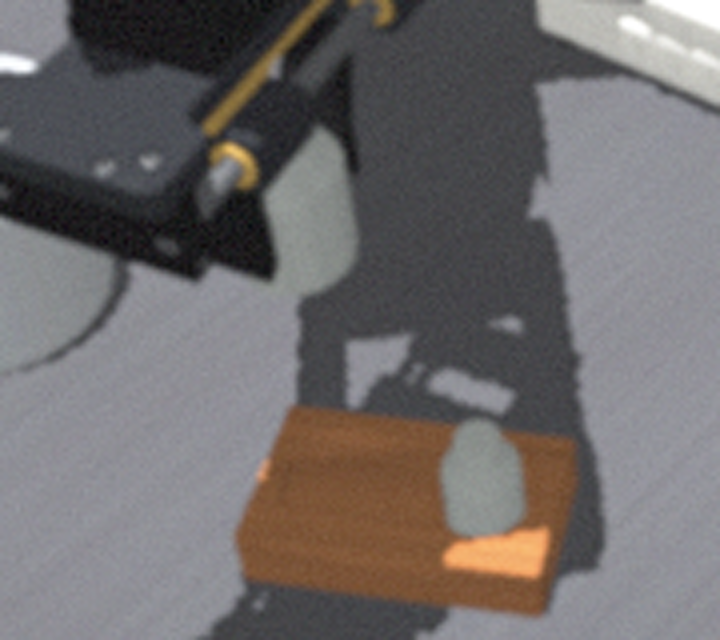

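apply_moves --steps '[{"x":-1,"y":30,"z":0,"spin":0},{"x":-1,"y":42,"z":0,"spin":0},{"x":-1,"y":42,"z":0,"spin":0},{"x":-1,"y":42,"z":0,"spin":0},{"x":-1,"y":42,"z":0,"spin":0},{"x":-1,"y":42,"z":0,"spin":0},{"x":-1,"y":30,"z":0,"spin":0}]'

```text
time_s: 32.3
position: [0.5555, -0.0495, 0.1182]
tcp_rot: [[-0.29, -0.044, -0.956], [0.956, 0.026, -0.291], [0.037, -0.999, 0.035]]
force: [-0.1, 0.7, -5.0]
opening: 0.472
```

```bash
python3 - <<'E'
from h import *
s=settle(8,0);print(s['force'],s['opening']*87)
E
```

```text
32.7 [ -17.31   32.46   93.91    0.72   56.2  -124.47] [557.8 -54.  119.9] [-0.0397  0.0233] yaw 106.72
[-0.62425484 -0.38194719 -5.38731728] 41.242339787645335
```

apply_moves --steps '[{"x":0,"y":0,"z":48,"spin":0}]'

```text
time_s: 32.8
position: [0.5525, -0.0537, 0.1617]
tcp_rot: [[-0.285, -0.056, -0.957], [0.958, 0.028, -0.287], [0.043, -0.998, 0.046]]
force: [-1.0, 1.4, -4.6]
opening: 0.474
```

```bash
python3 - <<'E'
from h import *
s=settle(7,0)
E
```

```text
33.15 [ -17.35   28.77   91.67    0.67   62.32 -124.39] [556.4 -54.  166.5] [-0.0429  0.0243] yaw 106.67
```

apply_moves --steps '[{"x":0,"y":0,"z":-48,"spin":0},{"x":0,"y":0,"z":0,"spin":0}]'

```text
time_s: 33.35
position: [0.5548, -0.054, 0.1148]
tcp_rot: [[-0.286, -0.048, -0.957], [0.958, 0.026, -0.287], [0.038, -0.999, 0.038]]
force: [-2.1, 0.7, -5.7]
opening: 0.472
```

```bash
python3 - <<'E'
from h import *
s=settle(7,0)
E
```

```text
33.7 [ -17.36   32.07   93.61    0.73   55.98 -124.48] [563.3 -56.2 124.8] [-0.0243  0.0186] yaw 106.7
```

apply_moves --steps '[{"x":0,"y":0,"z":45,"spin":0}]'

```text
time_s: 33.8
position: [0.5585, -0.0549, 0.1657]
tcp_rot: [[-0.287, -0.037, -0.957], [0.958, 0.023, -0.287], [0.033, -0.999, 0.029]]
force: [-1.2, 0.4, -5.7]
opening: 0.475
```

```bash
python3 - <<'E'
from h import *
s=settle(7,0)
E
```

```text
34.15 [ -17.36   28.59   91.46    0.68   61.74 -124.4 ] [562.  -55.8 169.1] [-0.0267  0.0193] yaw 106.69
```

apply_moves --steps '[{"x":0,"y":0,"z":-48,"spin":0},{"x":0,"y":0,"z":0,"spin":0}]'

```text
time_s: 34.35
position: [0.5606, -0.0554, 0.1177]
tcp_rot: [[-0.287, -0.031, -0.957], [0.958, 0.021, -0.288], [0.029, -0.999, 0.024]]
force: [-3.2, 0.5, -5.5]
opening: 0.471
```

```bash
python3 - <<'E'
from h import *
s=settle(7,0)
E
```

```text
34.7 [ -17.34   31.86   93.43    0.74   55.38 -124.49] [569.1 -57.8 127.6] [-0.0079  0.0135] yaw 106.72
```

apply_moves --steps '[{"x":-2,"y":42,"z":0,"spin":0}]'

```text
time_s: 34.8
position: [0.5701, -0.0203, 0.1295]
tcp_rot: [[-0.283, -0.001, -0.959], [0.959, 0.009, -0.283], [0.009, -1.0, -0.001]]
force: [1.4, 0.5, -4.3]
opening: 0.472
```

```bash
python3 - <<'E'
from h import *
s=settle(7,0)
E
```

```text
35.15 [ -13.3    31.47   94.11    0.78   54.93 -120.46] [567.7 -16.4 128.3] [-0.0062  0.0128] yaw 106.71
```

apply_moves --steps '[{"x":-2,"y":42,"z":0,"spin":0}]'

```text
time_s: 35.25
position: [0.5682, 0.0207, 0.1289]
tcp_rot: [[-0.282, -0.002, -0.96], [0.959, 0.01, -0.282], [0.01, -1.0, -0.001]]
force: [0.5, -0.1, -4.1]
opening: 0.474
```

```bash
python3 - <<'E'
from h import *
s=settle(8,0)
p,im=shot('wrist','w29'); s=read_state(); T=s['position']; print(T,s['opening']*87)
c=(.5648,.0263); d=s['tcp_rot'][:,1]
w=T-d*.0034
over(p,im,'w29o',[((c[0],c[1],.06),.0515),((c[0],c[1],.084),.034),(w-d*.043,.021),(w,.021)],(210,150,440,370),3)
P,I=shot('scene','s29'); over(P,I,'s29o',[((c[0],c[1],.06),.0515),((c[0],c[1],.084),.034),(w-d*.043,.021),(w,.021)],(280,160,440,310),4)
E
```

```text
35.65 [  -9.2    31.35   94.38    0.8    54.72 -116.31] [566.   24.5 128.4] [-0.0058  0.0125] yaw 106.64
[0.56587689 0.02462396 0.12836434] 41.481786153075426
```

View pics/w29o.png

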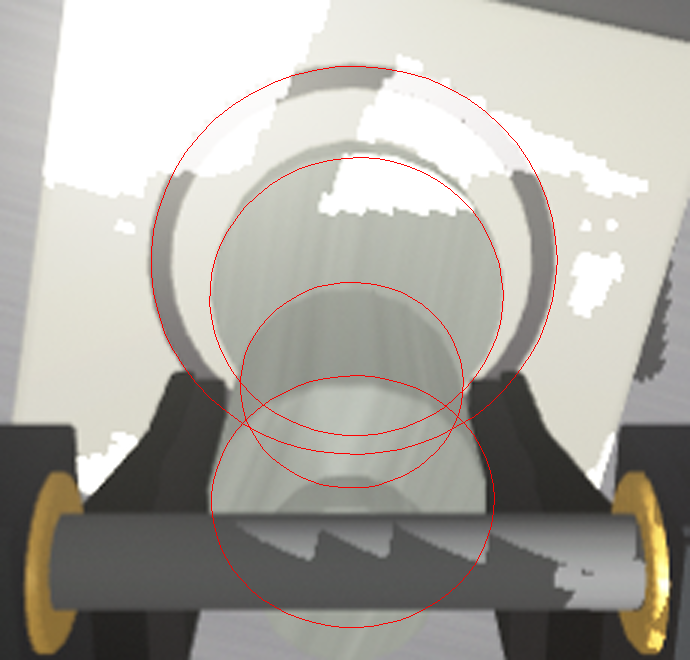

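View pics/s29o.png

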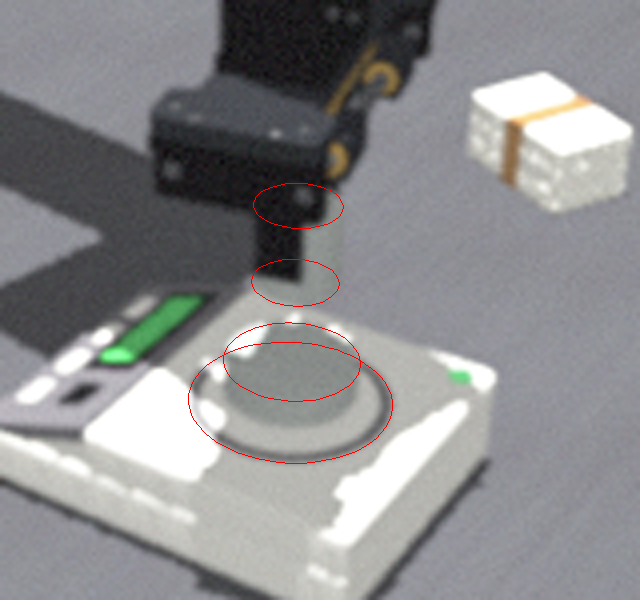

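apply_moves --steps '[{"x":-2.3,"y":2,"z":-30,"spin":0}]'

```text
time_s: 35.85
position: [0.5683, 0.0253, 0.1017]
tcp_rot: [[-0.285, 0.005, -0.958], [0.958, 0.011, -0.285], [0.009, -1.0, -0.008]]
force: [1.2, -0.1, -6.0]
opening: 0.471
```

```bash
python3 - <<'E'
from h import *
s=settle(8,0); print(s['force'],s['opening']*87)
E
```

```text
36.25 [  -9.03   33.67   95.9     0.86   50.75 -116.21] [564.5  26.5  99.4] [-0.0038  0.0123] yaw 106.64
[ 0.410732    0.37330474 -4.99153294] 41.18674901618599
```

apply_moves --steps '[{"x":-1,"y":0,"z":-12,"spin":0}]'

```text
time_s: 36.35
position: [0.5659, 0.0262, 0.0892]
tcp_rot: [[-0.286, 0.002, -0.958], [0.958, 0.011, -0.286], [0.01, -1.0, -0.005]]
force: [-0.1, -0.1, -4.6]
opening: 0.475
```

```bash
python3 - <<'E'
from h import *
s=settle(8,0); print(s['force'],s['opening']*87)
p,im=shot('wrist','w30'); s=read_state(); T=s['position']; print(T)
c=(.5648,.0263); d=s['tcp_rot'][:,1]
w=T-d*.0034
over(p,im,'w30o',[((c[0],c[1],.06),.0515),((c[0],c[1],.084),.034),(w-d*.043,.021),(w,.021)],(210,150,440,370),3)
P,I=shot('scene','s30'); over(P,I,'s30o',[((c[0],c[1],.084),.034),(w,.021)],(280,160,440,310),4)
E
```

```text
36.75 [  -9.05   34.66   96.49    0.88   49.16 -116.26] [563.7  26.5  87.5] [-0.0034  0.0123] yaw 106.64
[-0.57957012 -0.11884638 -4.81795922] 40.83557528778258
[0.56371509 0.02646699 0.08756387]
```

View pics/w30o.png

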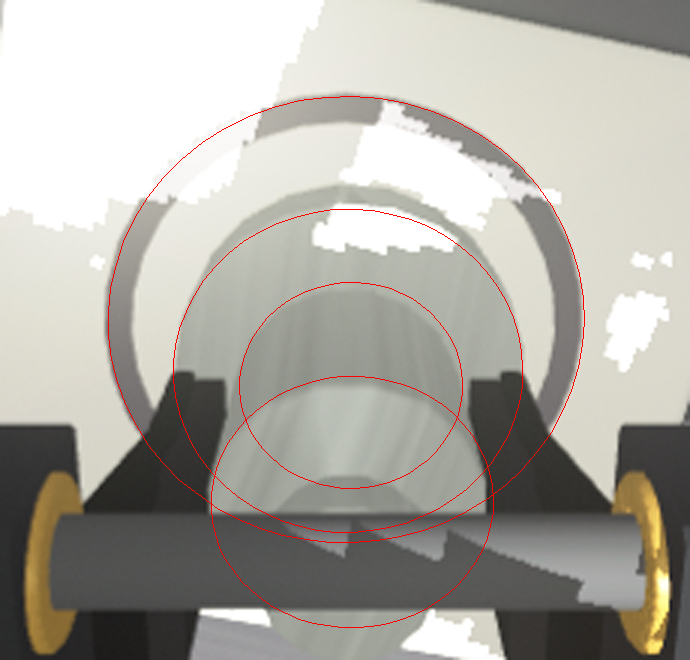

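View pics/s30o.png

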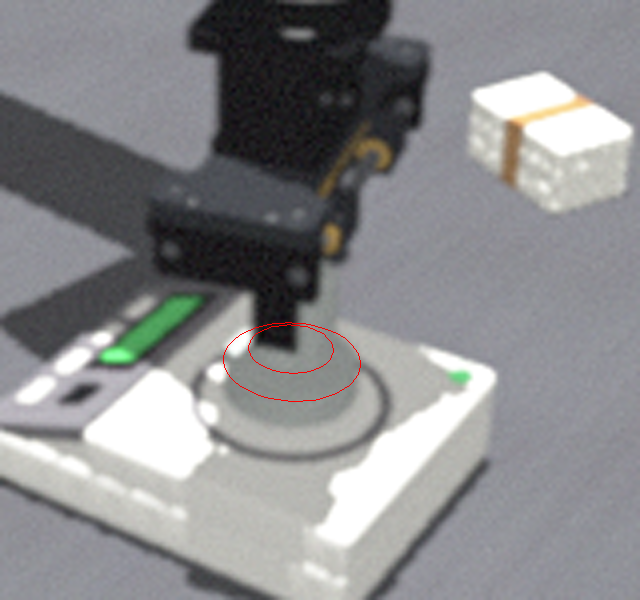

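apply_moves --steps '[{"x":0,"y":0,"z":-5,"spin":0}]'

```text
time_s: 36.95
position: [0.5645, 0.0264, 0.0831]
tcp_rot: [[-0.286, -0.001, -0.958], [0.958, 0.012, -0.286], [0.012, -1.0, -0.002]]
force: [0.1, -0.2, -4.6]
opening: 0.479
```

```bash
python3 - <<'E'
from h import *
s=settle(7,0); print(s['force'],s['opening']*87)
E
```

```text
37.3 [  -9.05   35.11   96.67    0.89   48.53 -116.28] [563.7  26.5  82.6] [-0.0034  0.0123] yaw 106.64
[-0.67756302 -0.06376371 -4.81811838] 41.098120833654235
```

apply_moves --steps '[{"x":0,"y":0,"z":-1.5,"spin":0}]'

```text
time_s: 37.4
position: [0.5641, 0.0264, 0.0813]
tcp_rot: [[-0.286, -0.003, -0.958], [0.958, 0.012, -0.286], [0.012, -1.0, -0.001]]
force: [-0.2, 1.0, -5.1]
opening: 0.477
```

```bash
python3 - <<'E'
from h import *
s=settle(6,0); print(s['force'],s['opening']*87)
E
```

```text
37.7 [  -9.05   35.24   96.71    0.89   48.34 -116.28] [563.8  26.5  81.1] [-0.0033  0.0123] yaw 106.64
[ 0.71597924 -0.97304262 -3.99535444] 41.43443778032676
```

apply_moves --steps '[{"x":0,"y":0,"z":-1,"spin":0}]'

```text
time_s: 37.8
position: [0.5641, 0.0264, 0.0806]
tcp_rot: [[-0.286, -0.003, -0.958], [0.958, 0.012, -0.287], [0.012, -1.0, -0.001]]
force: [-1.7, 0.6, 5.3]
opening: 0.473
```

```bash
python3 - <<'E'
from h import *
s=settle(6,0); print(s['force'],s['opening']*87)
E
```

```text
38.1 [  -9.05   35.28   96.73    0.88   48.25 -116.28] [564.   26.4  80.7] [-0.0025  0.012 ] yaw 106.65
[-0.66387085 -0.37518221  2.9427129 ] 41.585576241741414
```

Contact at the expected height (force +3 N against −5 N carried). Release.

apply_moves --steps '[{"x":0,"y":0,"z":0,"spin":0}]' --grip 70

```text
time_s: 38.2
position: [0.5644, 0.0264, 0.0809]
tcp_rot: [[-0.286, -0.001, -0.958], [0.958, 0.012, -0.286], [0.012, -1.0, -0.002]]
force: [-0.7, -0.0, 0.1]
opening: 0.51
```

```bash
python3 - <<'E'
from h import *
s=settle(8,0); print(s['force'],s['opening']*87)
p,im=shot('wrist','w31')
P,I=shot('scene','s31'); over(P,I,'s31o',[],(280,160,440,310),4)
E
```

```text
38.6 [  -9.05   35.29   96.72    0.88   48.24 -116.28] [564.1  26.4  80.6] [-0.0024  0.012 ] yaw 106.64
[ 0.85187113 -0.10458628 -0.21596855] 67.9489899761909
```

View pics/w31.png

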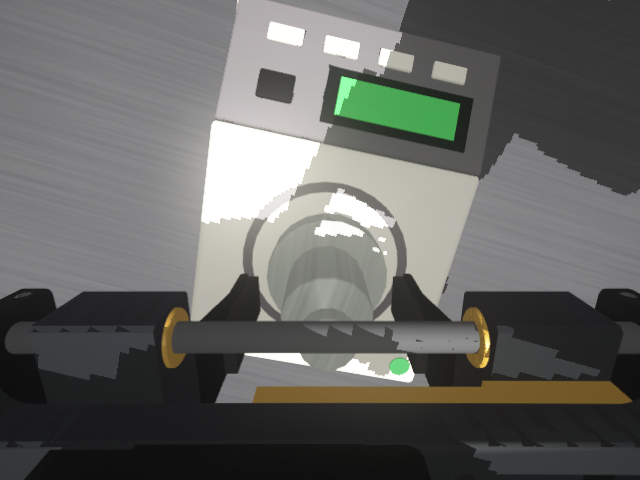

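View pics/s31o.png

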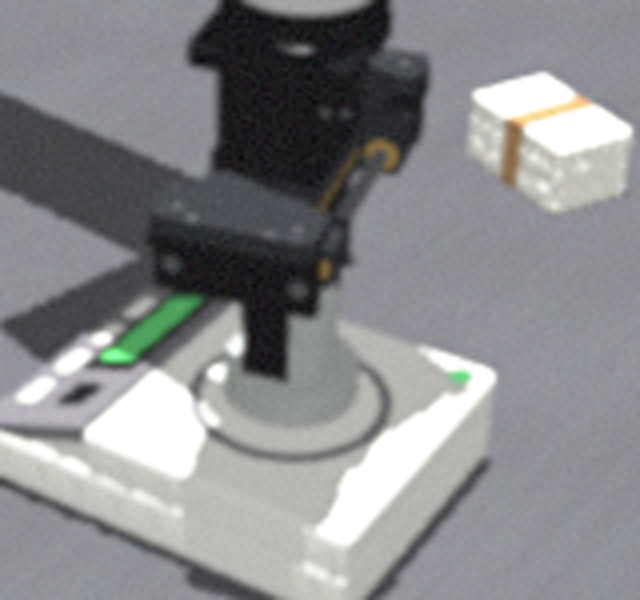

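apply_moves --steps '[{"x":0,"y":0,"z":45,"spin":0}]'

```text
time_s: 38.8
position: [0.5593, 0.0269, 0.1204]
tcp_rot: [[-0.286, -0.017, -0.958], [0.958, 0.014, -0.286], [0.018, -1.0, 0.012]]
force: [-0.1, 0.1, -0.2]
opening: 0.8
```

```bash
python3 - <<'E'
from h import *
s=settle(6,0); print(s['force'],s['opening']*87)
E
```

```text
39.1 [  -9.05   31.42   94.99    0.81   53.92 -116.17] [563.4  26.5 125.1] [-0.0038  0.0122] yaw 106.64
[-0.0237693  -0.11813054 -0.61494852] 70.06138792787549
```

apply_moves --steps '[{"x":0,"y":0,"z":48,"spin":0}]'

```text
time_s: 39.2
position: [0.5575, 0.0272, 0.1666]
tcp_rot: [[-0.286, -0.021, -0.958], [0.958, 0.015, -0.286], [0.02, -1.0, 0.016]]
force: [-0.3, -0.5, -0.2]
opening: 0.804
```

```bash
python3 - <<'E'
from h import *
s=settle(6,0); print(s['force'],s['opening']*87)
p,im=shot('wrist','w32'); P,I=shot('top','t32'); Q,J=shot('scene','s32'); over(Q,J,'s32o',[],(280,170,420,310),4)
print(onplane(P,(482,287.5),.12),onplane(Q,(124,292),.12))
over(P,I,'t32o',[],(430,240,530,330),6)
E
```

```text
39.5 [  -9.05   27.7    92.64    0.76   60.14 -116.07] [562.2  26.7 171.8] [-0.0066  0.0127] yaw 106.64
[ 0.64114401  0.30657597 -0.04840155] 69.94177748402558
[[ 0.36788891 -0.34511561  0.12      ]] [[ 0.36980263 -0.34724883  0.12      ]]
```

View pics/s32o.png

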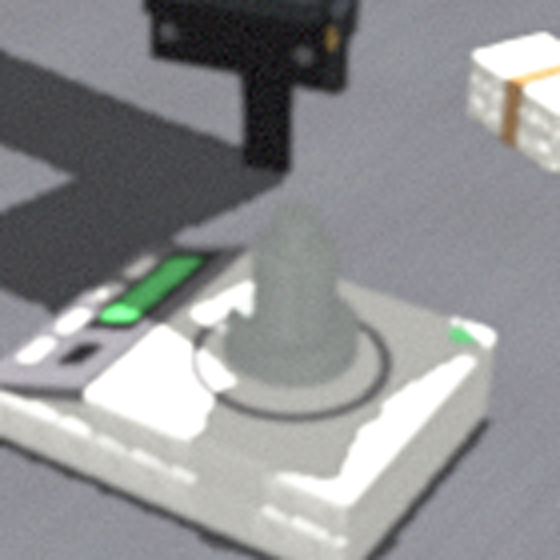

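View pics/t32o.png

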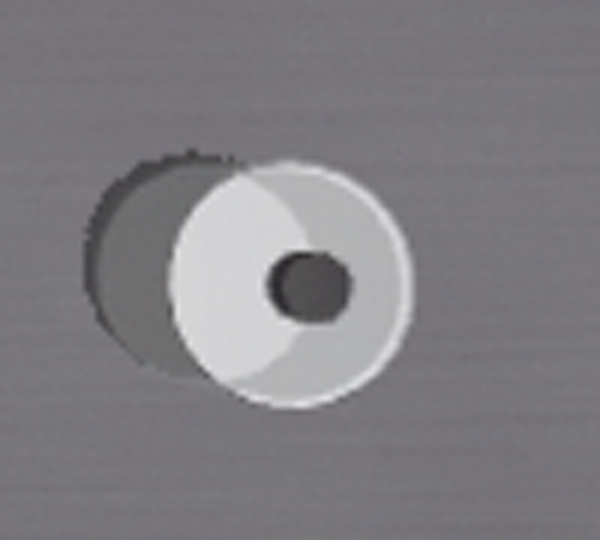

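apply_moves --steps '[{"x":-21,"y":-40,"z":0,"spin":-0.14},{"x":-21,"y":-40,"z":0,"spin":-0.14},{"x":-21,"y":-40,"z":0,"spin":-0.14},{"x":-21,"y":-40,"z":0,"spin":-0.14},{"x":-21,"y":-40,"z":0,"spin":0},{"x":-21,"y":-40,"z":0,"spin":0},{"x":-21,"y":-40,"z":0,"spin":0}]'

```text
time_s: 40.35
position: [0.4102, -0.2554, 0.1668]
tcp_rot: [[0.277, -0.002, -0.961], [0.961, 0.018, 0.277], [0.017, -1.0, 0.007]]
force: [0.5, -0.1, 0.4]
opening: 0.801
```

```bash
python3 - <<'E'
from h import *
s=settle(8,0); print(s['force'],s['opening']*87)
p,im=shot('wrist','w33')
print(proj(p,(.3685,-.346,.12)))
E
```

```text
40.75 [ -45.27   22.56  103.65    0.81   54.63 -119.79] [ 411.9 -252.7  167.2] [-0.002   0.0185] yaw 74.04
[-0.41088633  0.11507644 -0.48123079] 69.84555302541868
[[176.5917069 227.9013108]]
```

View pics/w33.png

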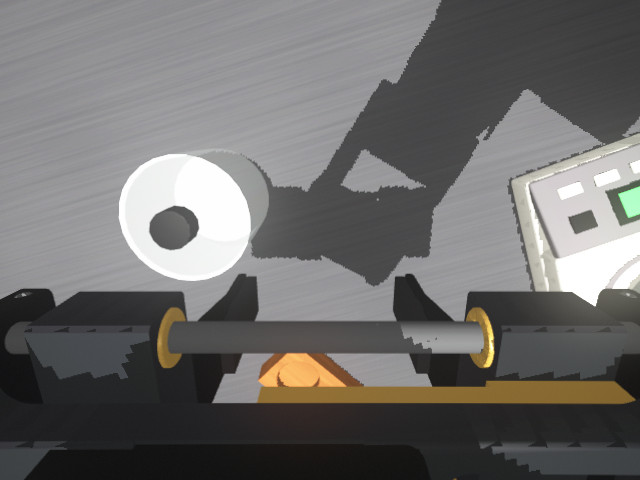

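apply_moves --steps '[{"x":-20,"y":-44,"z":0,"spin":0}]'

```text
time_s: 40.9
position: [0.3934, -0.2913, 0.167]
tcp_rot: [[0.266, -0.003, -0.964], [0.964, 0.022, 0.266], [0.02, -1.0, 0.009]]
force: [1.0, -0.1, -0.4]
opening: 0.805
```

```bash
python3 - <<'E'
from h import *
s=settle(6,0)
E
```

```text
41.2 [ -50.46   23.15  102.52    0.73   55.26 -125.  ] [ 392.2 -295.4  167.1] [-0.0024  0.0193] yaw 74.12
```

apply_moves --steps '[{"x":-20,"y":-45,"z":0,"spin":0}]'

```text
time_s: 41.3
position: [0.3734, -0.3342, 0.1668]
tcp_rot: [[0.266, -0.004, -0.964], [0.964, 0.025, 0.266], [0.023, -1.0, 0.01]]
force: [0.8, -0.6, 0.0]
opening: 0.806
```

```bash
python3 - <<'E'
from h import *
s=settle(8,0)
p,im=shot('wrist','w34'); s=read_state(); print(s['position'])
inv=255-im
g=onplane(p,proj(p,(.3685,-.346,.126))[0],.126)[0]
try:
    r=edgefit(p,inv,g,.126,.014,w=.007,sign=-1,free=True,ymax=312); print("knob",r)
    x=r[0]
except Exception as e: print(e); x=g
over(p,im,'w34o',[((x[0],x[1],.126),.014),((x[0],x[1],.098),.0485),((x[0],x[1],0),.0485)])
E
```

```text
41.7 [ -55.38   24.1   100.73    0.63   56.22 -129.95] [ 372.5 -338.9  167. ] [-0.0028  0.0203] yaw 74.21
[ 0.3725041  -0.33912024  0.16705434]
knob (array([ 0.36602038, -0.34761377,  0.01456459]), 120, np.float64(0.0008370936024464546))
```

View pics/w34o.png

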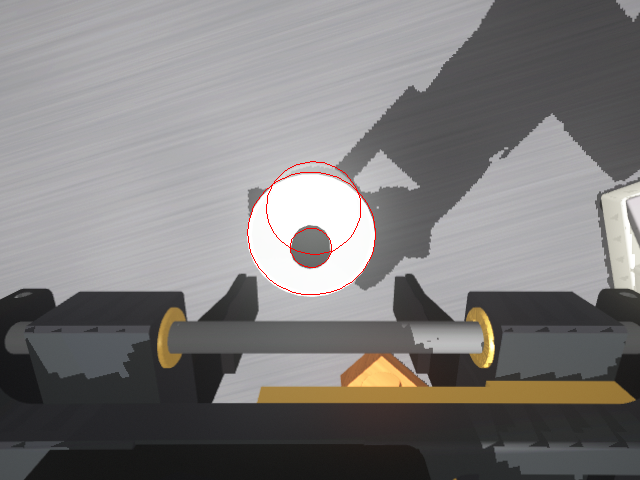

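apply_moves --steps '[{"x":-6.5,"y":-7.8,"z":-38,"spin":0}]'

```text
time_s: 41.85
position: [0.3693, -0.3492, 0.1325]
tcp_rot: [[0.269, 0.004, -0.963], [0.963, 0.011, 0.269], [0.011, -1.0, -0.001]]
force: [0.9, -0.4, -1.1]
opening: 0.802
```

```bash
python3 - <<'E'
from h import *
s=settle(8,0)
p,im=shot('wrist','w35'); s=read_state(); print(s['position'])
x=(.366,-.3476)
over(p,im,'w35o',[((x[0],x[1],.126),.014),((x[0],x[1],.098),.0485),((x[0],x[1],0),.0485)])
E
```

```text
42.25 [ -56.48   27.41  102.62    0.66   50.88 -131.13] [ 366.7 -347.3  130.3] [-0.0014  0.0181] yaw 74.23
[ 0.36661877 -0.34732457  0.13018633]
```

View pics/w35o.png

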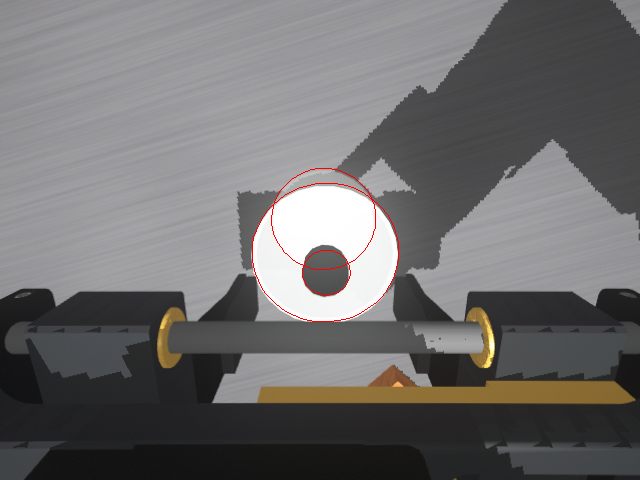

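apply_moves --steps '[{"x":-0.5,"y":0.5,"z":-30,"spin":0}]'

```text
time_s: 42.4
position: [0.3686, -0.3501, 0.1035]
tcp_rot: [[0.271, 0.005, -0.962], [0.962, 0.009, 0.271], [0.01, -1.0, -0.002]]
force: [-0.3, 0.2, -0.5]
opening: 0.803
```

```bash
python3 - <<'E'
from h import *
s=settle(7,0)
E
```

```text
42.75 [ -56.5    30.15  104.04    0.7    46.62 -131.21] [ 366.6 -347.4  101.2] [-0.0004  0.0166] yaw 74.23
```

apply_moves --steps '[{"x":-1,"y":1,"z":-19,"spin":0}]'

```text
time_s: 42.85
position: [0.3673, -0.3489, 0.0846]
tcp_rot: [[0.271, 0.004, -0.962], [0.962, 0.01, 0.272], [0.011, -1.0, -0.001]]
force: [-0.2, 0.3, -0.6]
opening: 0.808
```

```bash
python3 - <<'E'
from h import *
s=settle(7,0); print(s['force'])
P,I=shot('scene','s36'); over(P,I,'s36o',[],(60,190,220,370),4)
E
```

```text
43.2 [ -56.53   31.9   104.95    0.73   43.87 -131.29] [ 365.9 -347.    82.9] [0.0004 0.0154] yaw 74.23
[-0.5345176  -0.48679514  0.55883851]
```

View pics/s36o.png

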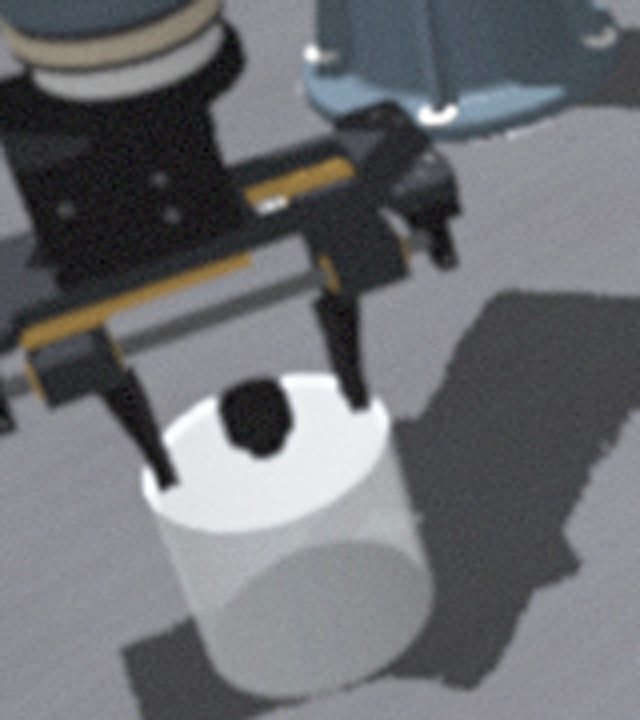

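apply_moves --steps '[{"x":0,"y":0,"z":-1,"spin":0}]' --grip 15

```text
time_s: 43.35
position: [0.3661, -0.3472, 0.0824]
tcp_rot: [[0.272, 0.001, -0.962], [0.962, 0.015, 0.272], [0.014, -1.0, 0.003]]
force: [0.1, -0.2, -0.0]
opening: 0.771
```

```bash
python3 - <<'E'
from h import *
for i in range(4): s=settle(4,0);print(s['force'],s['opening']*87)
shot('wrist','w36')
E
```

```text
43.55 [ -56.53   32.    104.99    0.73   43.73 -131.29] [ 365.9 -347.    82. ] [0.0005 0.0153] yaw 74.23
[0.23824021 0.48121663 0.36544972] 53.39477064833456
43.75 [ -56.53   32.01  104.99    0.73   43.73 -131.3 ] [ 365.9 -346.9   81.9] [0.0003 0.0155] yaw 74.24
[-0.9292181   0.25385654 -0.69021666] 38.13013183806248
43.95 [ -56.52   32.01  105.      0.74   43.73 -131.3 ] [ 365.9 -346.8   81.9] [0.0003 0.0156] yaw 74.23
[-0.17481284  0.50080139  0.08179255] 26.72930643918265
44.15 [ -56.52   32.01  105.      0.74   43.73 -131.3 ] [ 365.9 -346.8   81.9] [0.0004 0.0156] yaw 74.24
[-1.156639    0.91351233  0.60066866] 26.92039313660564
```

View pics/w36.png

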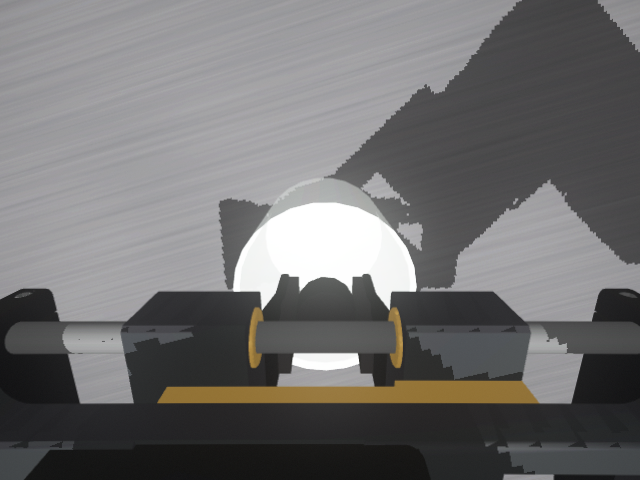

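apply_moves --steps '[{"x":0,"y":0,"z":40,"spin":0}]'

```text
time_s: 44.3
position: [0.3634, -0.3435, 0.118]
tcp_rot: [[0.272, -0.007, -0.962], [0.962, 0.026, 0.272], [0.023, -1.0, 0.013]]
force: [-0.1, 0.1, -1.0]
opening: 0.309
```

```bash
python3 - <<'E'
from h import *
s=settle(6,0); print(s['force'],s['opening']*87)
E
```

```text
44.6 [ -56.53   28.13  103.37    0.67   49.34 -131.2 ] [ 365.4 -346.1  121.1] [-0.0007  0.0171] yaw 74.23
[ 0.04522625  0.63987386 -1.18659574] 26.597567131423766
```

apply_moves --steps '[{"x":0,"y":0,"z":48,"spin":0}]'

```text
time_s: 44.7
position: [0.3619, -0.3413, 0.1629]
tcp_rot: [[0.272, -0.011, -0.962], [0.962, 0.032, 0.272], [0.028, -0.999, 0.019]]
force: [0.5, -0.3, -1.9]
opening: 0.311
```

```bash
python3 - <<'E'
from h import *
s=settle(6,0); print(s['force'],s['opening']*87)
E
```

```text
45.0 [ -56.53   23.9   100.93    0.61   56.19 -131.1 ] [ 364.5 -344.9  167.8] [-0.0025  0.0197] yaw 74.22
[-0.33625112 -1.04124596 -1.75075028] 26.593414443376982
```

apply_moves --steps '[{"x":0,"y":0,"z":48,"spin":0}]'

```text
time_s: 45.1
position: [0.361, -0.34, 0.2095]
tcp_rot: [[0.272, -0.013, -0.962], [0.962, 0.035, 0.272], [0.03, -0.999, 0.022]]
force: [-0.7, 0.2, -1.6]
opening: 0.309
```

```bash
python3 - <<'E'
from h import *
s=settle(6,0); print(s['force'],s['opening']*87)
E
```

```text
45.4 [ -56.54   20.17   97.97    0.57   63.09 -131.02] [ 363.7 -343.7  214.2] [-0.0045  0.0228] yaw 74.22
[ 0.05342379  0.03926047 -1.78562863] 26.868667828048913
```

apply_moves --steps '[{"x":0,"y":0,"z":48,"spin":0}]'

```text
time_s: 45.5
position: [0.3602, -0.3388, 0.2556]
tcp_rot: [[0.273, -0.015, -0.962], [0.962, 0.039, 0.272], [0.033, -0.999, 0.025]]
force: [-0.6, -0.6, -1.8]
opening: 0.309
```

```bash
python3 - <<'E'
from h import *
s=settle(7,0); print(s['force'],s['opening']*87)
P,I=shot('scene','s37')
E
```

```text
45.85 [ -56.54   16.96   94.53    0.54   69.98 -130.95] [ 362.9 -342.4  260.4] [-0.0068  0.0264] yaw 74.21
[-0.25917508  0.20331221 -1.48340144] 26.907759975972944
```

View pics/s37.png

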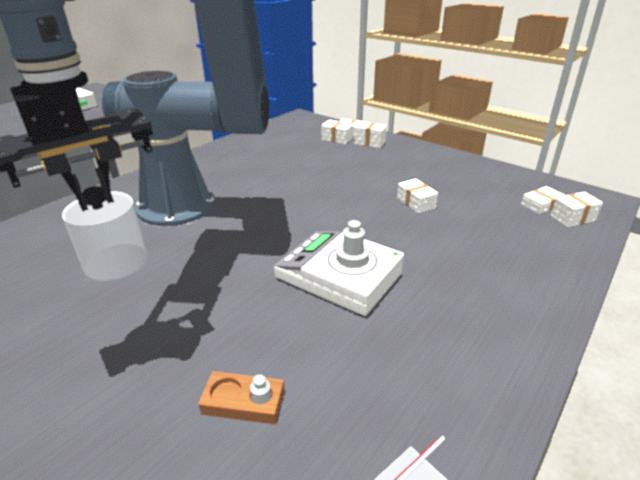

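apply_moves --steps '[{"x":15,"y":28,"z":0,"spin":0},{"x":21,"y":39,"z":0,"spin":0},{"x":21,"y":39,"z":0,"spin":0},{"x":21,"y":39,"z":0,"spin":0},{"x":21,"y":39,"z":0,"spin":0},{"x":21,"y":39,"z":0,"spin":0},{"x":18,"y":34,"z":0,"spin":0}]'

```text
time_s: 46.6
position: [0.4997, -0.0799, 0.2526]
tcp_rot: [[0.284, -0.018, -0.959], [0.958, 0.032, 0.284], [0.026, -0.999, 0.026]]
force: [0.3, -0.6, -1.4]
opening: 0.31
```

```bash
python3 - <<'E'
from h import *
s=settle(8,0); print(s['force'],s['opening']*87)
E
```

```text
47.0 [-22.99  17.96  94.24   1.35  69.35 -96.85] [499.1 -83.4 253.4] [-0.0163  0.031 ] yaw 73.34
[-0.26668397  0.00135941 -1.35341013] 27.07104829295499
```

apply_moves --steps '[{"x":0,"y":0,"z":45,"spin":0}]'

```text
time_s: 47.1
position: [0.4945, -0.0829, 0.2934]
tcp_rot: [[0.289, -0.03, -0.957], [0.957, 0.037, 0.288], [0.026, -0.999, 0.04]]
force: [0.6, -1.4, -2.6]
opening: 0.314
```

```bash
python3 - <<'E'
from h import *
s=settle(7,0)
E
```

```text
47.45 [-23.06  15.33  90.65   1.31  75.72 -96.7 ] [498.  -83.5 297.3] [-0.0187  0.0319] yaw 73.27
```

apply_moves --steps '[{"x":0,"y":0,"z":-48,"spin":0},{"x":0,"y":0,"z":0,"spin":0}]'

```text
time_s: 47.65
position: [0.4969, -0.0836, 0.2472]
tcp_rot: [[0.289, -0.021, -0.957], [0.957, 0.033, 0.288], [0.025, -0.999, 0.029]]
force: [-0.4, 0.5, -1.6]
opening: 0.309
```

```bash
python3 - <<'E'
from h import *
s=settle(8,0); print(s['force'],s['opening']*87)
E
```

```text
48.05 [-23.08  17.89  94.12   1.37  68.7  -96.87] [503.7 -86.1 254.7] [-0.0024  0.0252] yaw 73.28
[ 0.4881703   0.03476454 -1.29235633] 27.115398674131985
```

apply_moves --steps '[{"x":20,"y":38,"z":0,"spin":0}]'

```text
time_s: 48.15
position: [0.5233, -0.0514, 0.2555]
tcp_rot: [[0.293, -0.002, -0.956], [0.956, 0.022, 0.293], [0.021, -1.0, 0.008]]
force: [0.7, 0.5, -0.4]
opening: 0.308
```

```bash
python3 - <<'E'
from h import *
s=settle(7,0)
E
```

```text
48.5 [-18.32  19.05  92.25   1.39  69.28 -92.09] [523.4 -48.5 254.9] [-0.0024  0.0247] yaw 73.26
```

apply_moves --steps '[{"x":20,"y":38,"z":0,"spin":0}]'

```text
time_s: 48.6
position: [0.5422, -0.0145, 0.2549]
tcp_rot: [[0.294, -0.004, -0.956], [0.956, 0.022, 0.294], [0.02, -1.0, 0.01]]
force: [2.2, 0.0, -1.6]
opening: 0.31
```

```bash
python3 - <<'E'
from h import *
s=settle(7,0)
E
```

```text
48.95 [-13.81  20.46  89.98   1.4   70.06 -87.51] [542.9 -11.4 254.8] [-0.003   0.0244] yaw 73.2
```

apply_moves --steps '[{"x":22,"y":37.5,"z":0,"spin":0}]'

```text
time_s: 49.05
position: [0.5632, 0.022, 0.2547]
tcp_rot: [[0.295, -0.005, -0.955], [0.955, 0.022, 0.295], [0.019, -1.0, 0.012]]
force: [0.8, 0.4, -1.7]
opening: 0.306
```

```bash
python3 - <<'E'
from h import *
s=settle(8,0); print(s['force'],s['opening']*87)
p,im=shot('wrist','w40'); s=read_state(); T=s['position']; d=s['tcp_rot'][:,1]; print(T)
c=(.5648,.0263)
b=T+np.array([0,0,-.0819])
L=[((c[0],c[1],.06),.0515),(b,.0485),(b+[0,0,.098],.0485)]
over(p,im,'w40o',L)
P,I=shot('scene','s40'); over(P,I,'s40o',L,(250,110,440,320),4)
E
```

```text
49.45 [ -9.57  22.26  87.03   1.41  71.15 -83.17] [564.3  25.2 254.7] [-0.0036  0.0242] yaw 73.13
[-0.83806735 -0.68279978 -1.35840422] 27.187234095755947
[0.56438694 0.02524916 0.25476889]
```

View pics/w40o.png

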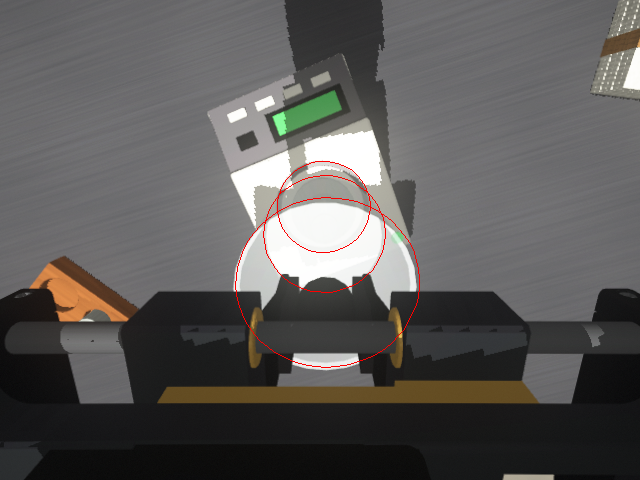

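View pics/s40o.png

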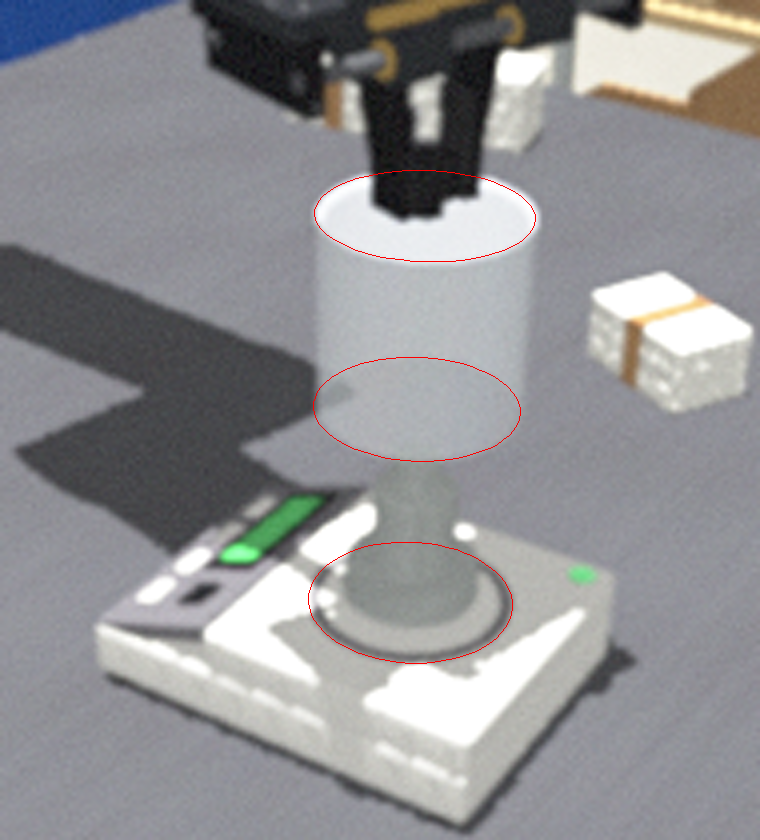

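apply_moves --steps '[{"x":0,"y":0,"z":-38,"spin":0}]'

```text
time_s: 49.65
position: [0.5692, 0.0241, 0.2214]
tcp_rot: [[0.29, 0.01, -0.957], [0.957, 0.022, 0.291], [0.024, -1.0, -0.004]]
force: [1.6, -0.5, -2.1]
opening: 0.309
```

```bash
python3 - <<'E'
from h import *
s=settle(8,0); print(s['force'])
E
```

```text
50.05 [ -9.56  24.53  89.6    1.47  66.13 -83.3 ] [565.5  25.1 218.3] [-0.0005  0.0239] yaw 73.14
[-0.2489012  -0.46845795 -1.14345572]
```

apply_moves --steps '[{"x":-1,"y":0,"z":-38,"spin":0}]'

```text
time_s: 50.15
position: [0.5703, 0.0244, 0.1857]
tcp_rot: [[0.289, 0.015, -0.957], [0.957, 0.021, 0.29], [0.025, -1.0, -0.008]]
force: [1.1, -0.1, -2.2]
opening: 0.31
```

```bash
python3 - <<'E'
from h import *
s=settle(8,0); print(s['force'],s['opening']*87)
s=read_state(); T=s['position']; print(T)
c=(.5648,.0263)
b=T+np.array([0,0,-.0819])
L=[((c[0],c[1],.06),.0515),(b,.0485),(b+[0,0,.098],.0485)]
P,I=shot('scene','s41'); over(P,I,'s41o',L,(250,130,440,320),4)
p,im=shot('wrist','w41'); over(p,im,'w41o',L,(200,110,440,310),3)
E
```

```text
50.55 [ -9.56  27.    92.02   1.53  61.08 -83.46] [565.6  25.  181.7] [0.0023 0.0234] yaw 73.15
[-0.11496074  0.69409201 -2.07806127] 27.093476488660304
[0.56560444 0.02504106 0.1817474 ]
```

View pics/s41o.png

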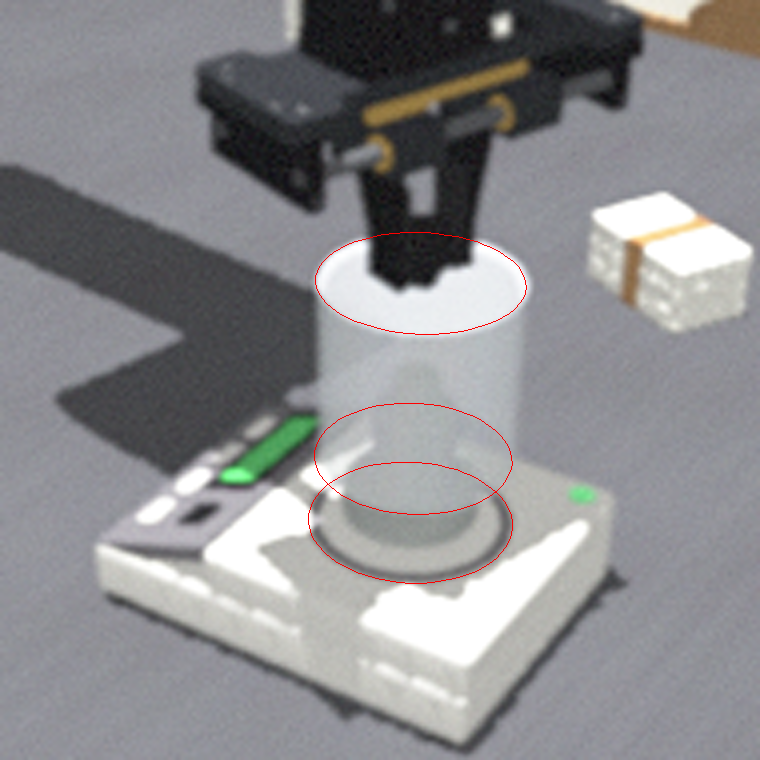

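View pics/w41o.png

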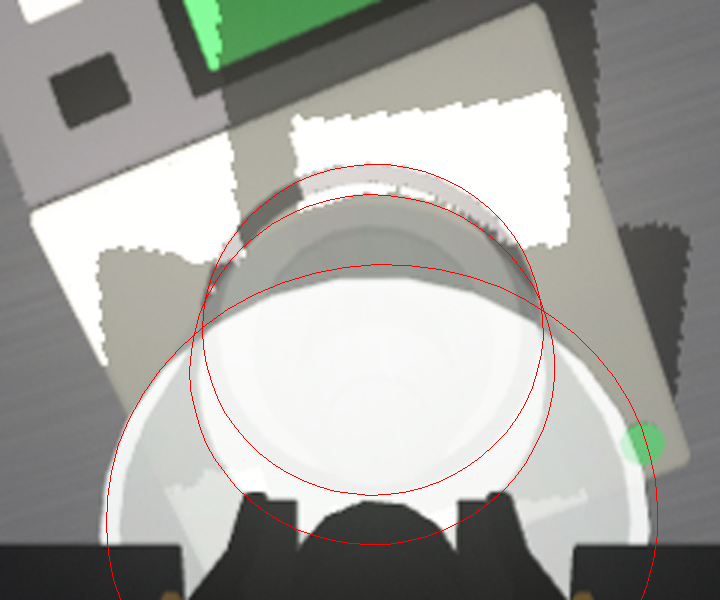

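apply_moves --steps '[{"x":-2,"y":1,"z":-28,"spin":0}]'

```text
time_s: 50.75
position: [0.5675, 0.0254, 0.1571]
tcp_rot: [[0.29, 0.013, -0.957], [0.957, 0.022, 0.29], [0.024, -1.0, -0.006]]
force: [0.7, 0.3, -1.2]
opening: 0.312
```

```bash
python3 - <<'E'
from h import *
s=settle(8,0); print(s['force'])
E
```

```text
51.15 [ -9.5   28.93  93.82   1.6   57.28 -83.52] [564.1  25.9 154.4] [0.0036 0.0232] yaw 73.15
[-0.94474238 -0.52282397 -0.76879263]
```

apply_moves --steps '[{"x":-0.5,"y":0,"z":-7,"spin":0}]'

```text
time_s: 51.25
position: [0.5649, 0.0257, 0.1487]
tcp_rot: [[0.29, 0.007, -0.957], [0.957, 0.023, 0.29], [0.024, -1.0, -0.0]]
force: [-0.2, -0.8, -2.1]
opening: 0.311
```

```bash
python3 - <<'E'
from h import *
s=settle(8,0); print(s['force'],s['opening']*87)
s=read_state(); T=s['position']; print(T)
c=(.5648,.0263)
b=T+np.array([0,0,-.0819])
L=[((c[0],c[1],.06),.0515),(b,.0485),(b+[0,0,.098],.0485)]
P,I=shot('scene','s42'); over(P,I,'s42o',L,(250,130,440,320),4)
E
```

```text
51.65 [ -9.51  29.45  94.25   1.62  56.33 -83.56] [563.6  25.9 147.4] [0.0036 0.0232] yaw 73.15
[-0.3925768   0.10277718 -1.71082368] 26.92288984774882
[0.56362136 0.02594234 0.14741728]
```

View pics/s42o.png

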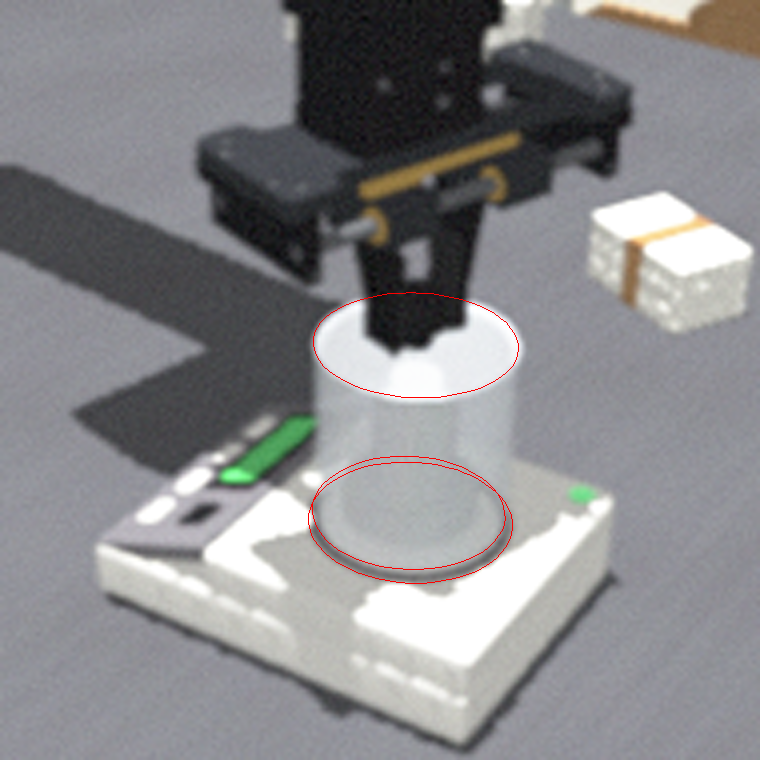

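apply_moves --steps '[{"x":0,"y":0,"z":-4,"spin":0}]'

```text
time_s: 51.8
position: [0.5642, 0.0258, 0.1438]
tcp_rot: [[0.29, 0.005, -0.957], [0.957, 0.023, 0.29], [0.023, -1.0, 0.002]]
force: [-1.0, -0.1, -1.2]
opening: 0.308
```

```bash
python3 - <<'E'
from h import *
s=settle(6,0); print(s['force'])
E
```

```text
52.1 [ -9.51  29.77  94.45   1.63  55.81 -83.57] [563.7  25.9 143.4] [0.0036 0.0232] yaw 73.15
[ 0.75110429  0.33881481 -1.30926944]
```

apply_moves --steps '[{"x":0,"y":0,"z":-1,"spin":0}]'

```text
time_s: 52.2
position: [0.5638, 0.0259, 0.1425]
tcp_rot: [[0.29, 0.004, -0.957], [0.957, 0.023, 0.29], [0.023, -1.0, 0.003]]
force: [0.9, 0.4, -1.4]
opening: 0.307
```

```bash
python3 - <<'E'
from h import *
s=settle(6,0); print(s['force'])
E
```

```text
52.5 [ -9.5   29.85  94.5    1.63  55.68 -83.58] [563.6  25.9 142.4] [0.0036 0.0232] yaw 73.15
[-0.207519   -0.26981658 -1.71940383]
```

apply_moves --steps '[{"x":0,"y":0,"z":-1,"spin":0}]'

```text
time_s: 52.6
position: [0.5642, 0.0261, 0.1421]
tcp_rot: [[0.29, 0.005, -0.957], [0.957, 0.024, 0.29], [0.024, -1.0, 0.002]]
force: [0.2, 2.2, 7.0]
opening: 0.305
```

```bash
python3 - <<'E'
from h import *
s=settle(6,0); print(s['force'])
E
```

```text
52.9 [ -9.49  29.88  94.5    1.66  55.56 -83.58] [564.2  26.1 142.1] [0.0051 0.0233] yaw 73.15
[-0.62707224  2.08782904  4.55357724]
```

Contact at the expected height. Release and withdraw.

apply_moves --steps '[{"x":0,"y":0,"z":0,"spin":0}]' --grip 70

```text
time_s: 53.0
position: [0.5642, 0.0261, 0.1422]
tcp_rot: [[0.29, 0.005, -0.957], [0.957, 0.023, 0.29], [0.024, -1.0, 0.002]]
force: [0.5, 0.5, -0.6]
opening: 0.347
```

```bash
python3 - <<'E'
from h import *
s=settle(12,0); print(s['force'],s['opening']*87)
shot('wrist','w43')
E
```

```text
53.6 [ -9.49  29.88  94.5    1.65  55.56 -83.58] [564.2  26.1 142.1] [0.005  0.0233] yaw 73.15
[-0.98977835 -0.24351129  0.26013566] 68.07949446402132
```

apply_moves --steps '[{"x":0,"y":0,"z":30,"spin":0}]'

```text
time_s: 53.75
position: [0.561, 0.0265, 0.1689]
tcp_rot: [[0.29, -0.004, -0.957], [0.957, 0.025, 0.29], [0.023, -1.0, 0.011]]
force: [-0.2, -0.6, -0.1]
opening: 0.8
```

```bash
python3 - <<'E'
from h import *
s=settle(6,0); print(s['force'],s['opening']*87)
E
```

```text
54.05 [ -9.49  27.58  92.97   1.58  59.47 -83.45] [563.5  26.2 171.5] [0.0038 0.0235] yaw 73.15
[ 0.2606152  -0.37819184 -0.48849134] 69.83715076983555
```

apply_moves --steps '[{"x":0,"y":0,"z":45,"spin":0},{"x":0,"y":45,"z":0,"spin":0},{"x":0,"y":45,"z":0,"spin":0},{"x":0,"y":45,"z":0,"spin":0},{"x":0,"y":45,"z":0,"spin":0}]'

```text
time_s: 54.55
position: [0.5621, 0.2049, 0.2128]
tcp_rot: [[0.302, -0.005, -0.953], [0.953, 0.023, 0.302], [0.02, -1.0, 0.011]]
force: [0.7, 0.3, 0.2]
opening: 0.803
```

```bash
python3 - <<'E'
from h import *
s=settle(8,0)
c=(.5648,.0263)
L=[((c[0],c[1],.06),.0515),((c[0],c[1],.06),.0485),((c[0],c[1],.158),.0485)]
P,I=shot('scene','s44'); over(P,I,'s44o',L,(250,130,440,320),4); P,I=shot('top','t44'); over(P,I,'t44o',L,(260,150,380,280),5)
E
```

```text
54.95 [  8.33  27.26  85.53   1.42  67.24 -64.58] [562.8 202.2 213.4] [-0.0037  0.0226] yaw 72.35
```

View pics/s44o.png

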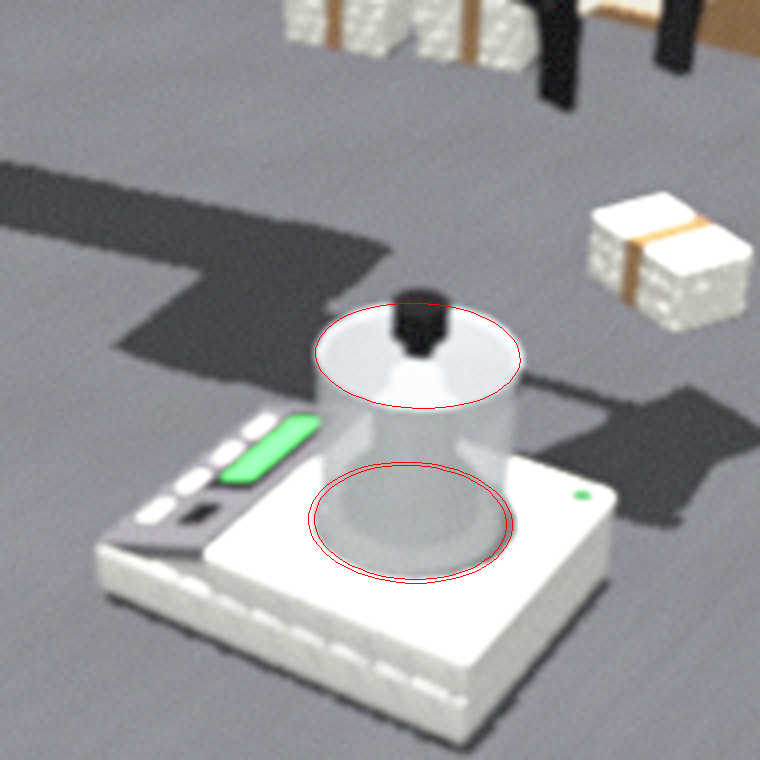

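View pics/t44o.png

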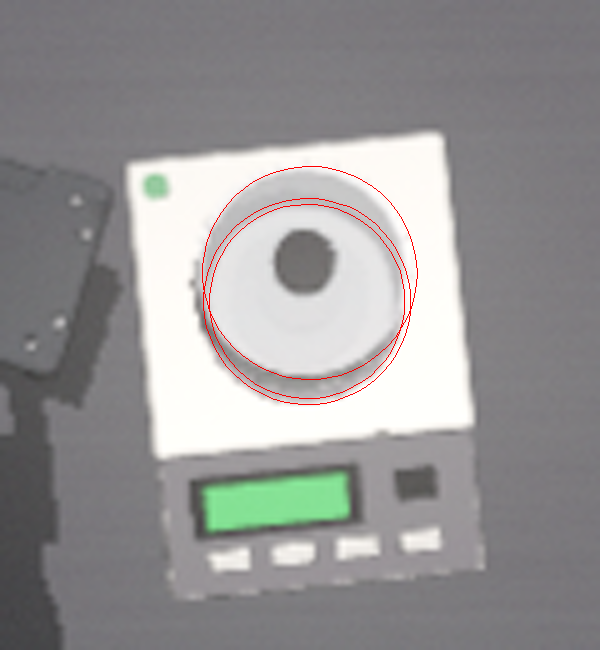

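View pics/s44.png

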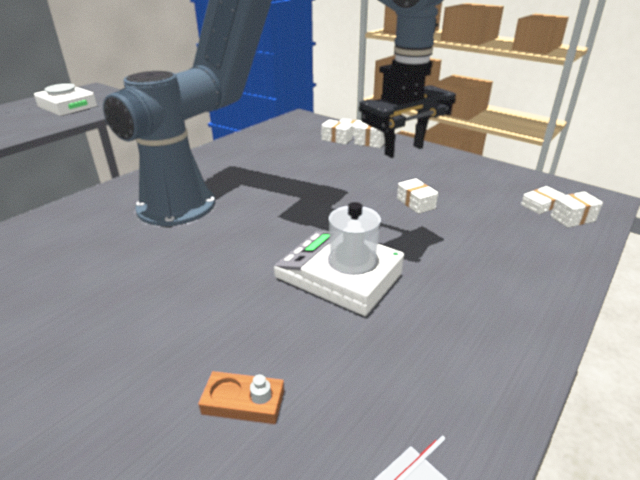

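```bash
python3 - <<'E'
from h import *
print(read_state()["time_s"]); print(job.hand_in())
E
```

```text
55.05
the job is handed in; nothing more can be done
None
```

The balance is back together and loaded, and I handed the job in at about 55 s. The hand-in gives no verdict.

I seated the support on the spindle, laid the pan on it, stood the 500 g weight in the middle, and put the cover over everything.

**Heights:** each part met the surface below it within about 1 mm of the height worked out from the sizes given.

**Last pictures:**
- The cover stands upright, with its lower edge inside the printed ring within about 2 mm.
- The arm is clear of everything and the gripper is open.
- The small weight and the cartons look undisturbed. I judged that by eye and did not measure it.
- Once the cover was on, the support and pan could no longer be seen clearly. Before that, pictures showed each level and centred, and the weight upright on the pan.

**Checks that failed or disagreed:**
- **Fingertips:** they are about 22 mm behind the reported TCP, not 8 mm ahead of it as described. My first attempt to grip the support closed above it without touching it. I measured the offset in the scene camera and used it from then on.
- **Tool tilt:** the tool tilted by up to about 0.046 rad over runs of moves. I worked around it with single moves, pauses and corrective up-and-down moves.
- **Camera calibration:** the top camera places the ring about 3 mm further along y than the scene and wrist cameras do. I used the scene and wrist value. Measured against the ring within each picture, the cover is centred.

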